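Shake the diamond suspensions and stock the dosing unit

ROBOT

A 6-joint arm with a two-finger parallel gripper is mounted at the origin on the work surface. World frame = base frame: x ahead of the robot, y to its left, z up, the work surface at z = 0. Lengths are in m, angles in rad, forces in N, time in s.
With the tool pointing down it reaches from about 0.4 to 0.825 m from the base axis. Payload 7 kg.
Tool frame: the origin (TCP) lies at the centre of the arm's flange, where the gripper is bolted on; the fingertips stand 178 mm ahead of it and the grasp point (between the pads) lies 159 mm ahead of it; x points along the fingers, z is the direction in which the jaws open and shut, and the axes are right-handed (so a half turn about x gives the same grasp; the last joint's range is limited). The gripper opens to 88 mm and grips with 3 to 60 N. Pads are 19 mm wide; open, the fingers measure 130 mm over their backs; the gripper's body (78 mm by 193 mm) begins 47 mm behind the grasp point.
Start: joints at [1.459, 0.359, 0.012, 0, -1.224, -0.288], TCP at [0.263, 0.622, 0.405] pointing down, gripper open.
Joint ranges: [-3.07, 3.07], [-1.43, 2.12], [-1.02, 1.25], [-3.03, 1.67], [-3.05, -0], [-3.03, 3.03]. Speed limits (rad/s): [2.39, 2.39, 3.01, 3.14, 3.14, 3.14].

INTERFACE

Orientations are given as [roll, pitch, yaw] about the fixed x, y, z axes, in that order (R = Rz(yaw) Ry(pitch) Rx(roll)).
In Python, from station import telemetry, optics, job_done, finder gives the robot as it stands.
- The arm moves only by the tool play_rows, never from a script. Its argument "steps" is a list of rows, each an object of numbers: "gripper": the opening, from 0 (shut) to 1 (fully open); "tx", "ty", "tz": the shift along the tool's x, y, z in units of 25 mm (1.0 is 25 mm); "ax", "ay", "az": the turn, a rotation vector about the tool's x, y, z in units of 6 degrees (1.0 is 6 degrees). In form: [{"gripper": .., "tx": .., "ty": .., "tz": .., "ax": .., "ay": .., "az": ..}, ...]. A call has 1 to 20 rows; each row shifts and turns the commanded pose from where the row before left it, along the tool's axes as they then stand; what a row does not reach is not made up. A row lasts 1/12 s, in which the tool goes at most 41.7 mm and 7.16 degrees, less where a joint would pass 70% of its speed; a pose out of reach is approached as far as the arm can. A call is refused whole if a number of a shift passes 1 or a number of a turn 1, either way. A call with a gripper value outside its range is refused whole. The fingers move at their own pace and stop on an object; "newtons" is the grip in N (left out, the last holds). Time passes only in rows, so rows that do not move let the fingers close. It gives the time, the measured TCP pose, the force and the opening at its end, in the units of the state.
- telemetry.get_state(): the state, without advancing time (a new reading comes with each control period).
- optics.grab_frame(name): name is "side" or "top"; returns the picture (400x640x3 uint8, red, green, blue); there is no depth.
- optics.calibration(name): a dict with "fx", "fy", "cx", "cy" (pixels), "k1" (the pictures are not rectified: a ray, as slopes to the right and down, at radius r is drawn at 1 + k1 r^2 times it, then the intrinsics apply), "T" (4x4, takes a point from camera to world coordinates). Camera axes: x right, y down, z forward; pixel columns grow to the right and rows downward; lengths in m; the calibration is good to about 2 mm. A picture is of the moment at which its call begins. calibration takes no time and is no camera call.
- job_done(): hands the job in, once; it reports no verdict.
Trained networks look in the newest picture that a camera, given by its name, has taken for a name from the list of things; names that differ only in an ending like _2 or _b are one class to them, and where a whole thing is asked for, a point or a joint stands for the part that bears it (a point fixed in the world has none). Each returns a list of dicts, best first, with "confidence" (0 to 1); they miss things now and then, are a little off and sometimes report something else, mostly with a low value. They report only what shows in the picture. A call takes as long as a camera call. They do not tell look-alikes from the thing itself.
- finder.look_for(query, camera): "extent" ([left, top, right, bottom] in pixels, round what is visible of it).
- finder.silhouettes(query, camera): "pixels" (400x640 bool, what is visible of it) and "extent" ([left, top, right, bottom] in pixels, round what is visible of it).
- finder.pinpoint(query, camera): "location" ([row, column] in pixels: a listed point, or the origin of a listed thing).
The state is a dict: "t": time; "q": joint angles; "qd": joint speeds; "joint_efforts": joint torques, N m; "eef_pos": TCP position; "ee_rot": TCP orientation; "force": force on the tool from outside, world axes, zero at the start; "moment": the same for the moment, N m; "width": finger opening in m.
Only numpy, scipy, OpenCV 4.12 (cv2) and the standard library are available. Lean on these libraries where they do the work, as an engineer would, in place of code of your own. Each camera call takes 0.05 s, during which the arm holds its last target.

TASK

Get the polishing suspensions ready: turn the mixer's blue speed knob up to the green mark without touching the black knobs beside it, then take the jars that are there in polishing order, coarse to fine (red, yellow, green, blue), hold each upright and press it down on the middle of the mixing head until the head is fully depressed, keep it there for about two seconds, and stand it upright on the place of its own colour on the dosing unit. When all have been mixed, turn the speed knob back to off; leave the wash bottle, specimen and carton where they are.

Things in the scene. Friction and masses are not known exactly. Their poses are not given: they have to be found in the camera images.
- mixer: fixed white touch mixer, 250 mm wide (y), 230 mm deep (x); origin on the table under its middle; +x to its rear, +y to the left of a user at its front, z up. The front half is a bare metal panel sloping 0.262 rad (15 deg) down to the front, with four knobs in a row 52 mm apart, left (+y) to right: timer (black), speed (blue), pulse, pause (black). The head stands on the 78 mm high rear deck
- knob_speed (a joint): angle (rad) of the blue speed knob: 0 = off, at its stop; grows clockwise seen from above, up to 4.71. At 0 its white pointer line points to half past seven for the user (midway between mixer -x and +y). The green mark on the panel is at 2.0 (on the mark: within 0.15). It stays where it is left (friction 0.03 N m)
- knob_speed_grip (a point): point on the speed knob's axis, 28 mm above the panel. Its finger bar, 30 mm long and 12 mm thick, spans 7 to 33 mm above the panel, on a round skirt 32 mm in diameter. The point's z is the knob's axis, square to the sloping panel (up and towards the front). The bar lies along the line from the axis to the pointer tip
- knob_speed_tip (a point): pointer end of the speed knob's bar: 15 mm from the axis, at the top of the bar, 33 mm above the panel
- head_top (a point): centre of the top of the mixing head, a flat black rubber disc 68 mm in diameter; 109 mm above the table when free, 101 mm when fully depressed. It moves with the head
- head (a joint): how far the mixing head is pressed down (m): 0 free, 0.008 fully depressed on its stop. It is sprung: it begins to move at about 4 N and reaches the stop at about 10 N
- doser: dosing unit, fixed: a metal base plate 370 mm wide (y), 220 mm deep (x), 4 mm thick, with a row of four jar places 88 mm apart at its front (-x) and a white block of pump heads behind, up to 78 mm high, its front face 100 mm behind the row. Origin on the table under the middle of the row; the row runs along its y
- knob_timer: black timer knob of the mixer, same size and shape as the speed knob; origin on its axis where it meets the panel; z is its axis. Already set: must not be touched
- knob_timer_tip (a point): pointer end of the timer knob's bar, 15 mm from its axis, 33 mm above the panel
- knob_pulse: black pulse knob of the mixer, same size and shape as the speed knob; origin on its axis where it meets the panel; z is its axis. Already set: must not be touched
- knob_pulse_tip (a point): pointer end of the pulse knob's bar, 15 mm from its axis, 33 mm above the panel
- knob_pause: black pause knob of the mixer, same size and shape as the speed knob; origin on its axis where it meets the panel; z is its axis. Already set: must not be touched
- knob_pause_tip (a point): pointer end of the pause knob's bar, 15 mm from its axis, 33 mm above the panel
- jar_red: closed squat white jar with red lid and red band, 56 mm in diameter, straight body up to 50 mm, lid 49 mm in diameter, 70 mm high in all, 100 to 200 g, bottom-heavy; origin at the centre of its underside, z up. Stands loose on the table at the start; may be absent
- place_red (a point): centre of the red-ringed place (ring 68 mm in diameter, printed flat) on the dosing unit, at its surface 4 mm above the table
- jar_yellow: closed squat white jar with yellow lid and yellow band, 56 mm in diameter, straight body up to 50 mm, lid 49 mm in diameter, 70 mm high in all, 100 to 200 g, bottom-heavy; origin at the centre of its underside, z up. Stands loose on the table at the start; may be absent
- place_yellow (a point): centre of the yellow-ringed place (ring 68 mm in diameter, printed flat) on the dosing unit, at its surface 4 mm above the table
- jar_green: closed squat white jar with green lid and green band, 56 mm in diameter, straight body up to 50 mm, lid 49 mm in diameter, 70 mm high in all, 100 to 200 g, bottom-heavy; origin at the centre of its underside, z up. Stands loose on the table at the start; may be absent
- place_green (a point): centre of the green-ringed place (ring 68 mm in diameter, printed flat) on the dosing unit, at its surface 4 mm above the table
- jar_blue: closed squat white jar with blue lid and blue band, 56 mm in diameter, straight body up to 50 mm, lid 49 mm in diameter, 70 mm high in all, 100 to 200 g, bottom-heavy; origin at the centre of its underside, z up. Stands loose on the table at the start; may be absent
- place_blue (a point): centre of the blue-ringed place (ring 68 mm in diameter, printed flat) on the dosing unit, at its surface 4 mm above the table
- wash_bottle: bystander: clear wash bottle with red nozzle, 64 mm in diameter, 180 mm high; origin at the centre of its underside
- specimen: bystander: black resin-mounted specimen, 30 mm in diameter, 20 mm high; origin at the centre of its underside
- carton: bystander: blue and yellow carton 90 x 140 x 50 mm; origin at the centre of its underside
Mind the look-alikes: they are no part of the job. Of the things that look like the jar_yellow, the larger one is meant. There is more than one size of the jar_red; the job needs the smaller.

How it is judged:
On the way, in this order (a step that is already met when the one before it is completed fails the run):
1. the speed knob is set to the green mark (value of joint knob_speed between 1.85 and 2.15 rad), for 0.3 s.
2. the red jar, if present, is pressed upright on the middle of the head until the head is fully down, held 1.5 s (contact force between jar_red and mixer above 7 N and horizontal distance between jar_red and head_top below 0.015 m and z of jar_red in the frame of mixer below 0.1022 m and angle between jar_red's own z axis and vertical below 0.15 rad), for 1.5 s.
3. the yellow jar, if present, is pressed upright on the middle of the head until the head is fully down, held 1.5 s (contact force between jar_yellow and mixer above 7 N and horizontal distance between jar_yellow and head_top below 0.015 m and z of jar_yellow in the frame of mixer below 0.1022 m and angle between jar_yellow's own z axis and vertical below 0.15 rad), for 1.5 s.
4. the green jar, if present, is pressed upright on the middle of the head until the head is fully down, held 1.5 s (contact force between jar_green and mixer above 7 N and horizontal distance between jar_green and head_top below 0.015 m and z of jar_green in the frame of mixer below 0.1022 m and angle between jar_green's own z axis and vertical below 0.15 rad), for 1.5 s.
5. the blue jar, if present, is pressed upright on the middle of the head until the head is fully down, held 1.5 s (contact force between jar_blue and mixer above 7 N and horizontal distance between jar_blue and head_top below 0.015 m and z of jar_blue in the frame of mixer below 0.1022 m and angle between jar_blue's own z axis and vertical below 0.15 rad), for 1.5 s.
6. the speed knob is turned back to off (value of joint knob_speed below 0.12 rad), for 0.2 s.
At the end, for the whole second after the job is handed in: the speed knob is at off (below 0.12 rad) and every jar that is present stands upright (within 0.1 rad), released and at rest on the place of its own colour, its centre within 15 mm of the place's centre (value of joint knob_speed below 0.12 rad and horizontal distance between jar_red and place_red below 0.015 m and z of jar_red in the frame of doser between 0.001 and 0.008 m and angle between each of jar_red, jar_yellow, jar_green, jar_blue's own z axis and vertical below 0.1 rad and linear speed of each of jar_red, jar_yellow, jar_green, jar_blue below 0.02 m/s and horizontal distance between jar_yellow and place_yellow below 0.015 m and z of jar_yellow in the frame of doser between 0.001 and 0.008 m and horizontal distance between jar_green and place_green below 0.015 m and z of jar_green in the frame of doser between 0.001 and 0.008 m and horizontal distance between jar_blue and place_blue below 0.015 m and z of jar_blue in the frame of doser between 0.001 and 0.008 m); the robot touches nothing.
It fails at once if the robot touches the timer knob, or it is turned (contact force between any of the fingers, the arm and knob_timer above 0.5 N or distance of knob_timer_tip from where it was at the start of the episode above 0.003 m).
It fails at once if the robot touches the pulse knob, or it is turned (contact force between any of the fingers, the arm and knob_pulse above 0.5 N or distance of knob_pulse_tip from where it was at the start of the episode above 0.003 m).
It fails at once if the robot touches the pause knob, or it is turned (contact force between any of the fingers, the arm and knob_pause above 0.5 N or distance of knob_pause_tip from where it was at the start of the episode above 0.003 m).
It fails at once if the wash bottle, specimen or carton is shifted by more than 15 mm (distance of any of wash_bottle, specimen, carton from where it was at the start of the episode above 0.015 m).
It fails at once if the head is pressed down more than 6 mm while the speed knob is off the green mark (value of joint head above 0.006 m and not (value of joint knob_speed between 1.85 and 2.15 rad)).
Of jar_red, jar_yellow, jar_green, jar_blue only 2 to 3 are there at a start; the rules pass over those that are not, and their reading is None.
At some moment in a run one of jar_red, jar_yellow, jar_green, jar_blue may be knocked a few centimetres aside while the robot is not near it.
It also fails if it takes over 210 s, if anything falls off the work surface, if the arm or the gripper's body presses on something with over 40 N, if the wrist force passes 120 N, or if a joint passes its speed limit or range.

## Working session

There is one attempt and no reset: what is moved stays moved. The work goes in short steps, Python scripts to look and compute and a tool call to move; the robot and the scene stay as the last step left them, time stands still between calls to the robot, and variables do not carry over. Pictures are saved under pics/ and viewed, and the job is handed in when it is done.

Besides the shell and the picture viewer there is one more tool, called by a JSON object that holds its "op" and its "data", one argument or row to a line. play_rows: Moves the arm, as the interface text tells. Its arguments: {"type":"object","properties":{"steps":{"type":"array"},"newtons":{"type":"number"}},"required":["steps"]}

```bash
mkdir -p pics; ls; cat > h.py <<'E'
import numpy as np, cv2
from station import telemetry, optics, job_done, finder
def save(name, f): 
    im=optics.grab_frame(name); cv2.imwrite('pics/'+f, im[:,:,::-1]); return im
E
python3 - <<'E'
from h import *
for n in('side','top'):
    save(n,n+'0.png'); c=optics.calibration(n); print({k:(v if k!='T' else np.round(v,4).tolist()) for k,v in c.items()})
print(telemetry.get_state())
E
```

```text
pics
{'fx': 389.99547256277856, 'fy': 389.99547256277856, 'cx': 322.28626225868425, 'cy': 203.52580982641405, 'k1': -0.008173517985524535, 'T': [[0.9952, -0.0822, 0.0529, 0.5195], [-0.0968, -0.7564, 0.6469, -0.7514], [-0.0132, -0.649, -0.7607, 0.9016], [0.0, 0.0, 0.0, 1.0]]}
{'fx': 457.6872386503677, 'fy': 457.6872386503677, 'cx': 327.7016797795594, 'cy': 203.48765006018928, 'k1': -0.12355840219201536, 'T': [[-0.0047, -0.9856, 0.1688, 0.3482], [-1.0, 0.0052, 0.0023, -0.0732], [-0.0031, -0.1688, -0.9856, 1.4367], [0.0, 0.0, 0.0, 1.0]]}
{'t': 0.1, 'q': array([ 1.45909606e+00,  3.59337669e-01,  1.11727533e-02, -3.18972510e-04,
       -1.22411151e+00, -2.88063665e-01]), 'qd': array([ 1.71072763e-04, -8.51708678e-05,  2.74009092e-03,  3.00827192e-04,
       -1.73629629e-03, -5.20124687e-04]), 'joint_efforts': array([-2.09776597e-03, -5.84165454e+01,  2.93750650e+01,  7.01551929e+00,
        1.01301813e-02, -5.48810942e-05]), 'eef_pos': array([0.26266748, 0.62161745, 0.4038095 ]), 'ee_rot': array([ 0.08819367,  1.56928614, -1.88247519]), 'force': array([-0.38658819,  0.23137649,  0.84319626]), 'moment': array([0.08661496, 0.02912525, 0.00687682]), 'width': 0.08759044134653439}
```

View pics/side0.png

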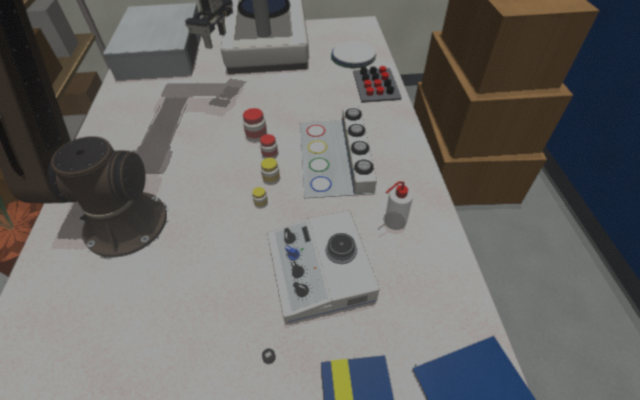

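View pics/top0.png

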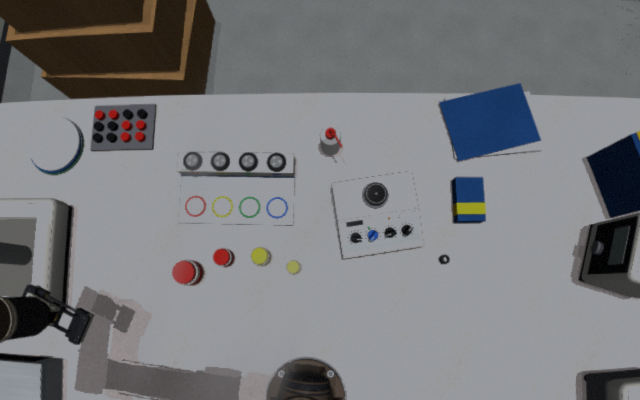

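```bash
cat >> h.py <<'E'
def ray(name,uv):
    c=optics.calibration(name); x=(uv[0]-c['cx'])/c['fx']; y=(uv[1]-c['cy'])/c['fy']
    K=np.array([[c['fx'],0,c['cx']],[0,c['fy'],c['cy']],[0,0,1]])
    p=cv2.undistortPoints(np.array([[uv]],float),K,np.array([c['k1'],0,0,0,0.]))[0,0]
    d=np.array([p[0],p[1],1.]); T=np.array(c['T']); d=T[:3,:3]@d
    return T[:3,3], d/np.linalg.norm(d)
def tri(a,b):
    (o1,d1),(o2,d2)=ray('side',a),ray('top',b)
    A=np.stack([d1,-d2],1); s=np.linalg.lstsq(A,o2-o1,rcond=None)[0]
    p1,p2=o1+s[0]*d1,o2+s[1]*d2
    return (p1+p2)/2, np.linalg.norm(p1-p2)
def atz(name,uv,z):
    o,d=ray(name,uv); return o+d*(z-o[2])/d[2]
def proj(name,P):
    c=optics.calibration(name);T=np.array(c['T']);P=np.atleast_2d(P)
    q=(P-T[:3,3])@T[:3,:3]; x=q[:,0]/q[:,2];y=q[:,1]/q[:,2];r=1+c['k1']*(x*x+y*y)
    return np.stack([c['fx']*x*r+c['cx'],c['fy']*y*r+c['cy']],1)
E
python3 - <<'E'
from h import *
import pickle
out={}
for n in('side','top'):
    optics.grab_frame(n)
    for q in ['mixer','knob_speed','knob_speed_grip','knob_speed_tip','head_top','doser','knob_timer','knob_timer_tip','knob_pulse','knob_pulse_tip','knob_pause','knob_pause_tip','jar_red','jar_yellow','jar_green','jar_blue','place_red','place_yellow','place_green','place_blue','wash_bottle','specimen','carton']:
        if n=='top' and 0: pass
        r=finder.pinpoint(q,n); out[n,q]=r
        print(n,q,[(np.round(x['location'][::-1],1).tolist(),round(x['confidence'],2)) for x in r])
pickle.dump(out,open('pin.pkl','wb'))
for k in sorted({k[1] for k in out}):
    for a in out['side',k]:
        for b in out['top',k]:
            if min(a['confidence'],b['confidence'])>.3:
                p,e=tri(a['location'][::-1],b['location'][::-1])
                if e<.02: print(k,np.round(p,4),round(e,4))
print(telemetry.get_state()['t'])
for n in('side','top'):
    im=cv2.imread(f'pics/{n}0.png')
    c=im[90:330,220:420] if n=='side' else im[140:300,160:440]
    s=3 if n=='side' else 2.8
    cv2.imwrite(f'pics/{n}0z.png',cv2.resize(c,None,fx=min(s,2.5),fy=min(s,2.5),interpolation=cv2.INTER_CUBIC))
E
```

```text
side mixer []Traceback (most recent call last):
  File "<stdin>", line 8, in <module>
ValueError: it knows: carton, doser, head_top, jar_blue, jar_green, jar_red, jar_yellow, knob_pause, knob_pause_tip, knob_pulse, knob_pulse_tip, knob_speed_grip, knob_speed_tip, knob_timer, knob_timer_tip, mixer,
```

```bash
cat > look.py <<'E'
from h import *
import pickle
out={}
for n in('side','top'):
    optics.grab_frame(n)
    for q in ['mixer','knob_speed_grip','knob_speed_tip','head_top','doser','knob_timer','knob_timer_tip','knob_pulse','knob_pulse_tip','knob_pause','knob_pause_tip','jar_red','jar_yellow','jar_green','jar_blue','place_red','place_yellow','place_green','place_blue']:
        try: r=finder.pinpoint(q,n)
        except ValueError as e: print(q,'unknown'); r=[]
        out[n,q]=r
        print(n,q,[(np.round(x['location'][::-1],1).tolist(),round(x['confidence'],2)) for x in r])
pickle.dump(out,open('pin.pkl','wb'))
for k in sorted({k[1] for k in out}):
    for a in out['side',k]:
        for b in out['top',k]:
            if min(a['confidence'],b['confidence'])>.3:
                p,e=tri(a['location'][::-1],b['location'][::-1])
                if e<.02: print(k,np.round(p,4),round(e,4))
print(telemetry.get_state()['t'])
for n in('side','top'):
    im=cv2.imread(f'pics/{n}0.png')
    c=im[90:330,220:420] if n=='side' else im[140:300,160:440]
    cv2.imwrite(f'pics/{n}0z.png',cv2.resize(c,None,fx=2.5,fy=2.5,interpolation=cv2.INTER_CUBIC))
E
python3 look.py
```

```text
side mixer [([323.2, 271.2], 0.78)]
side knob_speed_grip [([318.5, 148.3], 0.4)]
side knob_speed_tip [([285.1, 245.2], 0.67)]
side head_top [([338.6, 242.7], 0.76)]
side doser [([316.8, 155.2], 0.59)]
side knob_timer [([292.3, 240.6], 0.66), ([287.6, 236.7], 0.28)]
side knob_timer_tip [([287.7, 235.2], 0.55), ([274.9, 153.5], 0.29)]
side knob_pulse [([302.6, 271.7], 0.68)]
side knob_pulse_tip [([295.2, 260.6], 0.69)]
side knob_pause [([305.9, 288.9], 0.46)]
side knob_pause_tip [([303.0, 285.9], 0.73)]
side jar_red [([255.7, 136.8], 0.56)]
side jar_yellow [([274.5, 176.9], 0.58), ([259.9, 202.0], 0.53)]
side jar_green [([301.9, 268.6], 0.28)]
side jar_blue []
side place_red [([314.3, 129.6], 0.85), ([357.0, 385.6], 0.52), ([320.5, 164.8], 0.51)]
side place_yellow [([266.6, 354.8], 0.67), ([317.1, 147.8], 0.61)]
side place_green [([320.9, 164.8], 0.91), ([314.9, 148.9], 0.4)]
side place_blue [([317.0, 182.9], 0.94)]
top mixer [([376.8, 214.5], 0.8), ([387.9, 233.1], 0.55)]
top knob_speed_grip [([370.3, 236.0], 0.43)]
top knob_speed_tip [([368.7, 241.2], 0.42)]
top head_top [([373.0, 19
[... 991 characters left out ...]
3.94e-01 4.23e-02 2.00e-04] 0.002
knob_pause [ 0.5079 -0.3047  0.0693] 0.0106
knob_pause_tip [ 0.5031 -0.3132  0.1008] 0.0084
knob_pulse [ 0.5035 -0.2535  0.0629] 0.0095
knob_pulse_tip [ 0.4883 -0.2425  0.0989] 0.0094
knob_speed_tip [ 0.4676 -0.1898  0.0919] 0.0047
knob_timer [ 0.4877 -0.1492  0.0527] 0.0015
knob_timer_tip [ 0.472  -0.1708  0.1059] 0.0128
mixer [ 0.5591 -0.2245  0.008 ] 0.0046
place_blue [0.5773 0.0874 0.018 ] 0.0094
place_green [ 0.6071  0.3155 -0.1257] 0.0057
place_green [0.5886 0.1654 0.017 ] 0.008
place_green [ 0.5871  0.2887 -0.0196] 0.0101
place_green [0.5723 0.1511 0.1006] 0.0033
place_red [0.588  0.3441 0.021 ] 0.0043
place_yellow [ 0.5874  0.2829 -0.0121] 0.0047
2.2
```

View pics/side0z.png

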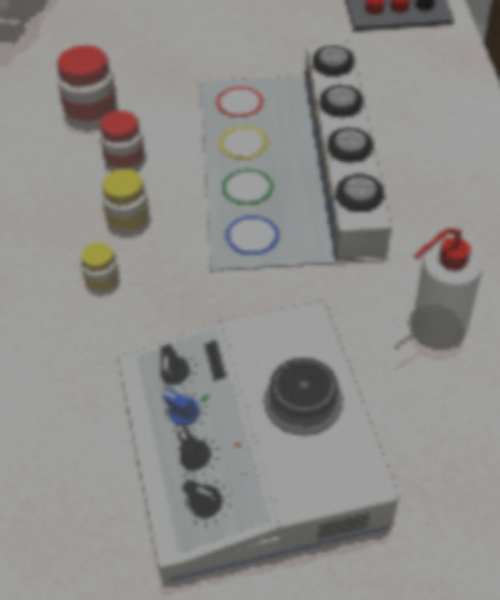

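View pics/top0z.png

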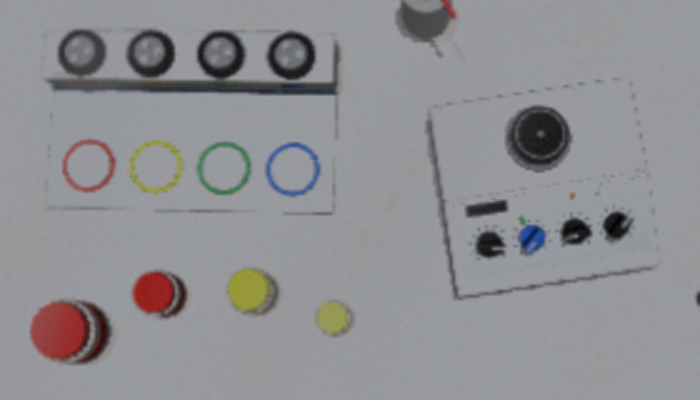

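```bash
cat > seg.py <<'E'
from h import *
def blobs(im,cond,minA=8):
    hsv=cv2.cvtColor(im,cv2.COLOR_RGB2HSV).astype(int)
    m=cond(hsv[...,0],hsv[...,1],hsv[...,2]).astype(np.uint8)
    n,l,s,c=cv2.connectedComponentsWithStats(m,connectivity=8)
    o=[]
    for i in range(1,n):
        if s[i,4]>=minA:
            cn=cv2.findContours((l==i).astype(np.uint8),cv2.RETR_EXTERNAL,cv2.CHAIN_APPROX_NONE)[0][0]
            e=cv2.fitEllipse(cn) if len(cn)>=6 else None
            o.append((s[i].tolist(),np.round(c[i],1).tolist(),None if e is None else [np.round(x,1).tolist() for x in e]))
    return o
C={'red':lambda h,s,v:((h<8)|(h>172))&(s>80),'yellow':lambda h,s,v:(h>22)&(h<35)&(s>60),'green':lambda h,s,v:(h>50)&(h<85)&(s>50),'blue':lambda h,s,v:(h>102)&(h<125)&(s>90)}
if __name__=='__main__':
  for n,(x0,y0,x1,y1) in {'side':(220,90,420,330),'top':(160,140,440,300)}.items():
    im=optics.grab_frame(n)
    for k,f in C.items():
        print(n,k)
        for b in blobs(im[y0:y1,x0:x1],f): 
            b=list(b); b[1]=[b[1][0]+x0,b[1][1]+y0]; 
            if b[2]: b[2][0]=[b[2][0][0]+x0,b[2][0][1]+y0]
            print('  ',b[0][2:],b[1],b[2])
E
python3 seg.py
```

```text
side red
   [8, 6, 34] [369.6, 91.9] [[369.6, 91.9], [5.2, 7.2], 91.0]
   [7, 5, 30] [379.7, 91.8] [[379.7, 91.8], [4.5, 6.7], 82.1]
   [20, 16, 244] [252.6, 115.2] [[252.5, 115.2], [14.7, 19.1], 81.3]
   [29, 18, 247] [262.4, 137.0] [[261.8, 136.6], [13.2, 27.8], 113.2]
   [13, 6, 38] [269.0, 153.7] [[268.9, 153.2], [5.0, 11.1], 83.6]
   [22, 17, 159] [399.8, 189.2] [[398.2, 189.8], [14.0, 20.4], 68.3]
side yellow
   [19, 13, 52] [316.6, 147.8] [[316.9, 146.5], [12.5, 17.9], 87.6]
   [16, 14, 177] [268.7, 163.4] [[268.7, 163.5], [12.8, 15.8], 84.6]
   [5, 3, 9] [268.6, 177.8] [[268.6, 177.8], [2.1, 4.9], 107.4]
   [13, 11, 115] [258.2, 191.9] [[258.2, 191.9], [10.3, 12.3], 77.8]
side green
   [6, 8, 10] [326.4, 166.8] [[324.1, 166.3], [5.5, 10.3], 43.3]
side blue
   [13, 13, 77] [292.6, 252.8] [[292.1, 252.9], [9.9, 12.1], 132.4]
top red
   [5, 7, 16] [339.1, 143.1] [[339.2, 143.2], [1.8, 7.4], 152.7]
   [21, 20, 84] [195.4, 205.5] [[195.0, 205.7], [19.1, 20.1], 56.9]
   [17, 16, 220] [221.0, 256.5] [[221.0, 256.5], [15.5, 16.2], 81.6]
   [5, 13, 20] [231.7, 258.6] [[221.7, 254.9], [18.9, 24.0], 133.7]
   [24, 23, 418] [183.5, 271.9] [[183.5, 271.9], [22.0, 22.4], 37.1]
   [11, 23, 67] [198.9, 273.2] [[172.5, 271.3], [33.8, 57.4], 92.7]
top yellow
   [8, 1, 8] [221.5, 173.0] [[221.0, 173.0], [0.0, 7.0], 90.0]
   [21, 21, 114] [221.6, 206.1] [[221.9, 206.2], [20.1, 20.6], 54.0]
   [17, 18, 227] [259.0, 255.5] [[259.1, 255.5], [16.0, 16.4], 14.1]
   [12, 12, 119] [292.6, 266.6] [[292.6, 266.6], [11.4, 11.5], 45.0]
top green
   [9, 2, 12] [249.4, 173.2] [[249.0, 173.5], [0.0, 1.0], 0.0]
   [21, 21, 107] [249.2, 206.9] [[249.2, 206.9], [20.0, 20.7], 35.9]
top blue
   [21, 21, 96] [277.4, 206.9] [[276.8, 207.2], [19.9, 20.5], 50.2]
   [10, 11, 83] [372.5, 234.9] [[372.5, 234.9], [9.3, 9.8], 0.0]
```

```bash
cat > jarfit.py <<'E'
from seg import *
from scipy.optimize import least_squares
def lidc(name,x,y,z,r=.0245,h=.02):
    t=np.linspace(0,2*np.pi,60)
    P=np.concatenate([np.c_[x+r*np.cos(t),y+r*np.sin(t),0*t+zz] for zz in(z-h,z)])
    hu=cv2.convexHull(proj(name,P).astype(np.float32)); m=cv2.moments(hu)
    return np.array([m['m10']/m['m00'],m['m01']/m['m00']]),m['m00']
def fit(s,t,r=.0245,h=.02):
    f=lambda p:np.r_[lidc('side',*p,r,h)[0]-s,lidc('top',*p,r,h)[0]-t]
    R=least_squares(f,[.4,.1,.07],x_scale=[.01]*3,diff_step=1e-4); 
    return np.round(R.x,4),np.round(R.fun,2),lidc('side',*R.x,r,h)[1],lidc('top',*R.x,r,h)[1]
E
python3 - <<'E'
from jarfit import *
im=optics.grab_frame('side')
for lo in(90,110,120,130,140):
  for b in blobs(im[100:160,235:285],lambda h,s,v:((h<8)|(h>172))&(s>100)&(v>lo)): print(lo,b[0][2:],b[1][0]+235,b[1][1]+100,b[2])
print('yellow',fit([268.7,163.4],[259.0,255.5]))
print('yellow small',fit([258.2,191.9],[292.6,266.6],.018,.015))
print('redbig',fit([252.6,115.2],[183.5,271.9],.034,.025))
c=im[100:215,235:300]; cv2.imwrite('pics/jz.png',cv2.resize(c[:,:,::-1],None,fx=5,fy=5,interpolation=cv2.INTER_NEAREST))
E
```

```text
90 [19, 13, 193] 252.3 114.3 [[17.2, 14.3], [11.7, 18.6], 83.2]
90 [15, 11, 132] 266.7 139.0 [[31.7, 39.0], [10.1, 14.6], 94.5]
110 [19, 12, 174] 252.2 113.8 [[17.2, 13.8], [10.6, 18.4], 83.0]
110 [15, 10, 114] 267.0 138.7 [[32.0, 38.7], [8.8, 14.2], 89.6]
120 [19, 12, 170] 252.2 113.7 [[17.2, 13.7], [10.4, 18.3], 83.6]
120 [15, 10, 108] 267.0 138.7 [[32.0, 38.7], [8.6, 13.8], 85.5]
130 [19, 12, 162] 252.2 113.5 [[17.1, 13.5], [10.1, 18.0], 83.0]
130 [14, 10, 97] 267.3 138.5 [[32.2, 38.5], [8.0, 13.3], 85.5]
140 [19, 11, 154] 252.2 113.3 [[17.1, 13.3], [9.6, 17.8], 83.2]
140 [14, 9, 87] 267.3 138.4 [[32.3, 38.4], [7.3, 12.8], 81.8]
yellow (array([0.4273, 0.1361, 0.0792]), array([-0.49,  0.14, -0.09, -0.49]), 213.34051683475263, 227.79213806416374)
yellow small (array([0.3942, 0.0366, 0.0592]), array([-0.29,  0.08, -0.06, -0.3 ]), 129.41443684650585, 117.64600423676893)
redbig (array([0.3769, 0.3572, 0.1031]), array([-0.42,  0.12, -0.07, -0.37]), 314.54356646118686, 466.6176824274007)
```

View pics/jz.png

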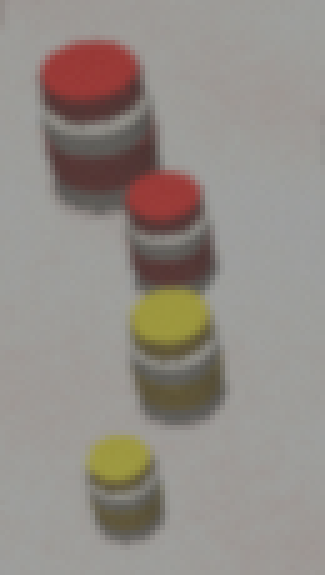

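```bash
python3 - <<'E'
from jarfit import *
im=optics.grab_frame('side')
for lo in(110,130,150):
  for b in blobs(im[145:215,235:290],lambda h,s,v:(h>22)&(h<35)&(s>60)&(v>lo)): print(lo,b[0],b[1][0]+235,b[1][1]+145,b[2])
print('red',tri([267.3,138.5],[221.,256.5]),atz('top',[221,256.5],.07),atz('side',[267.3,138.5],.07))
for v in (161.5,162.5): print('yel',tri([269,v],[259.,255.5]),atz('top',[259,255.5],.07),atz('side',[269,v],.07))
# rings
for q in ([195.2,205.6],[221.8,206.15],[249.2,206.9],[277.1,207.05]): print(np.round(atz('top',q,.004),4))
E
```

```text
110 [26, 12, 16, 12, 153] 268.5 162.7 [[33.5, 17.7], [10.9, 15.8], 81.5]
110 [17, 42, 13, 10, 103] 258.1 191.4 [[23.1, 46.4], [9.1, 12.4], 77.2]
130 [26, 13, 16, 11, 133] 268.4 162.5 [[33.4, 17.6], [9.6, 15.4], 82.9]
130 [17, 42, 13, 9, 93] 258.1 191.0 [[23.1, 46.0], [8.2, 12.2], 81.2]
150 [26, 14, 16, 9, 102] 268.3 162.6 [[33.3, 17.7], [7.8, 14.4], 85.3]
150 [17, 42, 13, 8, 78] 258.1 190.5 [[23.1, 45.5], [7.2, 11.5], 82.7]
red (array([0.42404409, 0.25013408, 0.07311863]), np.float64(0.003000325538603333)) [0.42273474 0.25058534 0.07      ] [0.42514619 0.25432955 0.07      ]
yel (array([0.42801146, 0.13520348, 0.07746637]), np.float64(0.005350728734826245)) [0.42579797 0.1358438  0.07      ] [0.42980754 0.14394681 0.07      ]
yel (array([0.42787154, 0.13584091, 0.07281201]), np.float64(0.004531593902689098)) [0.42579797 0.1358438  0.07      ] [0.42977064 0.13945203 0.07      ]
[0.5889 0.3555 0.004 ]
[0.5867 0.2687 0.004 ]
[0.5839 0.1802 0.004 ]
[0.583 0.091 0.004]
```

```bash
python3 - <<'E'
from h import *
im=optics.grab_frame('top'); c=im[160:270,325:435]; cv2.imwrite('pics/mt.png',cv2.resize(c[:,:,::-1],None,fx=5.4,fy=5.4,interpolation=cv2.INTER_CUBIC))
im=optics.grab_frame('side'); c=im[205:325,260:385]; cv2.imwrite('pics/ms.png',cv2.resize(c[:,:,::-1],None,fx=5,fy=5,interpolation=cv2.INTER_CUBIC))
for q,z in (((331.2,182.8),.078),((412,171.2),.078),((342.4,259.2),.047),((423.2,246.4),.047),((337.2,222),.078),((419.2,208.8),.078)): print(np.round(atz('top',q,z),4))
E
```

```text
[ 0.6446 -0.081   0.078 ]
[ 0.6799 -0.3286  0.078 ]
[ 0.4151 -0.1136  0.047 ]
[ 0.4519 -0.3606  0.047 ]
[ 0.5246 -0.0982  0.078 ]
[ 0.5632 -0.3462  0.078 ]
```

View pics/mt.png

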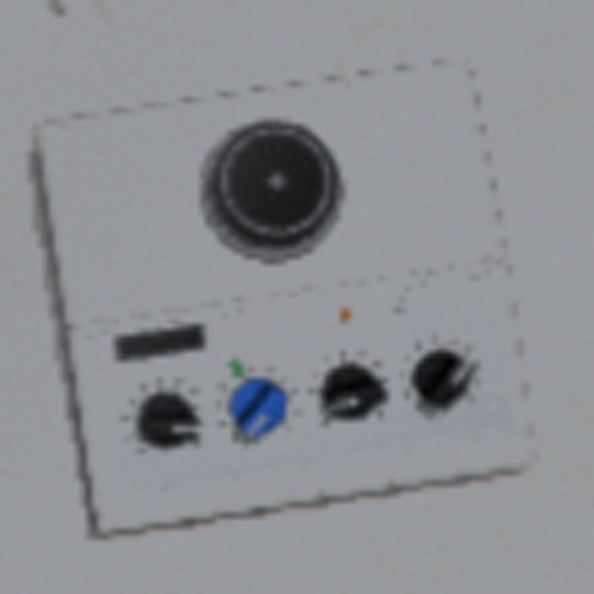

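View pics/ms.png

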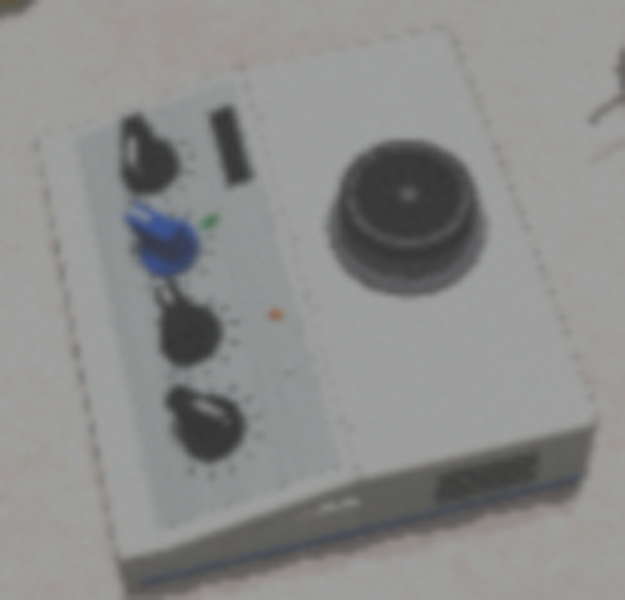

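```bash
cat > mix.py <<'E'
from h import *
from scipy.optimize import least_squares
h0=.078-.115*np.tan(.262)
L=np.array([[.115,.125,.078],[.115,-.125,.078],[0,.125,.078],[0,-.125,.078],[-.115,.125,h0],[-.115,-.125,h0]])
top=np.array([[331.9,182.6],[411.5,171.5],[338.3,220.2],[418.5,208.5],[342.6,259.1],[423.5,247.0],[376.1,193.3]])
side=np.array([[349.4,210.6],[379,290],[308,219],[330,300.6],[267.6,233],[284.4,316.6],[341.6,243.6]])
def W(p,l):
    x,y,a=p[:3]; c,s=np.cos(a),np.sin(a); l=np.atleast_2d(l)
    return np.c_[x+c*l[:,0]-s*l[:,1],y+s*l[:,0]+c*l[:,1],l[:,2]]
def pts(p): return W(p,np.r_[L,[[p[3],0,.109]]])
if __name__=='__main__':
    for which in ('both','top','side'):
        f=lambda p:np.r_[(proj('top',pts(p))-top).ravel()*(which!='side'),(proj('side',pts(p))-side).ravel()*(which!='top')]
        R=least_squares(f,[.54,-.22,.1,.06],loss='soft_l1'); p=R.x
        print(which,np.round(p,4)); r=f(p); print(np.round(r[:14].reshape(-1,2),1).tolist(),np.round(r[14:].reshape(-1,2),1).tolist())
        print('head',W(p,[p[3],0,.109]))
    # bias: side rings
E
python3 mix.py
```

```text
both [ 0.5496 -0.2212  0.1378  0.0588]
[[-0.5, -0.4], [0.7, -0.5], [-1.4, -0.8], [0.3, -0.8], [-0.3, -1.0], [-0.2, -0.9], [-0.1, -0.8]] [[-0.7, -0.7], [-0.8, 0.2], [-0.4, -1.1], [0.4, 0.5], [-1.0, 0.1], [-2.4, 1.6], [-0.4, 0.7]]
head [[ 0.60781978 -0.2131394   0.109     ]]
top [ 0.5473 -0.2218  0.1397  0.0588]
[[-0.4, 0.5], [0.8, 0.1], [-1.2, 0.0], [0.5, -0.2], [-0.1, -0.2], [0.1, -0.2], [0.1, -0.0]] [[-0.0, -0.0], [-0.0, 0.0], [-0.0, -0.0], [-0.0, 0.0], [-0.0, 0.0], [-0.0, 0.0], [-0.0, 0.0]]
head [[ 0.6054718  -0.21362494  0.109     ]]
side [ 0.5515 -0.2204  0.1367  0.0583]
[[-0.0, -0.0], [0.0, -0.0], [-0.0, -0.0], [-0.0, -0.0], [-0.0, -0.0], [-0.0, -0.0], [-0.0, -0.0]] [[0.0, -0.9], [-0.0, -0.1], [0.3, -1.4], [1.1, 0.1], [-0.3, -0.3], [-1.6, 1.2], [0.1, 0.5]]
head [[ 0.60922823 -0.21249098  0.109     ]]
```

```bash
cat >> mix.py <<'E'
S,Cc,Tn=np.sin(.262),np.cos(.262),np.tan(.262)
def kn(kx,ky,h): return np.array([kx-S*h,ky,.078+kx*Tn+Cc*h])
E
python3 - <<'E'
from mix import *
p=[.5473,-.2218,.1397]
for ky,uv in zip([.078,.026,-.026,-.078],[(355.9,237.8),(373,235.2),(389.8,232.2),(406.5,230)]):
    R=least_squares(lambda q:(proj('top',W(p,kn(q[0],q[1],.007)))-uv).ravel(),[-.06,ky]); print(R.x,R.fun)
ps=[.5515,-.2204,.1367]
# side: skirt centres: timer(150,165)/5 ...
for ky,uv in zip([.078,.026,-.026,-.078],[(152,165),(168,248),(190,335),(210,430)]):
    uv=np.array(uv)/5+[260,205]
    R=least_squares(lambda q:(proj('side',W(ps,kn(q[0],q[1],.004)))-uv).ravel(),[-.06,ky]); print(R.x,R.fun)
E
```

```text
[-0.0576752   0.07681471] [-2.27373675e-13 -5.91171556e-12]
[-0.05742964  0.02481882] [-1.59161573e-12 -9.09494702e-12]
[-0.05592931 -0.02664152] [0. 0.]
[-0.05675211 -0.07775472] [0. 0.]
[-0.05735882  0.07878511] [0. 0.]
[-0.05871753  0.02635755] [-1.30739863e-12  4.83169060e-13]
[-0.05759515 -0.02608457] [ 8.29913915e-12 -2.38742359e-12]
[-0.05827965 -0.07876432] [0. 0.]
```

```bash
cat > goal.py <<'E'
from mix import *
from scipy.spatial.transform import Rotation as Ro
P=[.5496,-.2212,.138]
def Rmix(): return Ro.from_euler('z',P[2]).as_matrix()
def knobpose(theta,h,off=0,flip=0,dxy=(0,0)):
    # theta: knob angle, returns TCP pos, R
    n=np.array([-S,0,Cc]);e1=np.array([Cc,0,S]);e2=np.array([0,1.,0])
    phi=np.radians(135)-theta  # bar direction ccw from e1
    phi+=np.pi*flip
    b=np.cos(phi)*e1+np.sin(phi)*e2
    x=-n; y=b; z=np.cross(x,y)
    R=Rmix()@np.stack([x,y,z],1)
    g=W(P,kn(-.0575,.026,h))[0]+np.r_[dxy,0]
    return g-.159*R[:,0],R
def cur():
    s=telemetry.get_state(); return s['eef_pos'],Ro.from_euler('xyz',s['ee_rot']).as_matrix(),s
def delta(pos,R,c=None):
    p0,R0,s=cur() if c is None else c
    t=R0.T@(pos-p0)/.025; w=Ro.from_matrix(R0.T@R).as_rotvec()/np.radians(6)
    return np.round(t,2),np.round(w,2)
def down(heading,xyz):  # grasp point xyz, tool down, jaw z-axis at heading
    x=np.array([0,0,-1.]);z=np.array([np.cos(heading),np.sin(heading),0]);y=np.cross(z,x)
    R=np.stack([x,y,z],1); return np.array(xyz)-.159*x,R
E
python3 - <<'E'
from goal import *
p,R,s=cur(); print(p,np.round(R,3),'jaw heading',np.arctan2(R[1,2],R[0,2]),s['q'])
for f in(0,1):
    for th in(0,2.0):
        pos,R=knobpose(th,.03,flip=f); print(f,th,pos,np.round(R,2).tolist(),np.arctan2(R[1,2],R[0,2]))
    print(delta(*knobpose(0,.09,flip=f)))
E
```

```text
[0.26276169 0.62174131 0.4046609 ] [[ 0.     0.921 -0.389]
 [-0.    -0.389 -0.921]
 [-1.     0.     0.   ]] jaw heading -1.9705840365410818 [ 1.45907187e+00  3.58612522e-01  1.19086477e-02  2.21274269e-05
 -1.22410345e+00 -2.88070768e-01]
0 0 [ 0.440582   -0.21009117  0.24513072] [[0.26, -0.77, 0.58], [0.04, 0.61, 0.79], [-0.97, -0.18, 0.18]] 0.940755679764075
0 2.0 [ 0.440582   -0.21009117  0.24513072] [[0.26, 0.85, 0.46], [0.04, 0.47, -0.88], [-0.97, 0.24, 0.09]] -1.0878010022371818
(array([ 4.06, 18.97, 28.2 ]), array([-27.42,  -2.87,   2.24]))
1 0 [ 0.440582   -0.21009117  0.24513072] [[0.26, 0.77, -0.58], [0.04, -0.61, -0.79], [-0.97, 0.18, -0.18]] -2.2008369738257185
1 2.0 [ 0.440582   -0.21009117  0.24513072] [[0.26, -0.85, -0.46], [0.04, -0.47, 0.88], [-0.97, -0.24, -0.09]] 2.0537916513526113
(array([ 4.06, 18.97, 28.2 ]), array([2.35, 1.54, 1.98]))
```

{"op": "play_rows", "data": {
  "steps": [
    {"ax":1},
    {"ax":1},
    {"ax":1}
  ]
}}

```text
invalid input
```

```bash
python3 - <<'E'
from goal import *
p,R,s=cur(); print(s['t'],p,np.round(R,3),'jaw heading',np.arctan2(R[1,2],R[0,2]),s['q'])
E
```

```text
2.5 [0.26276169 0.62174131 0.4046609 ] [[ 0.     0.921 -0.389]
 [-0.    -0.389 -0.921]
 [-1.     0.     0.   ]] jaw heading -1.9705840365410818 [ 1.45907187e+00  3.58612522e-01  1.19086477e-02  2.21274269e-05
 -1.22410345e+00 -2.88070768e-01]
```

{"op": "play_rows", "data": {
  "steps": [
    {"gripper":1,"tx":0,"ty":0,"tz":0,"ax":1,"ay":0,"az":0},
    {"gripper":1,"tx":0,"ty":0,"tz":0,"ax":1,"ay":0,"az":0}
  ]
}}

```text
t: 2.67
eef_pos: [0.2628, 0.6217, 0.4047]
ee_rot: [1.784, 1.571, -0.4]
force: [0.1, 0.4, -0.4]
width: 0.0871
```

```bash
python3 - <<'E'
from goal import *
p,R,s=cur(); print(s['t'],p,'jaw heading',np.arctan2(R[1,2],R[0,2]),s['q'])
print(delta(*knobpose(0,.10,flip=1)))
E
```

```text
2.6667 [0.26277521 0.62172085 0.40466492] jaw heading -2.184559371744365 [ 1.45904776e+00  3.58586600e-01  1.18791236e-02  2.27865665e-05
 -1.22409521e+00 -5.02022224e-01]
(array([ 3.68, 24.45, 23.6 ]), array([0.32, 1.74, 1.8 ]))
```

{"op": "play_rows", "data": {
  "steps": [
    {"gripper":0.3,"tx":0,"ty":0,"tz":0,"ax":0.16,"ay":0.87,"az":0.9},
    {"gripper":0.3,"tx":0,"ty":0,"tz":0,"ax":0.16,"ay":0.87,"az":0.9}
  ]
}}

```text
t: 2.83
eef_pos: [0.2633, 0.6226, 0.4055]
ee_rot: [2.37, 1.319, 0.156]
force: [2.9, -0.9, -0.3]
width: 0.0793
```

```bash
cat >> goal.py <<'E'
def rows(t):
    n=int(np.ceil(max(np.abs(t).max(),np.linalg.norm(t)*25/40)+1e-9)); return n,np.round(t/n,3)
def path(pts,R=None,c=None):
    """pts TCP positions, fixed orientation"""
    p,R0,s=cur() if c is None else c
    for q in pts:
        t=R0.T@(np.array(q)-p)/.025; print('seg total',np.round(t,2),'rows',*rows(t)); p=np.array(q)
E
python3 - <<'E'
from goal import *
p,R,s=cur(); print(s['t'],p,s['width'],s['q'])
pos,Rk=knobpose(0,.10,flip=1)
print(pos,delta(pos,Rk))
path([[.42,.25,.39],pos])
E
```

```text
2.8333 [0.26331334 0.62263639 0.40550447] 0.0793068513631311 [ 1.52236955  0.32137777 -0.16879463  0.28620327 -1.04658236 -0.73464795]
[ 0.42262347 -0.2125853   0.31274189] (array([ 3.87, 24.47, 23.6 ]), array([0.03, 0.04, 0.1 ]))
seg total [ 1.57 13.76  8.37] rows 14 [0.112 0.983 0.598]
seg total [ 2.3  10.71 15.23] rows 16 [0.144 0.669 0.952]
```

{"op": "play_rows", "data": {
  "steps": [
    {"gripper":0.3,"tx":0.11,"ty":0.98,"tz":0.6,"ax":0,"ay":0,"az":0},
    {"gripper":0.3,"tx":0.11,"ty":0.98,"tz":0.6,"ax":0,"ay":0,"az":0},
    {"gripper":0.3,"tx":0.11,"ty":0.98,"tz":0.6,"ax":0,"ay":0,"az":0},
    {"gripper":0.3,"tx":0.11,"ty":0.98,"tz":0.6,"ax":0,"ay":0,"az":0},
    {"gripper":0.3,"tx":0.11,"ty":0.98,"tz":0.6,"ax":0,"ay":0,"az":0},
    {"gripper":0.3,"tx":0.11,"ty":0.98,"tz":0.6,"ax":0,"ay":0,"az":0},
    {"gripper":0.3,"tx":0.11,"ty":0.98,"tz":0.6,"ax":0,"ay":0,"az":0},
    {"gripper":0.3,"tx":0.11,"ty":0.98,"tz":0.6,"ax":0,"ay":0,"az":0},
    {"gripper":0.3,"tx":0.11,"ty":0.98,"tz":0.6,"ax":0,"ay":0,"az":0},
    {"gripper":0.3,"tx":0.11,"ty":0.98,"tz":0.6,"ax":0,"ay":0,"az":0},
    {"gripper":0.3,"tx":0.11,"ty":0.98,"tz":0.6,"ax":0,"ay":0,"az":0},
    {"gripper":0.3,"tx":0.11,"ty":0.98,"tz":0.6,"ax":0,"ay":0,"az":0},
    {"gripper":0.3,"tx":0.11,"ty":0.98,"tz":0.6,"ax":0,"ay":0,"az":0},
    {"gripper":0.3,"tx":0.11,"ty":0.98,"tz":0.6,"ax":0,"ay":0,"az":0}
  ]
}}

```text
t: 4.0
eef_pos: [0.4187, 0.2478, 0.3908]
ee_rot: [2.358, 1.322, 0.146]
force: [0.2, 1.4, -1.2]
width: 0.0263
```

```bash
python3 - <<'E'
from goal import *
p,R,s=cur(); print(s['t'],p,s['width'],s['q'])
pos,Rk=knobpose(0,.10,flip=1)
print(pos,delta(pos,Rk))
path([pos])
E
```

```text
4.0 [0.41872865 0.24780872 0.39082993] 0.026266880582141546 [ 1.01062548 -0.02115621 -0.6058677   0.25437351 -0.83911406 -0.23723   ]
[ 0.42262347 -0.2125853   0.31274189] (array([ 2.41, 10.65, 15.16]), array([0.06, 0.08, 0.1 ]))
seg total [ 2.41 10.65 15.16] rows 16 [0.15  0.665 0.947]
```

{"op": "play_rows", "data": {
  "steps": [
    {"gripper":0.3,"tx":0.15,"ty":0.67,"tz":0.95,"ax":0,"ay":0,"az":0},
    {"gripper":0.3,"tx":0.15,"ty":0.67,"tz":0.95,"ax":0,"ay":0,"az":0},
    {"gripper":0.3,"tx":0.15,"ty":0.67,"tz":0.95,"ax":0,"ay":0,"az":0},
    {"gripper":0.3,"tx":0.15,"ty":0.67,"tz":0.95,"ax":0,"ay":0,"az":0},
    {"gripper":0.3,"tx":0.15,"ty":0.67,"tz":0.95,"ax":0,"ay":0,"az":0},
    {"gripper":0.3,"tx":0.15,"ty":0.67,"tz":0.95,"ax":0,"ay":0,"az":0},
    {"gripper":0.3,"tx":0.15,"ty":0.67,"tz":0.95,"ax":0,"ay":0,"az":0},
    {"gripper":0.3,"tx":0.15,"ty":0.67,"tz":0.95,"ax":0,"ay":0,"az":0},
    {"gripper":0.3,"tx":0.15,"ty":0.67,"tz":0.95,"ax":0,"ay":0,"az":0},
    {"gripper":0.3,"tx":0.15,"ty":0.67,"tz":0.95,"ax":0,"ay":0,"az":0},
    {"gripper":0.3,"tx":0.15,"ty":0.67,"tz":0.95,"ax":0,"ay":0,"az":0},
    {"gripper":0.3,"tx":0.15,"ty":0.67,"tz":0.95,"ax":0,"ay":0,"az":0},
    {"gripper":0.3,"tx":0.15,"ty":0.67,"tz":0.95,"ax":0,"ay":0,"az":0},
    {"gripper":0.3,"tx":0.15,"ty":0.67,"tz":0.95,"ax":0,"ay":0,"az":0},
    {"gripper":0.3,"tx":0.15,"ty":0.67,"tz":0.95,"ax":0,"ay":0,"az":0},
    {"gripper":0.3,"tx":0.15,"ty":0.67,"tz":0.95,"ax":0,"ay":0,"az":0}
  ]
}}

```text
t: 5.33
eef_pos: [0.4228, -0.2146, 0.3132]
ee_rot: [2.354, 1.322, 0.142]
force: [1.4, 0.2, 0.2]
width: 0.0263
```

```bash
python3 - <<'E'
from goal import *
p,R,s=cur(); print(s['t'],p,s['width'],s['q'],s['force'])
pos,Rk=knobpose(0,.10,flip=1)
print(pos,delta(pos,Rk))
g=p+.159*R[:,0]; tip=p+.178*R[:,0]
for n in('side','top'):
    im=optics.grab_frame(n).copy()
    for q,c in((g,(255,0,0)),(tip,(0,255,0)),(W(P,kn(-.0575,.026,.033))[0],(255,255,0)),(p+.178*R[:,0]+.0132*R[:,2],(255,0,255)),(p+.178*R[:,0]-.0132*R[:,2],(255,0,255))):
        u=proj(n,q)[0]; print(n,u)
    x0,y0,x1,y1=(240,150,400,330) if n=='side' else (300,150,460,290)
    z=4; cc=cv2.resize(im[y0:y1,x0:x1,::-1],None,fx=z,fy=z,interpolation=cv2.INTER_CUBIC)
    for q,c in((g,(0,0,255)),(tip,(0,255,0)),(W(P,kn(-.0575,.026,.033))[0],(0,255,255)),(p+.178*R[:,0]+.0132*R[:,2],(255,0,255)),(p+.178*R[:,0]-.0132*R[:,2],(255,0,255))):
        u=(proj(n,q)[0]-[x0,y0])*z; cv2.circle(cc,tuple(int(v) for v in u),3,c,1)
    cv2.imwrite(f'pics/k1{n}.png',cc[:600])
E
```

```text
5.3333 [ 0.42284553 -0.21463649  0.31319439] 0.026262646440832132 [-0.0798508   0.05089963 -0.59614513 -0.08626122 -0.68235491  1.07007818] [1.35855907 0.21706146 0.20087394]
[ 0.42262347 -0.2125853   0.31274189] (array([ 0.02, -0.06, -0.06]), array([0.06, 0.08, 0.09]))
side [279.43966581 236.1949652 ]
side [282.13343655 240.33093577]
side [289.57974376 249.32105633]
side [279.13789599 244.81486175]
side [285.09412306 235.89925335]
top [377.48127945 240.34467537]
top [376.53792833 239.29686099]
top [373.51830193 235.89380785]
top [380.20736245 242.01315417]
top [372.85942515 236.57386309]
```

View pics/k1side.png

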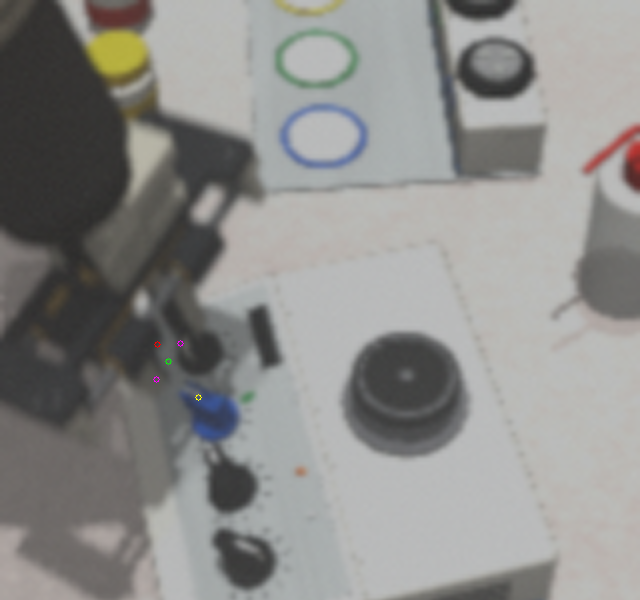

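View pics/k1top.png

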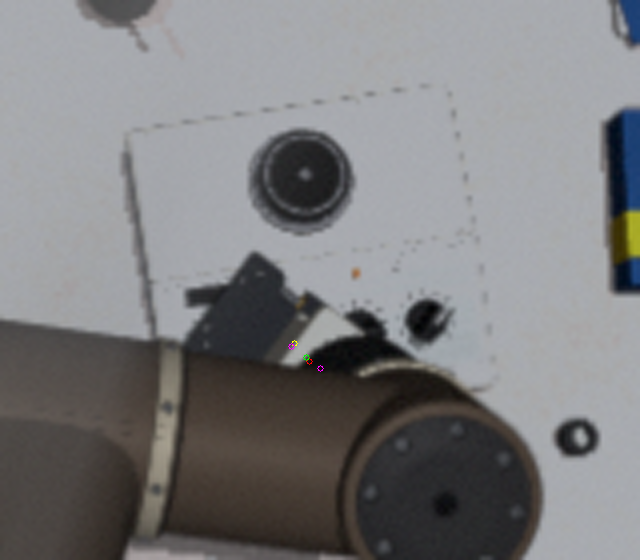

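```bash
python3 - <<'E'
from goal import *
p,R,s=cur()
im=optics.grab_frame('side'); x0,y0=255,205
z=9; cc=cv2.resize(im[y0:y0+65,x0:x0+80,::-1],None,fx=z,fy=z,interpolation=cv2.INTER_CUBIC)
cc=cv2.convertScaleAbs(cc,alpha=1.5)
# finger wire: each finger box inner face +-.0132, 19 wide (y), 21 thick
for sg in(1,-1):
    for yy in(-.0095,.0095):
        for th in(.0132,.0342):
            a=p+.178*R[:,0]+yy*R[:,1]+sg*th*R[:,2]
            u=((proj('side',a)[0]-[x0,y0])*z).astype(int); cv2.circle(cc,tuple(int(v) for v in u),3,(0,255,0) if sg>0 else (0,0,255),-1)
cv2.imwrite('pics/k2.png',cc)
E
```

```text
(no output)
```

View pics/k2.png

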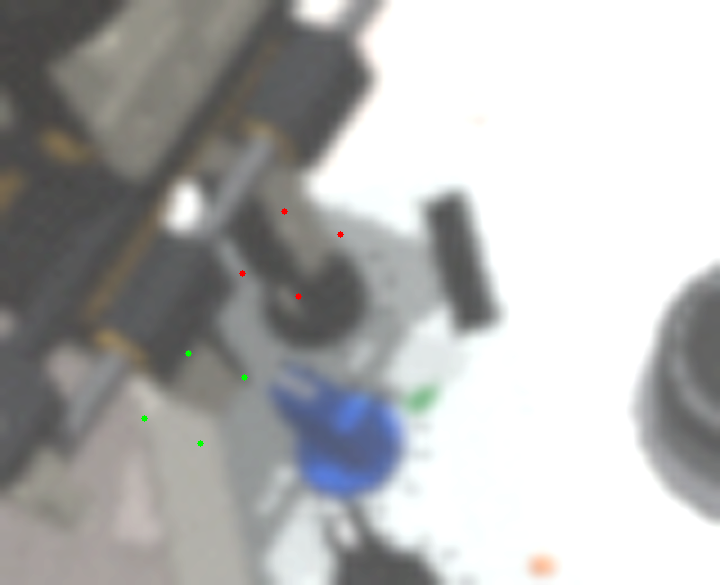

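{"op": "play_rows", "data": {
  "steps": [
    {"gripper":0.3,"tx":0.8,"ty":-0.06,"tz":-0.06,"ax":0.06,"ay":0.08,"az":0.09},
    {"gripper":0.3,"tx":0.8,"ty":0,"tz":0,"ax":0,"ay":0,"az":0},
    {"gripper":0.3,"tx":0,"ty":0,"tz":0,"ax":0,"ay":0,"az":0}
  ]
}}

```text
t: 5.73
eef_pos: [0.432, -0.2087, 0.2718]
ee_rot: [2.365, 1.314, 0.146]
force: [-0.9, 0.7, 0.1]
width: 0.0267
```

```bash
cat > k2.py <<'E'
from goal import *
import sys
def shot(fn,h):
    p,R,s=cur(); print(s['t'],p,s['width'],s['force'],delta(*knobpose(0,h,flip=1)))
    im=optics.grab_frame('side'); x0,y0=255,205
    z=9; cc=cv2.resize(im[y0:y0+65,x0:x0+80,::-1],None,fx=z,fy=z,interpolation=cv2.INTER_CUBIC)
    cc=cv2.convertScaleAbs(cc,alpha=1.5)
    for sg in(1,-1):
      for yy in(-.0095,.0095):
        for th in(s['width']/2,):
            a=p+.178*R[:,0]+yy*R[:,1]+sg*th*R[:,2]
            u=((proj('side',a)[0]-[x0,y0])*z).astype(int); cv2.circle(cc,tuple(int(v) for v in u),3,(0,255,0) if sg>0 else (0,0,255),-1)
    cv2.imwrite('pics/'+fn,cc)
if __name__=='__main__': shot(sys.argv[1],float(sys.argv[2]))
E
python3 k2.py k3.png .06
```

```text
5.7333 [ 0.43195203 -0.20870112  0.27184063] 0.02667139878273044 [-0.85236225  0.67948595  0.13386131] (array([-0.08,  0.1 ,  0.04]), array([-0.  ,  0.02,  0.05]))
```

View pics/k3.png

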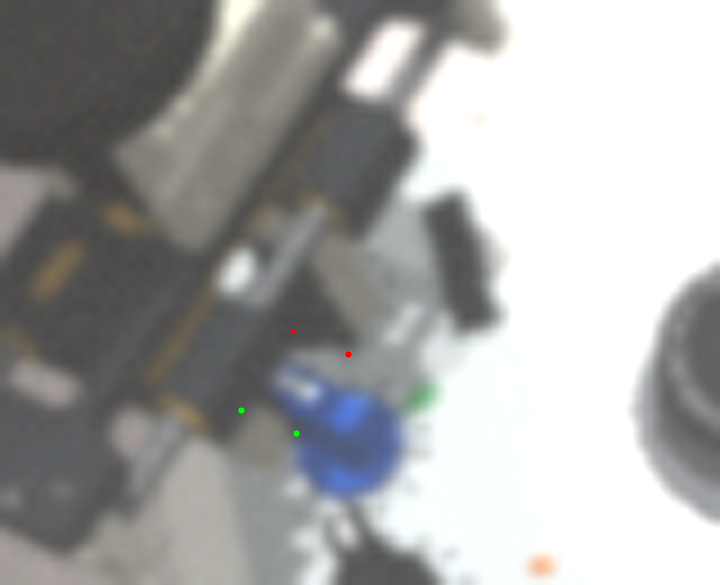

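{"op": "play_rows", "data": {
  "steps": [
    {"gripper":0.3,"tx":0.4,"ty":0.1,"tz":0.04,"ax":0,"ay":0,"az":0.05},
    {"gripper":0.3,"tx":0.3,"ty":0,"tz":0,"ax":0,"ay":0,"az":0},
    {"gripper":0.3,"tx":0,"ty":0,"tz":0,"ax":0,"ay":0,"az":0}
  ]
}}

```text
t: 6.03
eef_pos: [0.4385, -0.2108, 0.2574]
ee_rot: [2.346, 1.307, 0.128]
force: [-0.2, 1.0, 0.6]
width: 0.0266
```

```bash
python3 k2.py k4.png .03
```

```text
6.0333 [ 0.43852044 -0.21078722  0.25742251] 0.02663075641340592 [-0.18176048  0.98358767  0.63959087] (array([ 0.5 , -0.04,  0.02]), array([ 0.  ,  0.01, -0.03]))
```

View pics/k4.png

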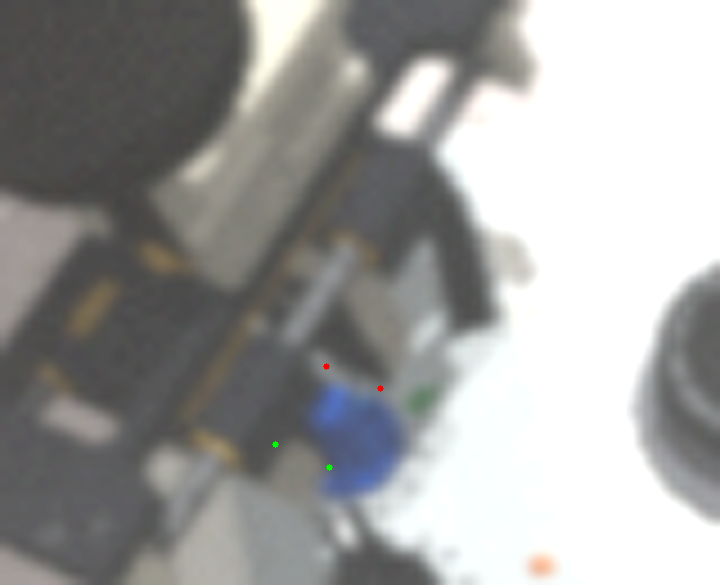

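{"op": "play_rows", "data": {
  "steps": [
    {"gripper":0.3,"tx":0.25,"ty":0,"tz":0,"ax":0,"ay":0,"az":0},
    {"gripper":0.3,"tx":0.23,"ty":0,"tz":0,"ax":0,"ay":0,"az":0},
    {"gripper":0.3,"tx":0,"ty":0,"tz":0,"ax":0,"ay":0,"az":0},
    {"gripper":0.2,"tx":0,"ty":0,"tz":0,"ax":0,"ay":0,"az":0},
    {"gripper":0.2,"tx":0,"ty":0,"tz":0,"ax":0,"ay":0,"az":0}
  ],
  "newtons": 5
}}

```text
t: 6.5
eef_pos: [0.4416, -0.211, 0.2461]
ee_rot: [2.345, 1.307, 0.126]
force: [0.1, 0.3, -0.1]
width: 0.0192
```

{"op": "play_rows", "data": {
  "steps": [
    {"gripper":0.05,"tx":0,"ty":0,"tz":0,"ax":0,"ay":0,"az":0},
    {"gripper":0.05,"tx":0,"ty":0,"tz":0,"ax":0,"ay":0,"az":0},
    {"gripper":0.05,"tx":0,"ty":0,"tz":0,"ax":0,"ay":0,"az":0},
    {"gripper":0.05,"tx":0,"ty":0,"tz":0,"ax":0,"ay":0,"az":0}
  ],
  "newtons": 5
}}

```text
t: 6.83
eef_pos: [0.4417, -0.2108, 0.2463]
ee_rot: [2.345, 1.306, 0.126]
force: [0.1, 2.7, 1.4]
width: 0.0117
```

```bash
python3 - <<'E'
from goal import *
p,R,s=cur(); print(s['t'],p,s['width'],s['q'],'Ftool',R.T@s['force'],'M',R.T@s['moment'],delta(*knobpose(0,.03,flip=1)))
E
```

```text
6.8333 [ 0.44169992 -0.21082502  0.246306  ] 0.011689373319825377 [-0.06728967  0.1698514  -0.64887784 -0.10632451 -0.49440523  1.07720972] Ftool [-1.22818317 -1.26666305 -2.47023024] M [-0.00858204  0.3017925  -1.15536128] (array([ 0.03, -0.06,  0.01]), array([-0.  ,  0.  , -0.04]))
```

{"op": "play_rows", "data": {
  "steps": [
    {"gripper":0.05,"tx":0,"ty":0,"tz":0,"ax":0.8,"ay":0,"az":0},
    {"gripper":0.05,"tx":0,"ty":0,"tz":0,"ax":0.8,"ay":0,"az":0},
    {"gripper":0.05,"tx":0,"ty":0,"tz":0,"ax":0.8,"ay":0,"az":0},
    {"gripper":0.05,"tx":0,"ty":0,"tz":0,"ax":0.8,"ay":0,"az":0},
    {"gripper":0.05,"tx":0,"ty":0,"tz":0,"ax":0.8,"ay":0,"az":0},
    {"gripper":0.05,"tx":0,"ty":0,"tz":0,"ax":0,"ay":0,"az":0}
  ],
  "newtons": 8
}}

```text
t: 7.33
eef_pos: [0.4413, -0.2112, 0.2462]
ee_rot: [2.767, 1.307, 0.125]
force: [-1.3, -0.8, 2.4]
width: 0.0119
```

```bash
cat > kst.py <<'E'
from goal import *
p,R,s=cur()
n=np.array([-S,0,Cc]);e1=np.array([Cc,0,S])
y=Rmix().T@R[:,1]; phi=np.arctan2(y[1],y@e1)+np.pi
print('theta est',(np.radians(135)-phi)%(2*np.pi))
print(s['t'],p,s['width'],s['q'],'Ftool',R.T@s['force'],'M',R.T@s['moment'],s['force'])
E
python3 kst.py; python3 k2.py k5.png .03
```

```text
theta est 0.4227967022416066
7.3333 [ 0.44132118 -0.21116322  0.24616383] 0.011931315679857047 [-0.06792556  0.16993612 -0.64936483 -0.10562033 -0.49477605  0.65459867] Ftool [-2.71715412  0.33955864  0.87813915] M [ 0.03559626 -1.55176738 -0.03980737] [-1.28674969 -0.80462135  2.44258361]
7.3333 [ 0.44132118 -0.21116322  0.24616383] 0.011931315679857047 [-1.28674969 -0.80462135  2.44258361] (array([ 0.03, -0.06,  0.01]), array([-4.04,  0.  , -0.04]))
```

View pics/k5.png

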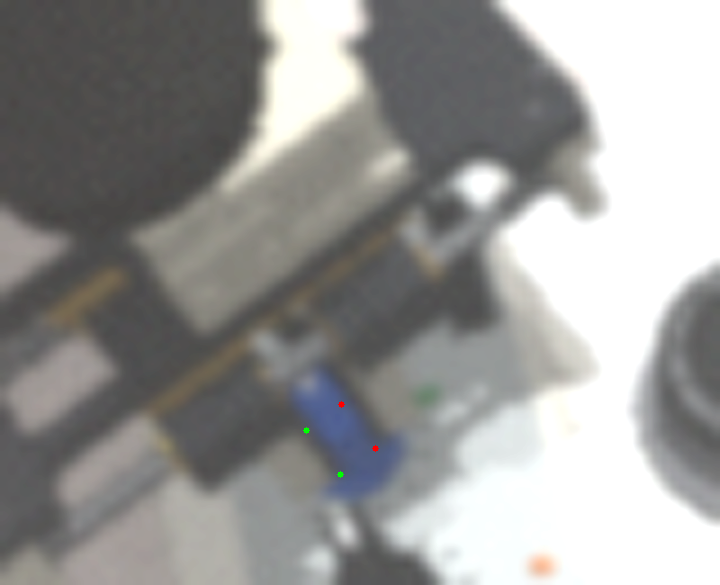

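{"op": "play_rows", "data": {
  "steps": [
    {"gripper":0.05,"tx":0,"ty":0,"tz":0,"ax":0.8,"ay":0,"az":0},
    {"gripper":0.05,"tx":0,"ty":0,"tz":0,"ax":0.8,"ay":0,"az":0},
    {"gripper":0.05,"tx":0,"ty":0,"tz":0,"ax":0.8,"ay":0,"az":0},
    {"gripper":0.05,"tx":0,"ty":0,"tz":0,"ax":0.8,"ay":0,"az":0},
    {"gripper":0.05,"tx":0,"ty":0,"tz":0,"ax":0.8,"ay":0,"az":0},
    {"gripper":0.05,"tx":0,"ty":0,"tz":0,"ax":0.8,"ay":0,"az":0},
    {"gripper":0.05,"tx":0,"ty":0,"tz":0,"ax":0.8,"ay":0,"az":0},
    {"gripper":0.05,"tx":0,"ty":0,"tz":0,"ax":0.8,"ay":0,"az":0},
    {"gripper":0.05,"tx":0,"ty":0,"tz":0,"ax":0.8,"ay":0,"az":0},
    {"gripper":0.05,"tx":0,"ty":0,"tz":0,"ax":0,"ay":0,"az":0}
  ]
}}

```text
t: 8.22
eef_pos: [0.4403, -0.2113, 0.2459]
ee_rot: [-2.763, 1.309, 0.127]
force: [-6.6, -3.5, 5.5]
width: 0.0119
```

```bash
python3 kst.py
```

```text
theta est 1.1752544719894433
8.2167 [ 0.44033587 -0.21130235  0.24585236] 0.011858225723089625 [-0.06841484  0.16963762 -0.65045591 -0.10552033 -0.49627451 -0.09743143] Ftool [-7.15997574  4.44951706  3.94407591] M [ 0.05617845 -2.24995602  1.91211531] [-6.58690921 -3.53565463  5.54355148]
```

{"op": "play_rows", "data": {
  "steps": [
    {"gripper":0.05,"tx":-0.04,"ty":0.06,"tz":0.05,"ax":0,"ay":0,"az":0},
    {"gripper":0.05,"tx":0,"ty":0,"tz":0,"ax":0.8,"ay":0,"az":0},
    {"gripper":0.05,"tx":0,"ty":0,"tz":0,"ax":0.8,"ay":0,"az":0},
    {"gripper":0.05,"tx":0,"ty":0,"tz":0,"ax":0.8,"ay":0,"az":0},
    {"gripper":0.05,"tx":0,"ty":0,"tz":0,"ax":0.8,"ay":0,"az":0},
    {"gripper":0.05,"tx":0,"ty":0,"tz":0,"ax":0.8,"ay":0,"az":0},
    {"gripper":0.05,"tx":0,"ty":0,"tz":0,"ax":0,"ay":0,"az":0}
  ]
}}

```text
t: 8.8
eef_pos: [0.4391, -0.2117, 0.2461]
ee_rot: [-2.339, 1.308, 0.131]
force: [-3.2, 4.6, 1.1]
width: 0.0117
```

```bash
python3 kst.py
```

```text
theta est 1.5946512599675655
8.8 [ 0.43906526 -0.21167173  0.24610839] 0.01165637626961768 [-0.07028831  0.16781493 -0.6507919  -0.10875132 -0.49735465 -0.51225509] Ftool [-1.70925296 -1.88600786  5.11698017] M [ 0.00506032 -2.32327217 -0.16345175] [-3.19748376  4.61215758  1.0798877 ]
```

{"op": "play_rows", "data": {
  "steps": [
    {"gripper":0.05,"tx":0,"ty":-0.02,"tz":0.05,"ax":0.77,"ay":0,"az":0},
    {"gripper":0.05,"tx":0,"ty":0,"tz":0,"ax":0.77,"ay":0,"az":0},
    {"gripper":0.05,"tx":0,"ty":0,"tz":0,"ax":0.77,"ay":0,"az":0},
    {"gripper":0.05,"tx":0,"ty":0,"tz":0,"ax":0.77,"ay":0,"az":0},
    {"gripper":0.05,"tx":0,"ty":0,"tz":0,"ax":0.77,"ay":0,"az":0},
    {"gripper":0.05,"tx":0,"ty":0,"tz":0,"ax":0,"ay":0,"az":0}
  ]
}}

```text
t: 9.3
eef_pos: [0.4385, -0.2107, 0.2461]
ee_rot: [-1.939, 1.308, 0.129]
force: [-3.3, 1.8, 1.1]
width: 0.0119
```

```bash
python3 kst.py; python3 k2.py k6.png .03
```

```text
theta est 1.996530331847628
9.3 [ 0.43853519 -0.21073022  0.24605282] 0.011893278785761954 [-0.06776932  0.16634577 -0.65372675 -0.10703736 -0.4952921  -0.91799966] Ftool [-1.87174145  1.68088061  3.01766786] M [ 0.03310133 -1.50607192  1.21684877] [-3.308665    1.79928121  1.11822092]
9.3 [ 0.43853519 -0.21073022  0.24605282] 0.011893278785761954 [-3.308665    1.79928121  1.11822092] (array([ 0.06, -0.07, -0.01]), array([-1.907e+01, -1.000e-02, -2.000e-02]))
```

View pics/k6.png

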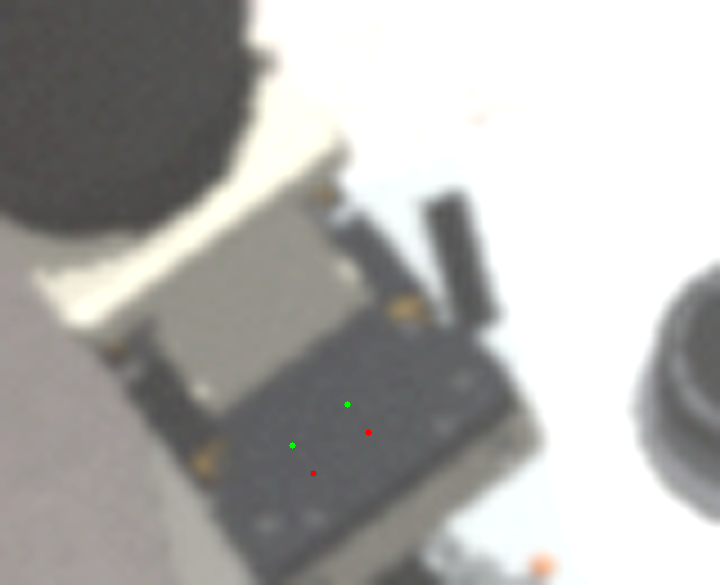

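{"op": "play_rows", "data": {
  "steps": [
    {"gripper":0.21,"tx":0,"ty":0,"tz":0,"ax":0,"ay":0,"az":0},
    {"gripper":0.21,"tx":0,"ty":0,"tz":0,"ax":0,"ay":0,"az":0},
    {"gripper":0.21,"tx":0,"ty":0,"tz":0,"ax":0,"ay":0,"az":0},
    {"gripper":0.21,"tx":-0.3,"ty":0,"tz":0,"ax":0,"ay":0,"az":0},
    {"gripper":0.21,"tx":-0.6,"ty":0,"tz":0,"ax":0,"ay":0,"az":0},
    {"gripper":0.21,"tx":-1,"ty":0,"tz":0,"ax":0,"ay":0,"az":0},
    {"gripper":0.21,"tx":-1,"ty":0,"tz":0,"ax":0,"ay":0,"az":0},
    {"gripper":0.21,"tx":-1,"ty":0,"tz":0,"ax":0,"ay":0,"az":0},
    {"gripper":0.21,"tx":0,"ty":0,"tz":0,"ax":0,"ay":0,"az":0}
  ]
}}

```text
t: 10.1
eef_pos: [0.4143, -0.2146, 0.346]
ee_rot: [-1.956, 1.299, 0.115]
force: [0.8, -1.0, -0.0]
width: 0.0185
```

```bash
python3 - <<'E'
from goal import *
p,R,s=cur(); print(s['t'],p,s['width'],s['q'],s['force'])
# red jar grasp: tool down, jaw heading along x-ish
for hd in(-np.pi,-np.pi/2, -2.6): print(hd,delta(*down(hd,[.4227,.2506,.12])))
E
```

```text
10.1 [ 0.41431969 -0.21463838  0.34604597] 0.018535232968852202 [-0.08014113 -0.00907469 -0.57654378 -0.07771001 -0.73773845 -0.9395397 ] [ 0.83732334 -1.02082681 -0.03614988]
-3.141592653589793 (array([ 3.25, -8.47, 16.47]), array([-10.15,  -2.17,   1.65]))
-1.5707963267948966 (array([ 3.25, -8.47, 16.47]), array([-25.02,  -3.5 ,  -0.48]))
-2.6 (array([ 3.25, -8.47, 16.47]), array([-15.29,  -2.69,   1.08]))
```

{"op": "play_rows", "data": {
  "steps": [
    {"gripper":1,"tx":0,"ty":0,"tz":0,"ax":-0.923,"ay":-0.197,"az":0.15},
    {"gripper":1,"tx":0,"ty":0,"tz":0,"ax":-0.923,"ay":-0.197,"az":0.15},
    {"gripper":1,"tx":0,"ty":0,"tz":0,"ax":-0.923,"ay":-0.197,"az":0.15},
    {"gripper":1,"tx":0,"ty":0,"tz":0,"ax":-0.923,"ay":-0.197,"az":0.15},
    {"gripper":1,"tx":0,"ty":0,"tz":0,"ax":-0.923,"ay":-0.197,"az":0.15},
    {"gripper":1,"tx":0,"ty":0,"tz":0,"ax":-0.923,"ay":-0.197,"az":0.15},
    {"gripper":1,"tx":0,"ty":0,"tz":0,"ax":-0.923,"ay":-0.197,"az":0.15},
    {"gripper":1,"tx":0,"ty":0,"tz":0,"ax":-0.923,"ay":-0.197,"az":0.15},
    {"gripper":1,"tx":0,"ty":0,"tz":0,"ax":-0.923,"ay":-0.197,"az":0.15},
    {"gripper":1,"tx":0,"ty":0,"tz":0,"ax":-0.923,"ay":-0.197,"az":0.15},
    {"gripper":1,"tx":0,"ty":0,"tz":0,"ax":-0.923,"ay":-0.197,"az":0.15},
    {"gripper":1,"tx":0,"ty":0,"tz":0,"ax":0,"ay":0,"az":0}
  ]
}}

```text
t: 11.1
eef_pos: [0.4141, -0.2141, 0.3408]
ee_rot: [-0.156, 1.562, 2.989]
force: [-0.1, 0.2, 0.6]
width: 0.0866
```

```bash
python3 - <<'E'
from goal import *
p,R,s=cur(); print(s['t'],p,s['width'],s['q'],s['force'])
print(delta(*down(np.pi,[.4227,.2506,.12])))
save('top','top1.png');save('side','side1.png')
E
python3 seg.py
```

```text
11.1 [ 0.41408009 -0.21411978  0.34075445] 0.08658904935674733 [-0.05360709  0.06941063 -0.52102612 -0.00104566 -0.9891904   0.05801075] [-0.14511058  0.20454511  0.63341042]
(array([  2.49, -18.58,  -0.44]), array([0.04, 0.08, 0.01]))
side red
   [8, 6, 34] [369.6, 91.9] [[369.6, 91.9], [5.2, 7.2], 91.0]
   [7, 5, 30] [379.7, 91.8] [[379.7, 91.8], [4.5, 6.7], 82.1]
   [3, 4, 10] [260.8, 112.7] [[260.9, 112.8], [2.2, 3.8], 167.0]
   [13, 19, 140] [267.6, 138.8] [[267.5, 137.8], [11.5, 17.7], 164.8]
   [10, 7, 42] [270.7, 153.4] [[270.7, 153.2], [4.4, 11.1], 75.5]
   [22, 17, 162] [399.6, 189.2] [[398.1, 189.8], [14.1, 20.5], 69.7]
side yellow
   [19, 13, 55] [316.8, 147.3] [[316.9, 146.5], [12.4, 18.0], 88.3]
   [12, 14, 130] [270.7, 163.2] [[270.6, 163.2], [11.0, 13.5], 160.6]
   [6, 8, 17] [275.4, 176.6] [[275.5, 176.4], [3.7, 6.9], 27.2]
side green
   [6, 12, 14] [326.4, 165.0] [[272.8, 160.7], [31.1, 110.5], 94.0]
   [6, 8, 9] [310.7, 166.9] [[313.2, 166.4], [5.7, 10.6], 131.9]
side blue
   [9, 7, 30] [289.5, 250.6] [[289.9, 250.8], [4.7, 8.4], 68.5]
   [9, 7, 35] [294.6, 255.9] 
[... 243 characters left out ...]
]
   [5, 11, 18] [231.7, 259.3] [[229.5, 259.0], [6.1, 10.7], 15.5]
   [24, 23, 417] [183.5, 271.9] [[183.5, 271.9], [22.1, 22.3], 45.2]
   [11, 23, 66] [198.8, 273.4] [[179.6, 271.8], [30.0, 43.2], 92.4]
top yellow
   [8, 1, 8] [221.5, 173.0] [[221.0, 173.0], [0.0, 7.0], 90.0]
   [21, 21, 115] [221.7, 206.1] [[221.9, 206.2], [20.1, 20.6], 54.0]
   [17, 18, 228] [259.1, 255.5] [[259.1, 255.5], [16.1, 16.4], 177.5]
top green
   [9, 2, 10] [249.2, 173.1] [[279.5, 173.0], [0.2, 13.2], 0.0]
   [21, 21, 108] [249.2, 206.9] [[249.2, 206.9], [20.0, 20.7], 35.9]
top blue
   [8, 1, 8] [276.5, 174.0] [[275.4, 174.0], [0.0, 8.3], 90.0]
   [21, 20, 85] [277.6, 205.6] [[276.7, 207.3], [19.5, 19.9], 51.6]
```

View pics/top1.png

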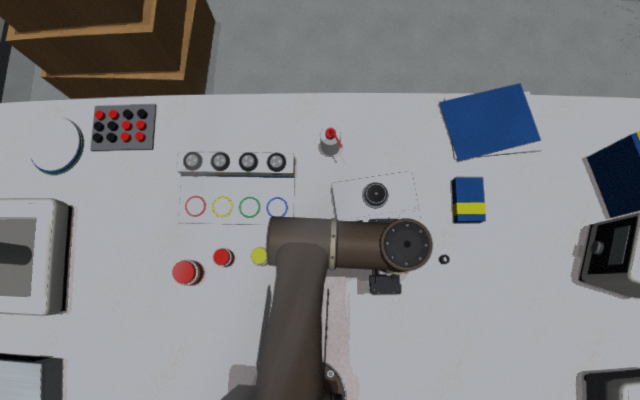

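View pics/side1.png

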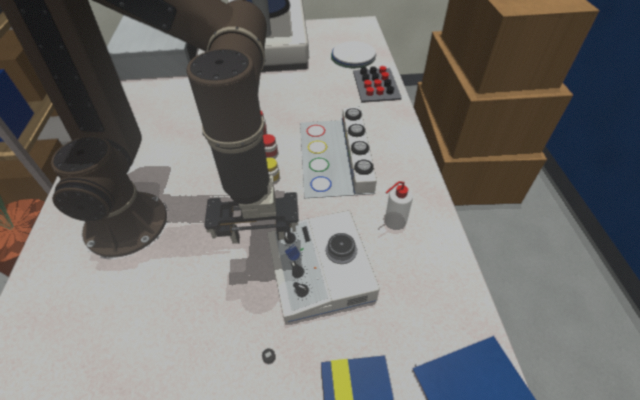

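```bash
python3 - <<'E'
import cv2
im=cv2.imread('pics/side1.png')[215:300,270:370]; cv2.imwrite('pics/kz.png',cv2.convertScaleAbs(cv2.resize(im,None,fx=7,fy=7,interpolation=cv2.INTER_CUBIC),alpha=1.4))
E
```

```text
(no output)
```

View pics/kz.png

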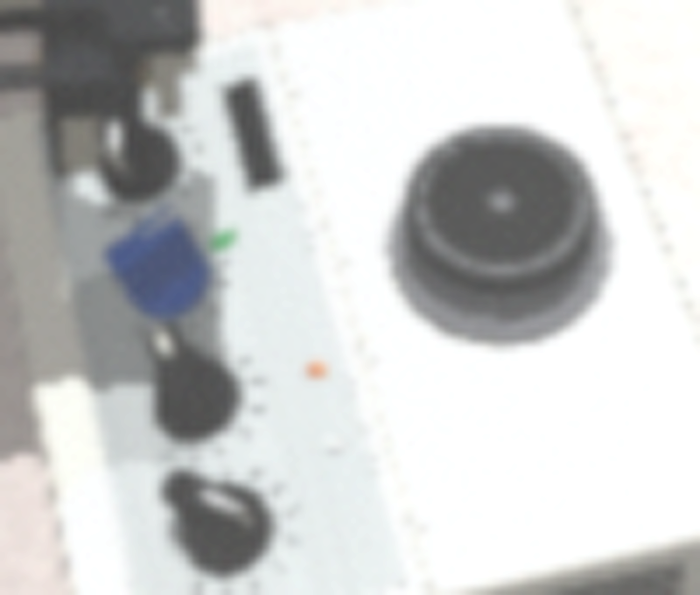

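{"op": "play_rows", "data": {
  "steps": [
    {"gripper":1,"tx":0,"ty":-1,"tz":0,"ax":0,"ay":0,"az":0},
    {"gripper":1,"tx":0,"ty":-1,"tz":0,"ax":0,"ay":0,"az":0},
    {"gripper":1,"tx":0,"ty":-1,"tz":0,"ax":0,"ay":0,"az":0},
    {"gripper":1,"tx":0,"ty":-1,"tz":0,"ax":0,"ay":0,"az":0},
    {"gripper":1,"tx":0,"ty":-1,"tz":0,"ax":0,"ay":0,"az":0},
    {"gripper":1,"tx":0,"ty":-1,"tz":0,"ax":0,"ay":0,"az":0},
    {"gripper":1,"tx":0,"ty":-1,"tz":0,"ax":0,"ay":0,"az":0},
    {"gripper":1,"tx":0,"ty":-1,"tz":0,"ax":0,"ay":0,"az":0},
    {"gripper":1,"tx":0,"ty":-1,"tz":0,"ax":0,"ay":0,"az":0},
    {"gripper":1,"tx":0,"ty":-1,"tz":0,"ax":0,"ay":0,"az":0},
    {"gripper":1,"tx":0,"ty":-1,"tz":0,"ax":0,"ay":0,"az":0},
    {"gripper":1,"tx":0,"ty":-1,"tz":0,"ax":0,"ay":0,"az":0},
    {"gripper":1,"tx":0,"ty":-1,"tz":0,"ax":0,"ay":0,"az":0},
    {"gripper":1,"tx":0,"ty":-1,"tz":0,"ax":0,"ay":0,"az":0},
    {"gripper":1,"tx":0,"ty":-1,"tz":0,"ax":0,"ay":0,"az":0},
    {"gripper":1,"tx":0,"ty":-1,"tz":0,"ax":0,"ay":0,"az":0},
    {"gripper":1,"tx":0,"ty":-1,"tz":0,"ax":0,"ay":0,"az":0},
    {"gripper":1,"tx":0,"ty":-1,"tz":0,"ax":0,"ay":0,"az":0},
    {"gripper":1,"tx":0,"ty":-0.58,"tz":0,"ax":0,"ay":0,"az":0},
    {"gripper":1,"tx":0,"ty":0,"tz":0,"ax":0,"ay":0,"az":0}
  ]
}}

```text
t: 12.97
eef_pos: [0.4149, 0.2526, 0.3417]
ee_rot: [-0.404, 1.563, 2.736]
force: [0.1, 0.4, 0.3]
width: 0.0874
```

```bash
python3 - <<'E'
from goal import *
p,R,s=cur(); print(s['t'],p,s['width'],s['q'],s['force'])
print(delta(*down(np.pi,[.4227,.2506,.12])))
save('top','top2.png');save('side','side2.png')
E
```

```text
12.9667 [0.41490888 0.25264674 0.34173679] 0.08741066291734734 [ 0.9493095   0.1008961  -0.47937085 -0.00936195 -0.99227133 -0.94533962] [0.1409841  0.44778977 0.30490543]
(array([ 2.51,  0.09, -0.33]), array([-0.01,  0.07,  0.03]))
```

View pics/side2.png

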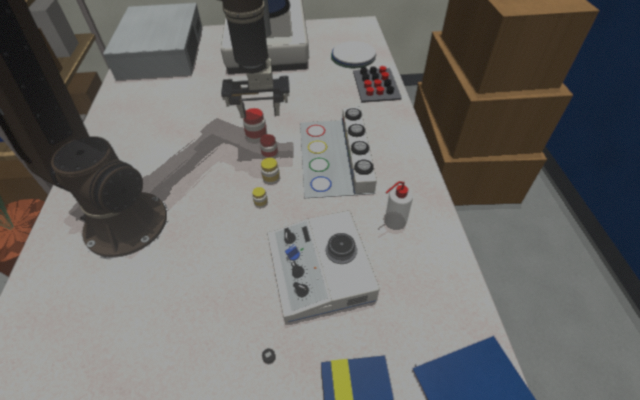

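```bash
python3 - <<'E'
import cv2
im=cv2.imread('pics/side2.png')[225:275,270:330]; cv2.imwrite('pics/kz2.png',cv2.convertScaleAbs(cv2.resize(im,None,fx=10,fy=10,interpolation=cv2.INTER_CUBIC),alpha=1.3))
im=cv2.imread('pics/top2.png')[215:250,345:415]; cv2.imwrite('pics/kz3.png',cv2.convertScaleAbs(cv2.resize(im,None,fx=10,fy=10,interpolation=cv2.INTER_CUBIC),alpha=1.3))
E
```

```text
(no output)
```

View pics/kz2.png

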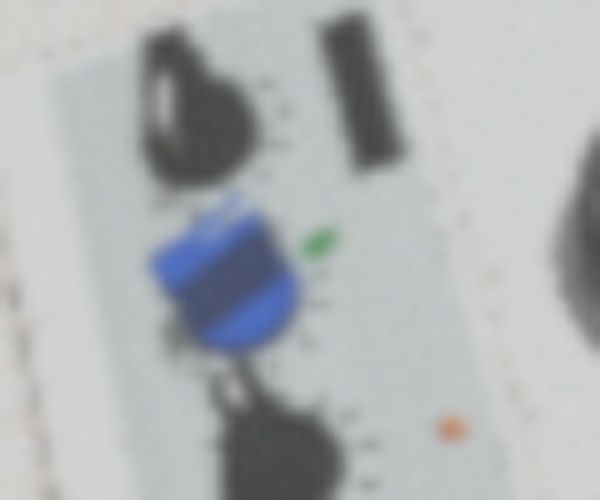

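View pics/kz3.png

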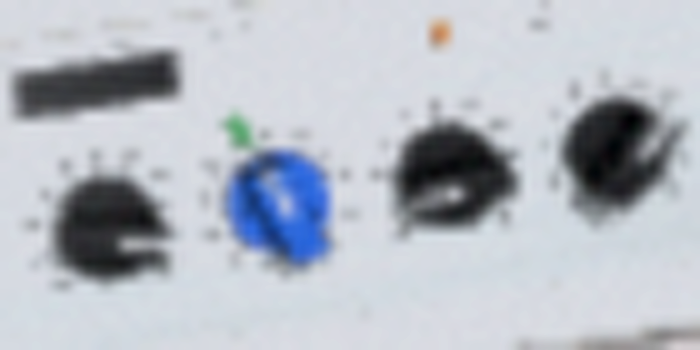

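{"op": "play_rows", "data": {
  "steps": [
    {"gripper":1,"tx":0.5,"ty":0.05,"tz":-0.34,"ax":0,"ay":0.07,"az":0.03},
    {"gripper":1,"tx":1,"ty":0,"tz":0,"ax":0,"ay":0,"az":0},
    {"gripper":1,"tx":1,"ty":0,"tz":0,"ax":0,"ay":0,"az":0},
    {"gripper":1,"tx":0,"ty":0,"tz":0,"ax":0,"ay":0,"az":0}
  ]
}}

```text
t: 13.4
eef_pos: [0.4218, 0.2466, 0.2753]
ee_rot: [0.761, 1.563, -2.386]
force: [-1.1, -1.4, -0.3]
width: 0.0878
```

```bash
python3 - <<'E'
from goal import *
p,R,s=cur(); print(s['t'],p,s['width'],s['force'])
print(delta(*down(np.pi,[.4232,.2515,.038])))
im=save('side','side3.png'); cv2.imwrite('pics/s3z.png',cv2.resize(im[80:190,200:330,::-1],None,fx=5,fy=5,interpolation=cv2.INTER_CUBIC))
E
```

```text
13.4 [0.42175623 0.24656144 0.27532789] 0.08779268428916137 [-1.13987364 -1.40503605 -0.31413337]
(array([ 3.13, -0.21, -0.07]), array([-0.04,  0.05, -0.05]))
```

View pics/s3z.png

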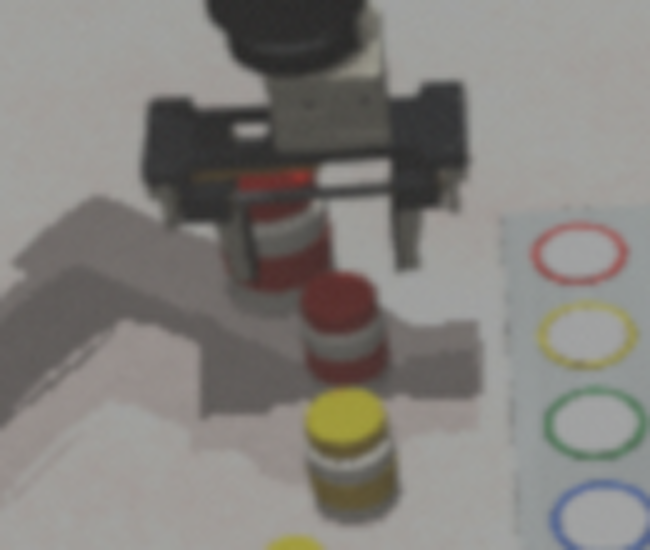

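{"op": "play_rows", "data": {
  "steps": [
    {"gripper":1,"tx":0.5,"ty":-0.21,"tz":-0.07,"ax":-0.04,"ay":0.05,"az":-0.05},
    {"gripper":1,"tx":0.6,"ty":0,"tz":0,"ax":0,"ay":0,"az":0},
    {"gripper":1,"tx":0,"ty":0,"tz":0,"ax":0,"ay":0,"az":0}
  ]
}}

```text
t: 13.7
eef_pos: [0.4247, 0.2537, 0.2512]
ee_rot: [-2.383, 1.566, 0.76]
force: [-0.7, 0.2, 0.5]
width: 0.0876
```

```bash
python3 - <<'E'
from goal import *
p,R,s=cur(); print(s['t'],p,s['width'],s['force'])
print(delta(*down(np.pi,[.4232,.2515,.038])))
E
```

```text
13.7 [0.42468975 0.25369091 0.2511782 ] 0.08761217948047961 [-0.67784601  0.18980902  0.49798488]
(array([2.17, 0.09, 0.07]), array([ 0.02, -0.03,  0.03]))
```

{"op": "play_rows", "data": {
  "steps": [
    {"gripper":1,"tx":0.7,"ty":0.06,"tz":0.07,"ax":0,"ay":0,"az":0},
    {"gripper":1,"tx":0.7,"ty":0,"tz":0,"ax":0,"ay":0,"az":0},
    {"gripper":1,"tx":0.7,"ty":0,"tz":0,"ax":0,"ay":0,"az":0},
    {"gripper":1,"tx":0,"ty":0,"tz":0,"ax":0,"ay":0,"az":0}
  ]
}}

```text
t: 14.03
eef_pos: [0.423, 0.2524, 0.1983]
ee_rot: [-2.452, 1.567, 0.691]
force: [-0.3, -0.6, -0.1]
width: 0.0874
```

```bash
python3 - <<'E'
from goal import *
p,R,s=cur(); print(s['t'],p,s['width'],s['force'])
print(delta(*down(np.pi,[.4232,.2515,.038])))
im=save('side','side4.png'); cv2.imwrite('pics/s4z.png',cv2.resize(im[80:190,200:330,::-1],None,fx=5,fy=5,interpolation=cv2.INTER_CUBIC))
E
```

```text
14.0333 [0.42302125 0.25235041 0.19827276] 0.08738704108433419 [-0.26787255 -0.56000929 -0.05677253]
(array([ 0.05,  0.03, -0.01]), array([ 0.02, -0.03,  0.02]))
```

View pics/s4z.png

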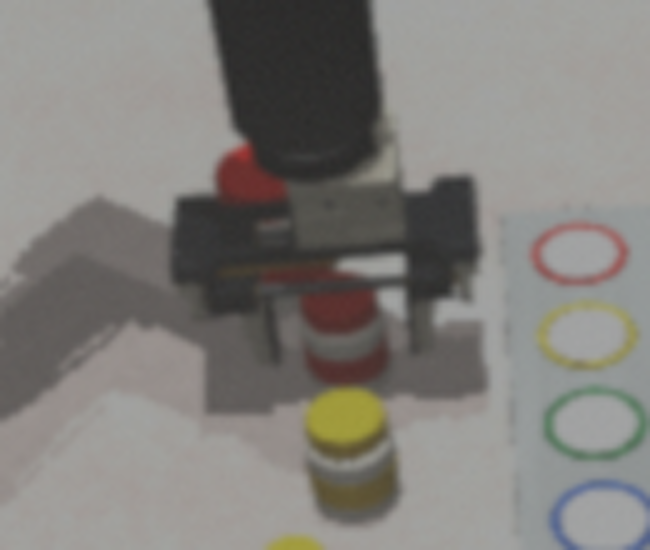

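{"op": "play_rows", "data": {
  "steps": [
    {"gripper":0.72,"tx":0,"ty":0,"tz":0,"ax":0,"ay":0,"az":0},
    {"gripper":0.66,"tx":0,"ty":0,"tz":0,"ax":0,"ay":0,"az":0},
    {"gripper":0.6,"tx":0,"ty":0,"tz":0,"ax":0,"ay":0,"az":0},
    {"gripper":0.5,"tx":0,"ty":0,"tz":0,"ax":0,"ay":0,"az":0},
    {"gripper":0.5,"tx":0,"ty":0,"tz":0,"ax":0,"ay":0,"az":0},
    {"gripper":0.5,"tx":0,"ty":0,"tz":0,"ax":0,"ay":0,"az":0}
  ],
  "newtons": 40
}}

```text
t: 14.58
eef_pos: [0.4234, 0.2533, 0.1996]
ee_rot: [-2.371, 1.564, 0.773]
force: [-1.7, 0.8, 4.9]
width: 0.0557
```

```bash
python3 - <<'E'
from goal import *
p,R,s=cur(); print(s['t'],p,s['width'],s['force'],s['moment'])
print(delta(*down(np.pi,[.4232,.2515,.038])))
E
```

```text
14.5833 [0.42342773 0.25325734 0.1996264 ] 0.055683741299551455 [-1.73739113  0.81275546  4.92125723] [ 0.07699202  0.55955083 -0.02121606]
(array([0.1 , 0.07, 0.01]), array([ 0.03, -0.05,  0.05]))
```

{"op": "play_rows", "data": {
  "steps": [
    {"gripper":0.5,"tx":-0.3,"ty":0,"tz":0,"ax":0,"ay":0,"az":0},
    {"gripper":0.5,"tx":-0.6,"ty":0,"tz":0,"ax":0,"ay":0,"az":0},
    {"gripper":0.5,"tx":-1,"ty":0,"tz":0,"ax":0,"ay":0,"az":0},
    {"gripper":0.5,"tx":-1,"ty":0,"tz":0,"ax":0,"ay":0,"az":0},
    {"gripper":0.5,"tx":-1,"ty":0,"tz":0,"ax":0,"ay":0,"az":0},
    {"gripper":0.5,"tx":-1,"ty":0,"tz":0,"ax":0,"ay":0,"az":0},
    {"gripper":0.5,"tx":-1,"ty":0,"tz":0,"ax":0,"ay":0,"az":0},
    {"gripper":0.5,"tx":-1,"ty":0,"tz":0,"ax":0,"ay":0,"az":0},
    {"gripper":0.5,"tx":-1,"ty":0,"tz":0,"ax":0,"ay":0,"az":0},
    {"gripper":0.5,"tx":-1,"ty":0,"tz":0,"ax":0,"ay":0,"az":0},
    {"gripper":0.5,"tx":0,"ty":0,"tz":0,"ax":0,"ay":0,"az":0}
  ]
}}

```text
t: 15.5
eef_pos: [0.4229, 0.2524, 0.4271]
ee_rot: [-2.406, 1.557, 0.739]
force: [0.8, -0.4, -0.1]
width: 0.0554
```

```bash
python3 - <<'E'
from goal import *
p,R,s=cur(); print(s['t'],p,s['width'],s['force'],s['moment'])
pos,Rd=down(np.pi,[.6058,-.2134,.26]);print(delta(pos,Rd)); 
im=save('side','side5.png'); cv2.imwrite('pics/s5z.png',cv2.resize(im[20:190,200:330,::-1],None,fx=3.5,fy=3.5,interpolation=cv2.INTER_CUBIC))
E
```

```text
15.5 [0.422922   0.25243666 0.42714248] 0.055411619965597944 [ 0.77671321 -0.41038046 -0.14435532] [ 0.25647531 -0.20541164  0.06351607]
(array([ 0.23, 18.66, -7.25]), array([ 0.03, -0.1 ,  0.09]))
```

View pics/s5z.png

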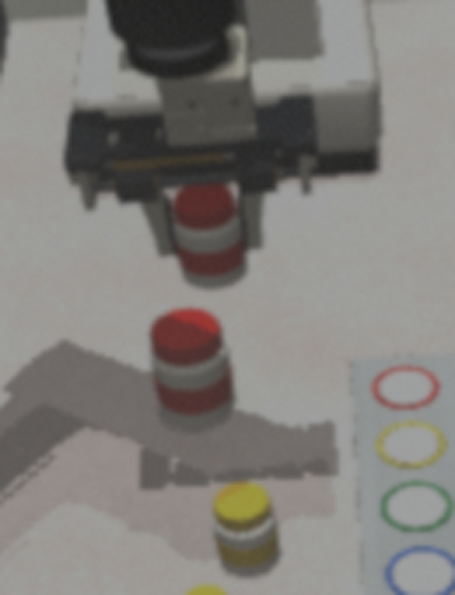

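{"op": "play_rows", "data": {
  "steps": [
    {"gripper":0.5,"tx":0,"ty":0.93,"tz":-0.36,"ax":0.03,"ay":-0.1,"az":0.09},
    {"gripper":0.5,"tx":0,"ty":0.93,"tz":-0.36,"ax":0,"ay":0,"az":0},
    {"gripper":0.5,"tx":0,"ty":0.93,"tz":-0.36,"ax":0,"ay":0,"az":0},
    {"gripper":0.5,"tx":0,"ty":0.93,"tz":-0.36,"ax":0,"ay":0,"az":0},
    {"gripper":0.5,"tx":0,"ty":0.93,"tz":-0.36,"ax":0,"ay":0,"az":0},
    {"gripper":0.5,"tx":0,"ty":0.93,"tz":-0.36,"ax":0,"ay":0,"az":0},
    {"gripper":0.5,"tx":0,"ty":0.93,"tz":-0.36,"ax":0,"ay":0,"az":0},
    {"gripper":0.5,"tx":0,"ty":0.93,"tz":-0.36,"ax":0,"ay":0,"az":0},
    {"gripper":0.5,"tx":0,"ty":0.93,"tz":-0.36,"ax":0,"ay":0,"az":0},
    {"gripper":0.5,"tx":0,"ty":0.93,"tz":-0.36,"ax":0,"ay":0,"az":0},
    {"gripper":0.5,"tx":0,"ty":0.93,"tz":-0.36,"ax":0,"ay":0,"az":0},
    {"gripper":0.5,"tx":0,"ty":0.93,"tz":-0.36,"ax":0,"ay":0,"az":0},
    {"gripper":0.5,"tx":0,"ty":0.93,"tz":-0.36,"ax":0,"ay":0,"az":0},
    {"gripper":0.5,"tx":0,"ty":0.93,"tz":-0.36,"ax":0,"ay":0,"az":0},
    {"gripper":0.5,"tx":0,"ty":0.93,"tz":-0.36,"ax":0,"ay":0,"az":0},
    {"gripper":0.5,"tx":0,"ty":0.93,"tz":-0.36,"ax":0,"ay":0,"az":0},
    {"gripper":0.5,"tx":0,"ty":0.93,"tz":-0.36,"ax":0,"ay":0,"az":0},
    {"gripper":0.5,"tx":0,"ty":0.93,"tz":-0.36,"ax":0,"ay":0,"az":0},
    {"gripper":0.5,"tx":0,"ty":0.93,"tz":-0.36,"ax":0,"ay":0,"az":0},
    {"gripper":0.5,"tx":0,"ty":0.93,"tz":-0.36,"ax":0,"ay":0,"az":0}
  ]
}}

```text
t: 17.22
eef_pos: [0.602, -0.214, 0.4214]
ee_rot: [0.488, 1.561, -2.654]
force: [1.2, -0.4, -1.9]
width: 0.055
```

```bash
python3 - <<'E'
from goal import *
p,R,s=cur(); print(s['t'],p,s['width'],s['force'],s['moment'],s['q'])
# jar bottom = tcpz-.1996 ; want bottom .112
pos,Rd=down(np.pi,[.6058,-.2134,.0406+.125]);print(delta(pos,Rd)); 
E
```

```text
17.2167 [ 0.60204301 -0.21404879  0.42138021] 0.054997207666653246 [ 1.22613586 -0.37791631 -1.93574812] [ 0.15941923 -0.15363236  0.00650377] [-0.03520464  0.2923534  -0.0472891   0.00490954 -1.23921587  0.03287302]
(array([ 3.87, -0.04, -0.18]), array([-0.01,  0.08, -0.04]))
```

Descend to 125 mm jar bottom and look.

{"op": "play_rows", "data": {
  "steps": [
    {"gripper":0.5,"tx":0.97,"ty":-0.04,"tz":-0.17,"ax":0,"ay":0.08,"az":-0.04},
    {"gripper":0.5,"tx":0.97,"ty":0,"tz":0,"ax":0,"ay":0,"az":0},
    {"gripper":0.5,"tx":0.97,"ty":0,"tz":0,"ax":0,"ay":0,"az":0},
    {"gripper":0.5,"tx":0.94,"ty":0,"tz":0,"ax":0,"ay":0,"az":0},
    {"gripper":0.5,"tx":0,"ty":0,"tz":0,"ax":0,"ay":0,"az":0}
  ]
}}

```text
t: 17.63
eef_pos: [0.6042, -0.2118, 0.3199]
ee_rot: [-0.193, 1.563, 2.946]
force: [-1.0, 0.5, -3.6]
width: 0.0554
```

```bash
cat > chk.py <<'E'
from goal import *
import sys
def run(fn,xyz,zs=None,box=(270,160,400,300)):
    p,R,s=cur(); print(s['t'],'grasp',np.round(p+.159*R[:,0],4),'w',round(s['width'],4),'F',np.round(s['force'],1),'M',np.round(s['moment'],2),'q6',round(s['q'][5],2))
    print(delta(*down(np.pi,xyz)))
    if fn:
        im=save('side','f_'+fn); x0,y0,x1,y1=box
        cv2.imwrite('pics/'+fn,cv2.convertScaleAbs(cv2.resize(im[y0:y1,x0:x1,::-1],None,fx=4.2,fy=4.2,interpolation=cv2.INTER_CUBIC),alpha=1.3))
if __name__=='__main__': 
    a=sys.argv; run(a[1] if a[1]!='-' else None,[float(v) for v in a[2:5]],box=tuple(int(v) for v in a[5:9]) or (270,160,400,300))
E
python3 chk.py h1.png .6058 -.2134 .1656
```

```text
17.6333 grasp [ 0.6029 -0.2115  0.1609] w 0.0554 F [-1.   0.5 -3.6] M [ 0.17  0.18 -0.02] q6 0.03
(array([-0.19,  0.06, -0.06]), array([-0.02,  0.07,  0.01]))
```

View pics/h1.png

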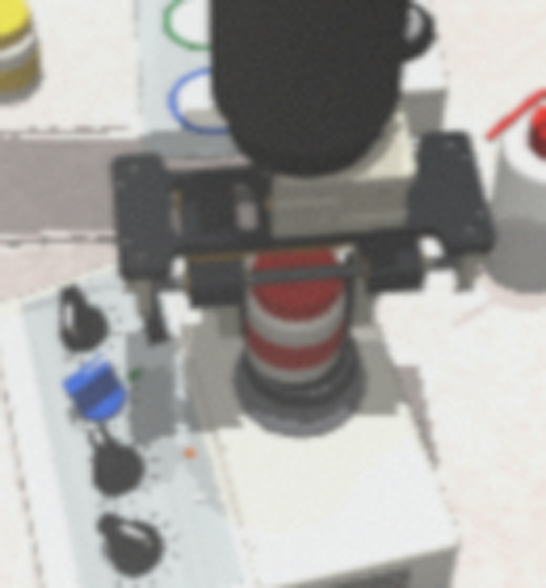

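{"op": "play_rows", "data": {
  "steps": [
    {"gripper":0.5,"tx":0.2,"ty":0.06,"tz":-0.06,"ax":0,"ay":0.07,"az":0},
    {"gripper":0.5,"tx":0.2,"ty":0,"tz":0,"ax":0,"ay":0,"az":0},
    {"gripper":0.5,"tx":0,"ty":0,"tz":0,"ax":0,"ay":0,"az":0}
  ]
}}

```text
t: 17.93
eef_pos: [0.6081, -0.2136, 0.3167]
ee_rot: [3.078, 1.56, -0.064]
force: [-0.5, 0.1, -1.3]
width: 0.0552
```

```bash
python3 chk.py - .6058 -.2134 .1406
```

```text
17.9333 grasp [ 0.6097 -0.2137  0.1577] w 0.0552 F [-0.5  0.1 -1.3] M [ 0.08  0.02 -0.01] q6 0.03
(array([ 0.68, -0.01,  0.1 ]), array([-0.01, -0.1 , -0.01]))
```

{"op": "play_rows", "data": {
  "steps": [
    {"gripper":0.5,"tx":0,"ty":0,"tz":0,"ax":0,"ay":-0.05,"az":0},
    {"gripper":0.5,"tx":0,"ty":0,"tz":0,"ax":0,"ay":0,"az":0},
    {"gripper":0.5,"tx":0,"ty":0,"tz":0,"ax":0,"ay":0,"az":0},
    {"gripper":0.5,"tx":0,"ty":0,"tz":0,"ax":0,"ay":0,"az":0}
  ]
}}

```text
t: 18.27
eef_pos: [0.6081, -0.2136, 0.317]
ee_rot: [2.98, 1.565, -0.162]
force: [-0.2, 0.3, -1.1]
width: 0.0552
```

```bash
python3 chk.py - .6058 -.2134 .1406;python3 - <<'E'
from goal import *
for i in range(4):
    optics.grab_frame('top'); p,R,s=cur(); print(s['t'],p,s['force'])
E
```

```text
18.2667 grasp [ 0.609  -0.2137  0.158 ] w 0.0552 F [-0.2  0.3 -1.1] M [0.09 0.01 0.  ] q6 0.03
(array([ 0.7 , -0.01,  0.1 ]), array([-0.  , -0.05, -0.01]))
18.3167 [ 0.60802332 -0.21360802  0.31689923] [ 0.16099844 -0.40427879 -1.5486243 ]
18.3667 [ 0.60801447 -0.21360308  0.31676844] [ 0.47643243  0.02936445 -1.08176536]
18.4167 [ 0.60801432 -0.21359081  0.31670194] [ 0.13334797 -0.09193576 -0.35061574]
18.4667 [ 0.60801084 -0.21361204  0.31663076] [ 0.19973577 -0.28748207 -0.91333485]
```

{"op": "play_rows", "data": {
  "steps": [
    {"gripper":0.5,"tx":0.1,"ty":0,"tz":0.1,"ax":0,"ay":-0.05,"az":0},
    {"gripper":0.5,"tx":0.1,"ty":0,"tz":0,"ax":0,"ay":0,"az":0},
    {"gripper":0.5,"tx":0.1,"ty":0,"tz":0,"ax":0,"ay":0,"az":0},
    {"gripper":0.5,"tx":0.1,"ty":0,"tz":0,"ax":0,"ay":0,"az":0},
    {"gripper":0.5,"tx":0,"ty":0,"tz":0,"ax":0,"ay":0,"az":0},
    {"gripper":0.5,"tx":0,"ty":0,"tz":0,"ax":0,"ay":0,"az":0},
    {"gripper":0.5,"tx":0,"ty":0,"tz":0,"ax":0,"ay":0,"az":0}
  ]
}}

```text
t: 19.05
eef_pos: [0.6054, -0.2137, 0.3068]
ee_rot: [0.966, 1.57, -2.176]
force: [-3.1, -0.3, 3.6]
width: 0.0555
```

```bash
python3 chk.py - .6058 -.2134 .1406
```

```text
19.05 grasp [ 0.6053 -0.2138  0.1478] w 0.0555 F [-3.1 -0.3  3.6] M [0.21 0.86 0.06] q6 0.03
(array([ 0.29, -0.01, -0.02]), array([-0.  ,  0.01, -0.01]))
```

{"op": "play_rows", "data": {
  "steps": [
    {"gripper":0.5,"tx":0.08,"ty":0,"tz":0,"ax":0,"ay":0,"az":0},
    {"gripper":0.5,"tx":0.08,"ty":0,"tz":0,"ax":0,"ay":0,"az":0},
    {"gripper":0.5,"tx":0.08,"ty":0,"tz":0,"ax":0,"ay":0,"az":0},
    {"gripper":0.5,"tx":0.06,"ty":0,"tz":0,"ax":0,"ay":0,"az":0},
    {"gripper":0.5,"tx":0,"ty":0,"tz":0,"ax":0,"ay":0,"az":0},
    {"gripper":0.5,"tx":0,"ty":0,"tz":0,"ax":0,"ay":0,"az":0}
  ]
}}

```text
t: 19.55
eef_pos: [0.6055, -0.2138, 0.3006]
ee_rot: [1.962, 1.569, -1.18]
force: [-4.8, 1.3, 13.8]
width: 0.0558
```

```bash
python3 chk.py - .6058 -.2134 .1406
```

```text
19.55 grasp [ 0.6056 -0.214   0.1416] w 0.0558 F [-4.8  1.3 13.8] M [0.74 2.   0.03] q6 0.03
(array([ 0.04, -0.01, -0.01]), array([-0.  , -0.01, -0.02]))
```

{"op": "play_rows", "data": {
  "steps": [
    {"gripper":0.5,"tx":0.06,"ty":0,"tz":0,"ax":0,"ay":0,"az":0},
    {"gripper":0.5,"tx":0,"ty":0,"tz":0,"ax":0,"ay":0,"az":0},
    {"gripper":0.5,"tx":0,"ty":0,"tz":0,"ax":0,"ay":0,"az":0},
    {"gripper":0.5,"tx":0,"ty":0,"tz":0,"ax":0,"ay":0,"az":0},
    {"gripper":0.5,"tx":0,"ty":0,"tz":0,"ax":0,"ay":0,"az":0},
    {"gripper":0.5,"tx":0,"ty":0,"tz":0,"ax":0,"ay":0,"az":0},
    {"gripper":0.5,"tx":0,"ty":0,"tz":0,"ax":0,"ay":0,"az":0},
    {"gripper":0.5,"tx":0,"ty":0,"tz":0,"ax":0,"ay":0,"az":0}
  ]
}}

```text
t: 20.22
eef_pos: [0.6054, -0.2138, 0.3005]
ee_rot: [2.152, 1.568, -0.989]
force: [-8.6, 3.2, 21.7]
width: 0.0555
```

```bash
python3 chk.py h2.png .6058 -.2134 .1406
```

```text
20.2167 grasp [ 0.6057 -0.2141  0.1415] w 0.0555 F [-8.6  3.2 21.7] M [ 1.44  3.31 -0.02] q6 0.03
(array([ 0.04, -0.02, -0.01]), array([ 0.  , -0.01, -0.02]))
```

View pics/h2.png

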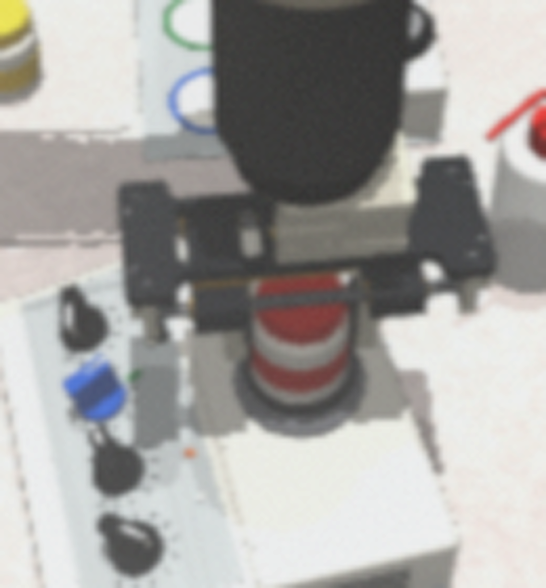

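{"op": "play_rows", "data": {
  "steps": [
    {"gripper":0.5,"tx":0,"ty":0,"tz":0,"ax":0,"ay":0,"az":0},
    {"gripper":0.5,"tx":0,"ty":0,"tz":0,"ax":0,"ay":0,"az":0},
    {"gripper":0.5,"tx":0,"ty":0,"tz":0,"ax":0,"ay":0,"az":0},
    {"gripper":0.5,"tx":0,"ty":0,"tz":0,"ax":0,"ay":0,"az":0},
    {"gripper":0.5,"tx":0,"ty":0,"tz":0,"ax":0,"ay":0,"az":0},
    {"gripper":0.5,"tx":0,"ty":0,"tz":0,"ax":0,"ay":0,"az":0},
    {"gripper":0.5,"tx":0,"ty":0,"tz":0,"ax":0,"ay":0,"az":0},
    {"gripper":0.5,"tx":0,"ty":0,"tz":0,"ax":0,"ay":0,"az":0},
    {"gripper":0.5,"tx":0,"ty":0,"tz":0,"ax":0,"ay":0,"az":0},
    {"gripper":0.5,"tx":0,"ty":0,"tz":0,"ax":0,"ay":0,"az":0},
    {"gripper":0.5,"tx":0,"ty":0,"tz":0,"ax":0,"ay":0,"az":0},
    {"gripper":0.5,"tx":0,"ty":0,"tz":0,"ax":0,"ay":0,"az":0},
    {"gripper":0.5,"tx":0,"ty":0,"tz":0,"ax":0,"ay":0,"az":0},
    {"gripper":0.5,"tx":0,"ty":0,"tz":0,"ax":0,"ay":0,"az":0},
    {"gripper":0.5,"tx":0,"ty":0,"tz":0,"ax":0,"ay":0,"az":0},
    {"gripper":0.5,"tx":0,"ty":0,"tz":0,"ax":0,"ay":0,"az":0},
    {"gripper":0.5,"tx":0,"ty":0,"tz":0,"ax":0,"ay":0,"az":0},
    {"gripper":0.5,"tx":0,"ty":0,"tz":0,"ax":0,"ay":0,"az":0},
    {"gripper":0.5,"tx":0,"ty":0,"tz":0,"ax":0,"ay":0,"az":0},
    {"gripper":0.5,"tx":0,"ty":0,"tz":0,"ax":0,"ay":0,"az":0}
  ]
}}

```text
t: 21.93
eef_pos: [0.6054, -0.2138, 0.3005]
ee_rot: [2.143, 1.568, -0.998]
force: [-9.3, 3.3, 21.3]
width: 0.0556
```

```bash
python3 chk.py - .6058 -.2134 .1406
```

```text
21.9333 grasp [ 0.6057 -0.2141  0.1415] w 0.0556 F [-9.3  3.3 21.3] M [ 1.51  3.21 -0.  ] q6 0.03
(array([ 0.04, -0.02, -0.01]), array([ 0.  , -0.01, -0.02]))
```

{"op": "play_rows", "data": {
  "steps": [
    {"gripper":0.5,"tx":-0.4,"ty":0,"tz":0,"ax":0,"ay":0,"az":0},
    {"gripper":0.5,"tx":-0.8,"ty":0,"tz":0,"ax":0,"ay":0,"az":0},
    {"gripper":0.5,"tx":-1,"ty":0,"tz":0,"ax":0,"ay":0,"az":0},
    {"gripper":0.5,"tx":-1,"ty":0,"tz":0,"ax":0,"ay":0,"az":0},
    {"gripper":0.5,"tx":-1,"ty":0,"tz":0,"ax":0,"ay":0,"az":0},
    {"gripper":0.5,"tx":-1,"ty":0,"tz":0,"ax":0,"ay":0,"az":0},
    {"gripper":0.5,"tx":0,"ty":-0.4,"tz":0,"ax":0,"ay":0,"az":0},
    {"gripper":0.5,"tx":0,"ty":-0.9,"tz":0.1,"ax":0,"ay":0,"az":0},
    {"gripper":0.5,"tx":0,"ty":-0.97,"tz":0.1,"ax":0,"ay":0,"az":0},
    {"gripper":0.5,"tx":0,"ty":-0.97,"tz":0.1,"ax":0,"ay":0,"az":0},
    {"gripper":0.5,"tx":0,"ty":-0.97,"tz":0.1,"ax":0,"ay":0,"az":0},
    {"gripper":0.5,"tx":0,"ty":-0.97,"tz":0.1,"ax":0,"ay":0,"az":0},
    {"gripper":0.5,"tx":0,"ty":-0.97,"tz":0.1,"ax":0,"ay":0,"az":0},
    {"gripper":0.5,"tx":0,"ty":-0.97,"tz":0.1,"ax":0,"ay":0,"az":0},
    {"gripper":0.5,"tx":0,"ty":-0.97,"tz":0,"ax":0,"ay":0,"az":0},
    {"gripper":0.5,"tx":0,"ty":-0.97,"tz":0,"ax":0,"ay":0,"az":0},
    {"gripper":0.5,"tx":0,"ty":-0.97,"tz":0,"ax":0,"ay":0,"az":0},
    {"gripper":0.5,"tx":0,"ty":-0.97,"tz":0,"ax":0,"ay":0,"az":0},
    {"gripper":0.5,"tx":0,"ty":-0.97,"tz":0,"ax":0,"ay":0,"az":0},
    {"gripper":0.5,"tx":0,"ty":-0.97,"tz":0,"ax":0,"ay":0,"az":0}
  ]
}}

```text
t: 23.6
eef_pos: [0.5881, 0.1115, 0.4265]
ee_rot: [0.495, 1.57, -2.647]
force: [0.9, -0.5, -1.7]
width: 0.0553
```

```bash
python3 chk.py - .5887 .3557 .2
```

```text
23.6 grasp [0.588  0.1114 0.2675] w 0.0553 F [ 0.9 -0.5 -1.7] M [ 0.07 -0.18  0.02] q6 -0.51
(array([ 2.7 , -9.77, -0.02]), array([-0.  ,  0.01, -0.  ]))
```

{"op": "play_rows", "data": {
  "steps": [
    {"gripper":0.5,"tx":0,"ty":-0.97,"tz":0,"ax":0,"ay":0,"az":0},
    {"gripper":0.5,"tx":0,"ty":-0.97,"tz":0,"ax":0,"ay":0,"az":0},
    {"gripper":0.5,"tx":0,"ty":-0.97,"tz":0,"ax":0,"ay":0,"az":0},
    {"gripper":0.5,"tx":0,"ty":-0.97,"tz":0,"ax":0,"ay":0,"az":0},
    {"gripper":0.5,"tx":0,"ty":-0.97,"tz":0,"ax":0,"ay":0,"az":0},
    {"gripper":0.5,"tx":0,"ty":-0.97,"tz":0,"ax":0,"ay":0,"az":0},
    {"gripper":0.5,"tx":0,"ty":-0.97,"tz":0,"ax":0,"ay":0,"az":0},
    {"gripper":0.5,"tx":0,"ty":-0.97,"tz":0,"ax":0,"ay":0,"az":0},
    {"gripper":0.5,"tx":0,"ty":-0.97,"tz":0,"ax":0,"ay":0,"az":0},
    {"gripper":0.5,"tx":0,"ty":-0.6,"tz":0,"ax":0,"ay":0,"az":0},
    {"gripper":0.5,"tx":0.8,"ty":0,"tz":0,"ax":0,"ay":0,"az":0},
    {"gripper":0.5,"tx":0.9,"ty":0,"tz":0,"ax":0,"ay":0,"az":0},
    {"gripper":0.5,"tx":0.9,"ty":0,"tz":0,"ax":0,"ay":0,"az":0},
    {"gripper":0.5,"tx":0.9,"ty":0,"tz":0,"ax":0,"ay":0,"az":0},
    {"gripper":0.5,"tx":0.9,"ty":0,"tz":0,"ax":0,"ay":0,"az":0},
    {"gripper":0.5,"tx":0.9,"ty":0,"tz":0,"ax":0,"ay":0,"az":0},
    {"gripper":0.5,"tx":0.9,"ty":0,"tz":0,"ax":0,"ay":0,"az":0},
    {"gripper":0.5,"tx":0,"ty":0,"tz":0,"ax":0,"ay":0,"az":0},
    {"gripper":0.5,"tx":0,"ty":0,"tz":0,"ax":0,"ay":0,"az":0},
    {"gripper":0.5,"tx":0,"ty":0,"tz":0,"ax":0,"ay":0,"az":0}
  ]
}}

```text
t: 25.27
eef_pos: [0.5888, 0.3434, 0.2731]
ee_rot: [2.767, 1.57, -0.375]
force: [0.6, 0.9, -1.1]
width: 0.0555
```

```bash
python3 chk.py p1.png .5887 .3557 .0456 240 60 370 200
```

```text
25.2667 grasp [0.5889 0.3434 0.1141] w 0.0555 F [ 0.6  0.9 -1.1] M [ 0.12 -0.11  0.02] q6 -0.81
(array([ 2.74, -0.49,  0.01]), array([-0.  , -0.01, -0.  ]))
```

View pics/p1.png

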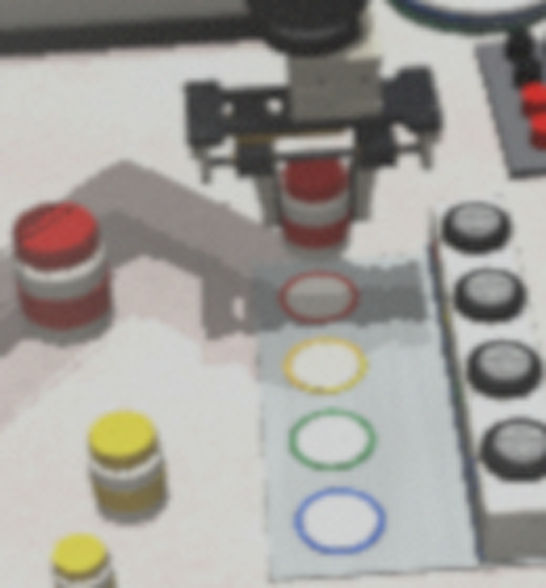

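{"op": "play_rows", "data": {
  "steps": [
    {"gripper":0.5,"tx":0.5,"ty":-0.49,"tz":0,"ax":0,"ay":0,"az":0},
    {"gripper":0.5,"tx":0.7,"ty":0,"tz":0,"ax":0,"ay":0,"az":0},
    {"gripper":0.5,"tx":0.7,"ty":0,"tz":0,"ax":0,"ay":0,"az":0},
    {"gripper":0.5,"tx":0.5,"ty":0,"tz":0,"ax":0,"ay":0,"az":0},
    {"gripper":0.5,"tx":0.15,"ty":0,"tz":0,"ax":0,"ay":0,"az":0},
    {"gripper":0.5,"tx":0,"ty":0,"tz":0,"ax":0,"ay":0,"az":0},
    {"gripper":0.5,"tx":0,"ty":0,"tz":0,"ax":0,"ay":0,"az":0},
    {"gripper":0.5,"tx":0,"ty":0,"tz":0,"ax":0,"ay":0,"az":0}
  ]
}}

```text
t: 25.98
eef_pos: [0.5887, 0.3557, 0.2095]
ee_rot: [-2.765, 1.57, 0.376]
force: [-0.1, 0.4, -0.4]
width: 0.0555
```

```bash
python3 chk.py p2.png .5887 .3557 .0446 240 60 370 200
```

```text
25.9833 grasp [0.5888 0.3558 0.0505] w 0.0555 F [-0.1  0.4 -0.4] M [ 0.15 -0.08  0.  ] q6 -0.83
(array([ 0.24,  0.  , -0.  ]), array([-0.  , -0.01,  0.  ]))
```

View pics/p2.png

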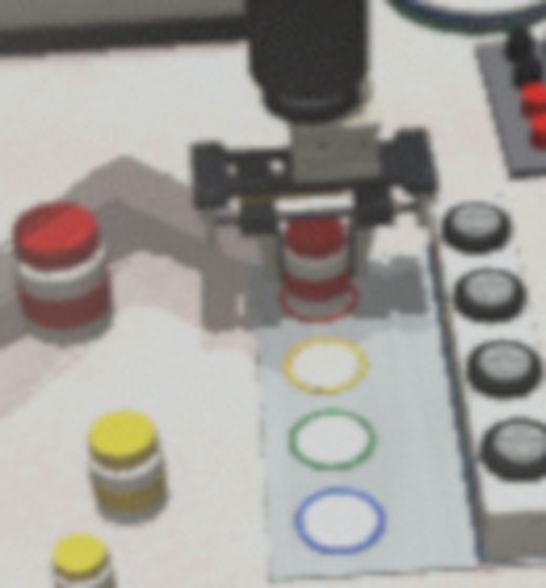

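Good alignment; lower the last 6 mm.

{"op": "play_rows", "data": {
  "steps": [
    {"gripper":0.5,"tx":0.12,"ty":0,"tz":0,"ax":0,"ay":0,"az":0},
    {"gripper":0.5,"tx":0.1,"ty":0,"tz":0,"ax":0,"ay":0,"az":0},
    {"gripper":0.5,"tx":0,"ty":0,"tz":0,"ax":0,"ay":0,"az":0},
    {"gripper":0.5,"tx":0,"ty":0,"tz":0,"ax":0,"ay":0,"az":0}
  ]
}}

```text
t: 26.37
eef_pos: [0.5884, 0.3555, 0.2037]
ee_rot: [2.939, 1.57, -0.203]
force: [-1.3, 0.1, 4.4]
width: 0.0553
```

```bash
python3 chk.py - .5887 .3557 .0446
```

```text
26.3667 grasp [0.5885 0.3555 0.0447] w 0.0553 F [-1.3  0.1  4.4] M [ 0.03  0.54 -0.01] q6 -0.83
(array([ 0.  , -0.01, -0.01]), array([-0., -0., -0.]))
```

{"op": "play_rows", "data": {
  "steps": [
    {"gripper":0.7,"tx":0,"ty":0,"tz":0,"ax":0,"ay":0,"az":0},
    {"gripper":0.8,"tx":0,"ty":0,"tz":0,"ax":0,"ay":0,"az":0},
    {"gripper":1,"tx":0,"ty":0,"tz":0,"ax":0,"ay":0,"az":0},
    {"gripper":1,"tx":0,"ty":0,"tz":0,"ax":0,"ay":0,"az":0},
    {"gripper":1,"tx":0,"ty":0,"tz":0,"ax":0,"ay":0,"az":0},
    {"gripper":1,"tx":-0.4,"ty":0,"tz":0,"ax":0,"ay":0,"az":0},
    {"gripper":1,"tx":-0.7,"ty":0,"tz":0,"ax":0,"ay":0,"az":0},
    {"gripper":1,"tx":-1,"ty":0,"tz":0,"ax":0,"ay":0,"az":0},
    {"gripper":1,"tx":-1,"ty":0,"tz":0,"ax":0,"ay":0,"az":0},
    {"gripper":1,"tx":-1,"ty":0,"tz":0,"ax":0,"ay":0,"az":0},
    {"gripper":1,"tx":-1,"ty":0,"tz":0,"ax":0,"ay":0,"az":0},
    {"gripper":1,"tx":0,"ty":0,"tz":0.5,"ax":0,"ay":0,"az":0},
    {"gripper":1,"tx":0,"ty":0,"tz":0.9,"ax":0,"ay":0,"az":0},
    {"gripper":1,"tx":0,"ty":0,"tz":0.9,"ax":0,"ay":0,"az":0},
    {"gripper":1,"tx":0,"ty":0,"tz":0.9,"ax":0,"ay":0,"az":0},
    {"gripper":1,"tx":0,"ty":0,"tz":0.9,"ax":0,"ay":0,"az":0},
    {"gripper":1,"tx":0,"ty":0,"tz":0.9,"ax":0,"ay":0,"az":0},
    {"gripper":1,"tx":0,"ty":0,"tz":0.9,"ax":0,"ay":0,"az":0},
    {"gripper":1,"tx":0,"ty":0,"tz":0,"ax":0,"ay":0,"az":0}
  ]
}}

```text
t: 27.95
eef_pos: [0.438, 0.3549, 0.3315]
ee_rot: [-0.007, 1.57, 3.135]
force: [-0.9, -0.2, -0.8]
width: 0.0879
```

```bash
python3 chk.py p3.png .426 .1366 .12 240 60 370 200; python3 - <<'E'
from h import *
save('top','top3.png')
E
python3 seg.py
```

```text
27.95 grasp [0.4378 0.3549 0.1725] w 0.0879 F [-0.9 -0.2 -0.8] M [-0.01  0.1   0.  ] q6 -1.03
(array([2.1 , 8.73, 0.48]), array([0.01, 0.01, 0.  ]))
side red
   [8, 6, 35] [369.6, 92.0] [[369.6, 92.0], [5.5, 7.0], 88.7]
   [7, 5, 30] [379.7, 91.8] [[379.7, 91.8], [4.5, 6.7], 82.1]
   [19, 15, 226] [252.5, 115.8] [[252.5, 115.8], [14.1, 18.3], 82.9]
   [14, 11, 122] [314.5, 116.1] [[314.5, 116.1], [10.1, 13.3], 86.3]
   [18, 8, 75] [315.6, 130.1] [[315.8, 130.7], [7.4, 17.0], 88.9]
   [19, 10, 105] [255.7, 133.5] [[255.7, 132.8], [8.3, 18.6], 80.3]
   [22, 17, 160] [399.7, 189.2] [[398.1, 189.8], [14.1, 20.6], 68.8]
side yellow
   [19, 13, 53] [316.5, 147.8] [[316.9, 146.5], [12.5, 17.9], 88.1]
   [16, 13, 169] [268.5, 163.7] [[268.6, 163.8], [12.3, 15.6], 85.1]
   [6, 7, 13] [275.9, 177.8] [[274.3, 178.1], [3.6, 8.4], 53.4]
   [10, 4, 17] [268.4, 177.5] [[269.4, 177.7], [2.1, 12.7], 101.0]
   [13, 11, 115] [258.2, 191.9] [[258.2, 191.9], [10.1, 12.5], 79.2]
   [9, 4, 14] [259.4, 202.7] [[260.7, 203.3], [2.9, 11.7], 94.7]
side green
   [6, 8, 10] [326.4, 166.8] [[324.1, 166.3], [5.5, 
[... 307 characters left out ...]
 61] [199.6, 206.7] [[194.9, 205.7], [18.3, 19.4], 35.8]
   [16, 23, 255] [187.3, 271.8] [[187.0, 271.8], [14.6, 23.8], 178.6]
   [11, 23, 66] [198.9, 273.3] [[179.5, 271.0], [29.9, 43.6], 96.8]
top yellow
   [21, 21, 116] [221.6, 206.2] [[221.9, 206.2], [20.0, 20.7], 54.1]
   [17, 18, 226] [259.1, 255.5] [[259.1, 255.5], [15.9, 16.4], 19.7]
   [12, 13, 120] [292.6, 266.7] [[292.6, 266.7], [11.4, 11.7], 15.7]
top green
   [9, 2, 10] [249.2, 173.1] [[242.9, 173.0], [0.1, 1.4], 93.5]
   [21, 21, 107] [249.2, 206.9] [[249.2, 206.9], [20.0, 20.7], 35.9]
top blue
   [21, 21, 94] [277.3, 206.8] [[276.8, 207.2], [19.9, 20.5], 50.2]
   [10, 11, 87] [372.8, 235.2] [[372.8, 235.1], [9.3, 10.5], 148.9]
```

View pics/p3.png

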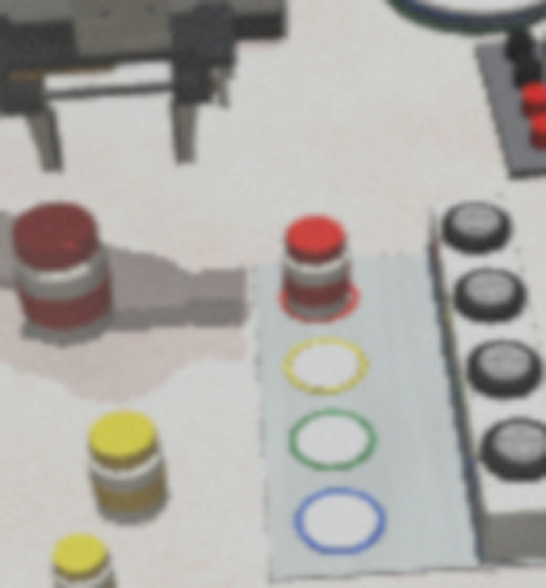

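View pics/top3.png

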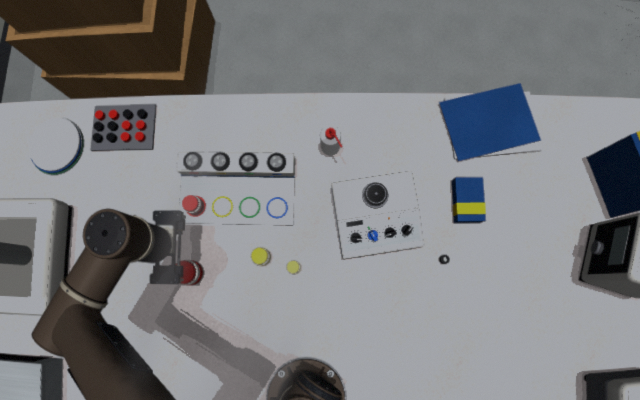

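```bash
python3 - <<'E'
from h import *
print(atz('top',[189.7,202.7],.074),atz('top',[259.1,255.5],.07))
E
```

```text
[0.58626233 0.35217288 0.074     ] [0.42579779 0.13554339 0.07      ]
```

{"op": "play_rows", "data": {
  "steps": [
    {"gripper":1,"tx":0,"ty":0.5,"tz":0,"ax":0,"ay":0,"az":0},
    {"gripper":1,"tx":0,"ty":0.9,"tz":0.1,"ax":0,"ay":0,"az":0},
    {"gripper":1,"tx":0,"ty":0.9,"tz":0.1,"ax":0,"ay":0,"az":0},
    {"gripper":1,"tx":0,"ty":0.9,"tz":0.1,"ax":0,"ay":0,"az":0},
    {"gripper":1,"tx":0,"ty":0.9,"tz":0.1,"ax":0,"ay":0,"az":0},
    {"gripper":1,"tx":0,"ty":0.9,"tz":0,"ax":0,"ay":0,"az":0},
    {"gripper":1,"tx":0,"ty":0.9,"tz":0,"ax":0,"ay":0,"az":0},
    {"gripper":1,"tx":0,"ty":0.9,"tz":0,"ax":0,"ay":0,"az":0},
    {"gripper":1,"tx":0,"ty":0.9,"tz":0,"ax":0,"ay":0,"az":0},
    {"gripper":1,"tx":0,"ty":0.9,"tz":0,"ax":0,"ay":0,"az":0},
    {"gripper":1,"tx":0.9,"ty":0,"tz":0,"ax":0,"ay":0,"az":0},
    {"gripper":1,"tx":0.9,"ty":0,"tz":0,"ax":0,"ay":0,"az":0},
    {"gripper":1,"tx":0,"ty":0,"tz":0,"ax":0,"ay":0,"az":0},
    {"gripper":1,"tx":0,"ty":0,"tz":0,"ax":0,"ay":0,"az":0},
    {"gripper":1,"tx":0,"ty":0,"tz":0,"ax":0,"ay":0,"az":0}
  ]
}}

```text
t: 29.4
eef_pos: [0.4313, 0.1405, 0.2863]
ee_rot: [1.418, 1.57, -1.724]
force: [0.3, -0.7, 0.8]
width: 0.0872
```

```bash
python3 chk.py y1.png .4275 .138 .040 210 90 340 230
```

```text
29.4 grasp [0.4313 0.1403 0.1273] w 0.0872 F [ 0.3 -0.7  0.8] M [ 0.06 -0.04  0.06] q6 -0.75
(array([3.49, 0.1 , 0.15]), array([-0.01,  0.  , -0.01]))
```

View pics/y1.png

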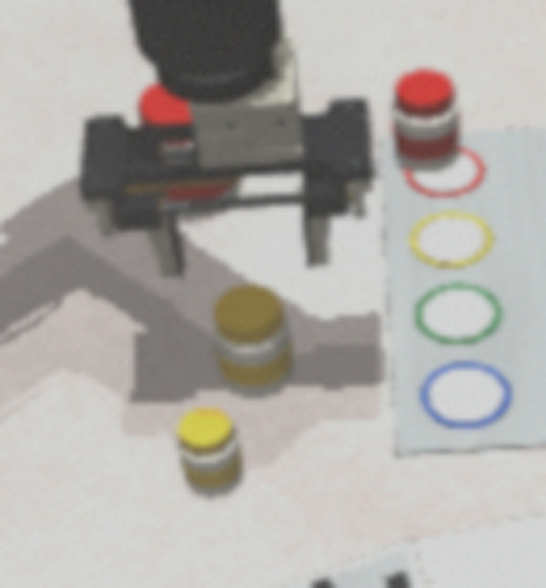

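{"op": "play_rows", "data": {
  "steps": [
    {"gripper":1,"tx":0.6,"ty":0.1,"tz":0.15,"ax":0,"ay":0,"az":0},
    {"gripper":1,"tx":0.8,"ty":0,"tz":0,"ax":0,"ay":0,"az":0},
    {"gripper":1,"tx":0.8,"ty":0,"tz":0,"ax":0,"ay":0,"az":0},
    {"gripper":1,"tx":0.8,"ty":0,"tz":0,"ax":0,"ay":0,"az":0},
    {"gripper":1,"tx":0.4,"ty":0,"tz":0,"ax":0,"ay":0,"az":0},
    {"gripper":1,"tx":0,"ty":0,"tz":0,"ax":0,"ay":0,"az":0},
    {"gripper":1,"tx":0,"ty":0,"tz":0,"ax":0,"ay":0,"az":0},
    {"gripper":1,"tx":0,"ty":0,"tz":0,"ax":0,"ay":0,"az":0}
  ]
}}

```text
t: 30.12
eef_pos: [0.4274, 0.1385, 0.2017]
ee_rot: [-2.884, 1.57, 0.258]
force: [0.4, -0.4, -0.0]
width: 0.0875
```

```bash
python3 chk.py y2.png .4275 .138 .040 210 90 340 230
```

```text
30.1167 grasp [0.4276 0.1385 0.0427] w 0.0875 F [ 0.4 -0.4 -0. ] M [ 0.07 -0.06 -0.02] q6 -0.76
(array([ 0.11,  0.02, -0.  ]), array([ 0.  , -0.01,  0.  ]))
```

View pics/y2.png

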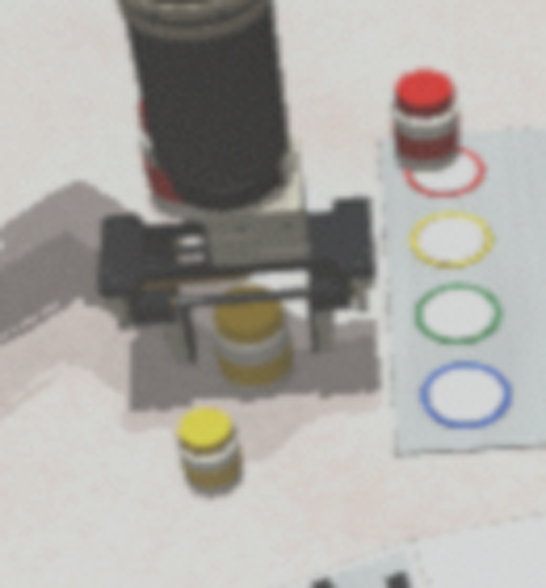

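{"op": "play_rows", "data": {
  "steps": [
    {"gripper":0.72,"tx":0.08,"ty":0.02,"tz":0,"ax":0,"ay":0,"az":0},
    {"gripper":0.66,"tx":0,"ty":0,"tz":0,"ax":0,"ay":0,"az":0},
    {"gripper":0.6,"tx":0,"ty":0,"tz":0,"ax":0,"ay":0,"az":0},
    {"gripper":0.5,"tx":0,"ty":0,"tz":0,"ax":0,"ay":0,"az":0},
    {"gripper":0.5,"tx":0,"ty":0,"tz":0,"ax":0,"ay":0,"az":0},
    {"gripper":0.5,"tx":0,"ty":0,"tz":0,"ax":0,"ay":0,"az":0},
    {"gripper":0.5,"tx":0,"ty":0,"tz":0,"ax":0,"ay":0,"az":0}
  ],
  "newtons": 40
}}

```text
t: 30.75
eef_pos: [0.427, 0.1374, 0.1987]
ee_rot: [1.088, 1.57, -2.054]
force: [-0.2, -0.1, 2.8]
width: 0.0554
```

```bash
python3 chk.py - .6058 -.2134 .26
```

```text
30.75 grasp [0.4269 0.1373 0.0397] w 0.0554 F [-0.2 -0.1  2.8] M [0.09 0.14 0.  ] q6 -0.75
(array([-8.81, 14.04, -7.16]), array([-0.  ,  0.  , -0.01]))
```

{"op": "play_rows", "data": {
  "steps": [
    {"gripper":0.5,"tx":-0.3,"ty":0,"tz":0,"ax":0,"ay":0,"az":0},
    {"gripper":0.5,"tx":-0.7,"ty":0,"tz":0,"ax":0,"ay":0,"az":0},
    {"gripper":0.5,"tx":-1,"ty":0,"tz":0,"ax":0,"ay":0,"az":0},
    {"gripper":0.5,"tx":-1,"ty":0,"tz":0,"ax":0,"ay":0,"az":0},
    {"gripper":0.5,"tx":-1,"ty":0,"tz":0,"ax":0,"ay":0,"az":0},
    {"gripper":0.5,"tx":-1,"ty":0,"tz":0,"ax":0,"ay":0,"az":0},
    {"gripper":0.5,"tx":-1,"ty":0,"tz":0,"ax":0,"ay":0,"az":0},
    {"gripper":0.5,"tx":-1,"ty":0,"tz":0,"ax":0,"ay":0,"az":0},
    {"gripper":0.5,"tx":-1,"ty":0,"tz":0,"ax":0,"ay":0,"az":0},
    {"gripper":0.5,"tx":-0.9,"ty":0,"tz":0,"ax":0,"ay":0,"az":0},
    {"gripper":0.5,"tx":0,"ty":0,"tz":0,"ax":0,"ay":0,"az":0}
  ]
}}

```text
t: 31.67
eef_pos: [0.4276, 0.1377, 0.4259]
ee_rot: [-2.659, 1.565, 0.483]
force: [1.3, 0.9, -1.2]
width: 0.055
```

{"op": "play_rows", "data": {
  "steps": [
    {"gripper":0.5,"tx":0,"ty":0.5,"tz":-0.25,"ax":0,"ay":0,"az":0},
    {"gripper":0.5,"tx":0,"ty":0.93,"tz":-0.475,"ax":0,"ay":0,"az":0},
    {"gripper":0.5,"tx":0,"ty":0.93,"tz":-0.475,"ax":0,"ay":0,"az":0},
    {"gripper":0.5,"tx":0,"ty":0.93,"tz":-0.475,"ax":0,"ay":0,"az":0},
    {"gripper":0.5,"tx":0,"ty":0.93,"tz":-0.475,"ax":0,"ay":0,"az":0},
    {"gripper":0.5,"tx":0,"ty":0.93,"tz":-0.475,"ax":0,"ay":0,"az":0},
    {"gripper":0.5,"tx":0,"ty":0.93,"tz":-0.475,"ax":0,"ay":0,"az":0},
    {"gripper":0.5,"tx":0,"ty":0.93,"tz":-0.475,"ax":0,"ay":0,"az":0},
    {"gripper":0.5,"tx":0,"ty":0.93,"tz":-0.475,"ax":0,"ay":0,"az":0},
    {"gripper":0.5,"tx":0,"ty":0.93,"tz":-0.475,"ax":0,"ay":0,"az":0},
    {"gripper":0.5,"tx":0,"ty":0.93,"tz":-0.475,"ax":0,"ay":0,"az":0},
    {"gripper":0.5,"tx":0,"ty":0.93,"tz":-0.475,"ax":0,"ay":0,"az":0},
    {"gripper":0.5,"tx":0,"ty":0.93,"tz":-0.475,"ax":0,"ay":0,"az":0},
    {"gripper":0.5,"tx":0,"ty":0.93,"tz":-0.475,"ax":0,"ay":0,"az":0},
    {"gripper":0.5,"tx":0,"ty":0.93,"tz":-0.475,"ax":0,"ay":0,"az":0},
    {"gripper":0.5,"tx":0,"ty":0.5,"tz":-0.25,"ax":0,"ay":0,"az":0},
    {"gripper":0.5,"tx":0,"ty":0,"tz":0,"ax":0,"ay":0,"az":0},
    {"gripper":0.5,"tx":0,"ty":0,"tz":0,"ax":0,"ay":0,"az":0},
    {"gripper":0.5,"tx":0,"ty":0,"tz":0,"ax":0,"ay":0,"az":0}
  ]
}}

```text
t: 33.25
eef_pos: [0.6051, -0.2126, 0.4208]
ee_rot: [0.186, 1.569, -2.957]
force: [0.3, 0.0, -1.7]
width: 0.0552
```

```bash
python3 chk.py - .6058 -.2134 .1597
```

```text
33.25 grasp [ 0.6049 -0.2127  0.2618] w 0.0552 F [ 0.3  0.  -1.7] M [ 0.1  -0.05 -0.01] q6 0.03
(array([ 4.08,  0.03, -0.03]), array([-0.01,  0.02, -0.  ]))
```

{"op": "play_rows", "data": {
  "steps": [
    {"gripper":0.5,"tx":0.5,"ty":0.03,"tz":-0.03,"ax":0,"ay":0,"az":0},
    {"gripper":0.5,"tx":0.9,"ty":0,"tz":0,"ax":0,"ay":0,"az":0},
    {"gripper":0.5,"tx":0.9,"ty":0,"tz":0,"ax":0,"ay":0,"az":0},
    {"gripper":0.5,"tx":0.9,"ty":0,"tz":0,"ax":0,"ay":0,"az":0},
    {"gripper":0.5,"tx":0.6,"ty":0,"tz":0,"ax":0,"ay":0,"az":0},
    {"gripper":0.5,"tx":0.3,"ty":0,"tz":0,"ax":0,"ay":0,"az":0},
    {"gripper":0.5,"tx":0,"ty":0,"tz":0,"ax":0,"ay":0,"az":0},
    {"gripper":0.5,"tx":0,"ty":0,"tz":0,"ax":0,"ay":0,"az":0},
    {"gripper":0.5,"tx":0,"ty":0,"tz":0,"ax":0,"ay":0,"az":0}
  ]
}}

```text
t: 34.0
eef_pos: [0.6067, -0.2136, 0.3203]
ee_rot: [2.452, 1.569, -0.69]
force: [-1.0, -0.2, -1.7]
width: 0.055
```

```bash
python3 chk.py h3.png .6058 -.2134 .1407
```

```text
34.0 grasp [ 0.607  -0.2138  0.1613] w 0.055 F [-1.  -0.2 -1.7] M [ 0.07 -0.15 -0.03] q6 0.03
(array([ 0.82, -0.01,  0.04]), array([ 0.  , -0.02, -0.01]))
```

View pics/h3.png

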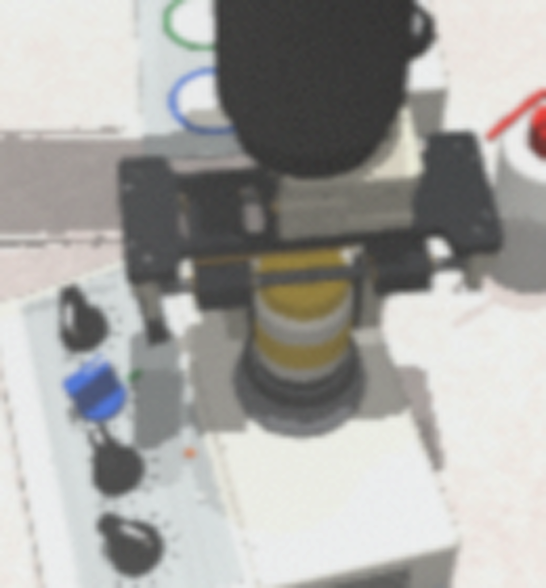

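{"op": "play_rows", "data": {
  "steps": [
    {"gripper":0.5,"tx":0.15,"ty":0,"tz":0.03,"ax":0,"ay":0,"az":0},
    {"gripper":0.5,"tx":0.15,"ty":0,"tz":0,"ax":0,"ay":0,"az":0},
    {"gripper":0.5,"tx":0.15,"ty":0,"tz":0,"ax":0,"ay":0,"az":0},
    {"gripper":0.5,"tx":0.1,"ty":0,"tz":0,"ax":0,"ay":0,"az":0},
    {"gripper":0.5,"tx":0.1,"ty":0,"tz":0,"ax":0,"ay":0,"az":0},
    {"gripper":0.5,"tx":0.1,"ty":0,"tz":0,"ax":0,"ay":0,"az":0},
    {"gripper":0.5,"tx":0.08,"ty":0,"tz":0,"ax":0,"ay":0,"az":0},
    {"gripper":0.5,"tx":0,"ty":0,"tz":0,"ax":0,"ay":0,"az":0},
    {"gripper":0.5,"tx":0,"ty":0,"tz":0,"ax":0,"ay":0,"az":0},
    {"gripper":0.5,"tx":0,"ty":0,"tz":0,"ax":0,"ay":0,"az":0}
  ]
}}

```text
t: 34.88
eef_pos: [0.6055, -0.2139, 0.2997]
ee_rot: [1.785, 1.569, -1.357]
force: [-4.4, 2.8, 12.8]
width: 0.0553
```

```bash
python3 chk.py - .6058 -.2134 .1407
```

```text
34.8833 grasp [ 0.6055 -0.2141  0.1407] w 0.0553 F [-4.4  2.8 12.8] M [ 1.23  1.78 -0.03] q6 0.03
(array([-0.  , -0.02, -0.01]), array([ 0.  , -0.  , -0.01]))
```

Add 2 mm and hold.

{"op": "play_rows", "data": {
  "steps": [
    {"gripper":0.5,"tx":0.07,"ty":0,"tz":0,"ax":0,"ay":0,"az":0},
    {"gripper":0.5,"tx":0,"ty":0,"tz":0,"ax":0,"ay":0,"az":0},
    {"gripper":0.5,"tx":0,"ty":0,"tz":0,"ax":0,"ay":0,"az":0},
    {"gripper":0.5,"tx":0,"ty":0,"tz":0,"ax":0,"ay":0,"az":0},
    {"gripper":0.5,"tx":0,"ty":0,"tz":0,"ax":0,"ay":0,"az":0},
    {"gripper":0.5,"tx":0,"ty":0,"tz":0,"ax":0,"ay":0,"az":0}
  ]
}}

```text
t: 35.38
eef_pos: [0.6054, -0.2139, 0.2996]
ee_rot: [2.077, 1.569, -1.064]
force: [-8.6, 5.3, 22.8]
width: 0.0557
```

{"op": "play_rows", "data": {
  "steps": [
    {"gripper":0.5,"tx":0,"ty":0,"tz":0,"ax":0,"ay":0,"az":0},
    {"gripper":0.5,"tx":0,"ty":0,"tz":0,"ax":0,"ay":0,"az":0},
    {"gripper":0.5,"tx":0,"ty":0,"tz":0,"ax":0,"ay":0,"az":0},
    {"gripper":0.5,"tx":0,"ty":0,"tz":0,"ax":0,"ay":0,"az":0},
    {"gripper":0.5,"tx":0,"ty":0,"tz":0,"ax":0,"ay":0,"az":0},
    {"gripper":0.5,"tx":0,"ty":0,"tz":0,"ax":0,"ay":0,"az":0},
    {"gripper":0.5,"tx":0,"ty":0,"tz":0,"ax":0,"ay":0,"az":0},
    {"gripper":0.5,"tx":0,"ty":0,"tz":0,"ax":0,"ay":0,"az":0},
    {"gripper":0.5,"tx":0,"ty":0,"tz":0,"ax":0,"ay":0,"az":0},
    {"gripper":0.5,"tx":0,"ty":0,"tz":0,"ax":0,"ay":0,"az":0},
    {"gripper":0.5,"tx":0,"ty":0,"tz":0,"ax":0,"ay":0,"az":0},
    {"gripper":0.5,"tx":0,"ty":0,"tz":0,"ax":0,"ay":0,"az":0},
    {"gripper":0.5,"tx":0,"ty":0,"tz":0,"ax":0,"ay":0,"az":0},
    {"gripper":0.5,"tx":0,"ty":0,"tz":0,"ax":0,"ay":0,"az":0},
    {"gripper":0.5,"tx":0,"ty":0,"tz":0,"ax":0,"ay":0,"az":0},
    {"gripper":0.5,"tx":0,"ty":0,"tz":0,"ax":0,"ay":0,"az":0},
    {"gripper":0.5,"tx":0,"ty":0,"tz":0,"ax":0,"ay":0,"az":0},
    {"gripper":0.5,"tx":0,"ty":0,"tz":0,"ax":0,"ay":0,"az":0},
    {"gripper":0.5,"tx":0,"ty":0,"tz":0,"ax":0,"ay":0,"az":0},
    {"gripper":0.5,"tx":0,"ty":0,"tz":0,"ax":0,"ay":0,"az":0}
  ]
}}

```text
t: 37.05
eef_pos: [0.6054, -0.2139, 0.2996]
ee_rot: [2.047, 1.569, -1.094]
force: [-7.5, 5.2, 23.6]
width: 0.0554
```

```bash
python3 chk.py h4.png .6058 -.2134 .1407
```

```text
37.05 grasp [ 0.6055 -0.2142  0.1406] w 0.0554 F [-7.5  5.2 23.6] M [ 2.11  3.34 -0.03] q6 0.03
(array([-0.01, -0.02, -0.02]), array([ 0.01, -0.01, -0.02]))
```

View pics/h4.png

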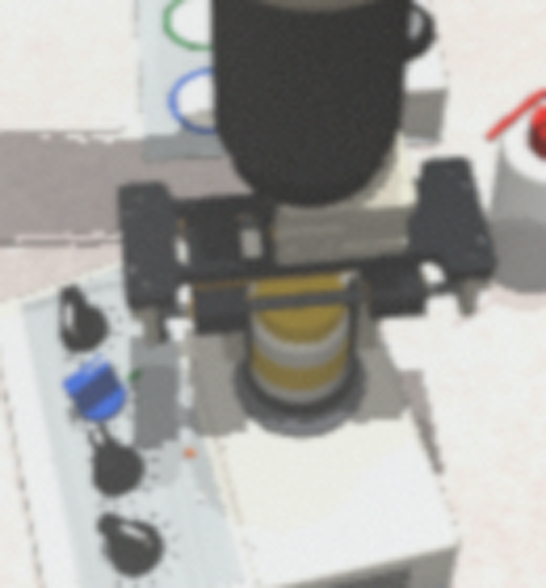

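{"op": "play_rows", "data": {
  "steps": [
    {"gripper":0.5,"tx":-0.4,"ty":0,"tz":0,"ax":0,"ay":0,"az":0},
    {"gripper":0.5,"tx":-0.8,"ty":0,"tz":0,"ax":0,"ay":0,"az":0},
    {"gripper":0.5,"tx":-1,"ty":0,"tz":0,"ax":0,"ay":0,"az":0},
    {"gripper":0.5,"tx":-1,"ty":0,"tz":0,"ax":0,"ay":0,"az":0},
    {"gripper":0.5,"tx":-1,"ty":0,"tz":0,"ax":0,"ay":0,"az":0},
    {"gripper":0.5,"tx":-1,"ty":0,"tz":0,"ax":0,"ay":0,"az":0},
    {"gripper":0.5,"tx":0,"ty":-0.4,"tz":0,"ax":0,"ay":0,"az":0},
    {"gripper":0.5,"tx":0,"ty":-0.9,"tz":0.1,"ax":0,"ay":0,"az":0},
    {"gripper":0.5,"tx":0,"ty":-0.97,"tz":0.1,"ax":0,"ay":0,"az":0},
    {"gripper":0.5,"tx":0,"ty":-0.97,"tz":0.1,"ax":0,"ay":0,"az":0},
    {"gripper":0.5,"tx":0,"ty":-0.97,"tz":0.1,"ax":0,"ay":0,"az":0},
    {"gripper":0.5,"tx":0,"ty":-0.97,"tz":0.1,"ax":0,"ay":0,"az":0},
    {"gripper":0.5,"tx":0,"ty":-0.97,"tz":0.1,"ax":0,"ay":0,"az":0},
    {"gripper":0.5,"tx":0,"ty":-0.97,"tz":0.1,"ax":0,"ay":0,"az":0},
    {"gripper":0.5,"tx":0,"ty":-0.97,"tz":0.05,"ax":0,"ay":0,"az":0},
    {"gripper":0.5,"tx":0,"ty":-0.97,"tz":0,"ax":0,"ay":0,"az":0},
    {"gripper":0.5,"tx":0,"ty":-0.97,"tz":0,"ax":0,"ay":0,"az":0},
    {"gripper":0.5,"tx":0,"ty":-0.97,"tz":0,"ax":0,"ay":0,"az":0},
    {"gripper":0.5,"tx":0,"ty":-0.97,"tz":0,"ax":0,"ay":0,"az":0},
    {"gripper":0.5,"tx":0,"ty":-0.97,"tz":0,"ax":0,"ay":0,"az":0}
  ]
}}

```text
t: 38.77
eef_pos: [0.5867, 0.111, 0.4252]
ee_rot: [0.616, 1.569, -2.526]
force: [-0.1, -0.6, -1.7]
width: 0.0559
```

```bash
python3 chk.py - .5866 .2687 .0437
```

```text
38.7667 grasp [0.5864 0.1109 0.2662] w 0.0559 F [-0.1 -0.6 -1.7] M [ 0.04 -0.16  0.04] q6 -0.51
(array([ 8.89, -6.32, -0.01]), array([-0.01,  0.01, -0.01]))
```

{"op": "play_rows", "data": {
  "steps": [
    {"gripper":0.5,"tx":0,"ty":-0.97,"tz":0,"ax":0,"ay":0,"az":0},
    {"gripper":0.5,"tx":0,"ty":-0.97,"tz":0,"ax":0,"ay":0,"az":0},
    {"gripper":0.5,"tx":0,"ty":-0.97,"tz":0,"ax":0,"ay":0,"az":0},
    {"gripper":0.5,"tx":0,"ty":-0.97,"tz":0,"ax":0,"ay":0,"az":0},
    {"gripper":0.5,"tx":0,"ty":-0.9,"tz":0,"ax":0,"ay":0,"az":0},
    {"gripper":0.5,"tx":0,"ty":-0.6,"tz":0,"ax":0,"ay":0,"az":0},
    {"gripper":0.5,"tx":0,"ty":-0.5,"tz":0,"ax":0,"ay":0,"az":0},
    {"gripper":0.5,"tx":0.6,"ty":0,"tz":0,"ax":0,"ay":0,"az":0},
    {"gripper":0.5,"tx":0.9,"ty":0,"tz":0,"ax":0,"ay":0,"az":0},
    {"gripper":0.5,"tx":0.9,"ty":0,"tz":0,"ax":0,"ay":0,"az":0},
    {"gripper":0.5,"tx":0.9,"ty":0,"tz":0,"ax":0,"ay":0,"az":0},
    {"gripper":0.5,"tx":0.9,"ty":0,"tz":0,"ax":0,"ay":0,"az":0},
    {"gripper":0.5,"tx":0.9,"ty":0,"tz":0,"ax":0,"ay":0,"az":0},
    {"gripper":0.5,"tx":0.9,"ty":0,"tz":0,"ax":0,"ay":0,"az":0},
    {"gripper":0.5,"tx":0.9,"ty":0,"tz":0,"ax":0,"ay":0,"az":0},
    {"gripper":0.5,"tx":0.6,"ty":0,"tz":0,"ax":0,"ay":0,"az":0},
    {"gripper":0.5,"tx":0,"ty":0,"tz":0,"ax":0,"ay":0,"az":0},
    {"gripper":0.5,"tx":0,"ty":0,"tz":0,"ax":0,"ay":0,"az":0},
    {"gripper":0.5,"tx":0,"ty":0,"tz":0,"ax":0,"ay":0,"az":0}
  ]
}}

```text
t: 40.35
eef_pos: [0.5875, 0.2567, 0.2394]
ee_rot: [2.624, 1.57, -0.518]
force: [0.3, 0.1, -1.9]
width: 0.0555
```

```bash
python3 chk.py p4.png .5866 .2687 .0437 240 60 370 200
```

```text
40.35 grasp [0.5876 0.2567 0.0804] w 0.0555 F [ 0.3  0.1 -1.9] M [ 0.14 -0.07 -0.01] q6 -0.72
(array([ 1.47, -0.48,  0.04]), array([-0.  , -0.01, -0.  ]))
```

View pics/p4.png

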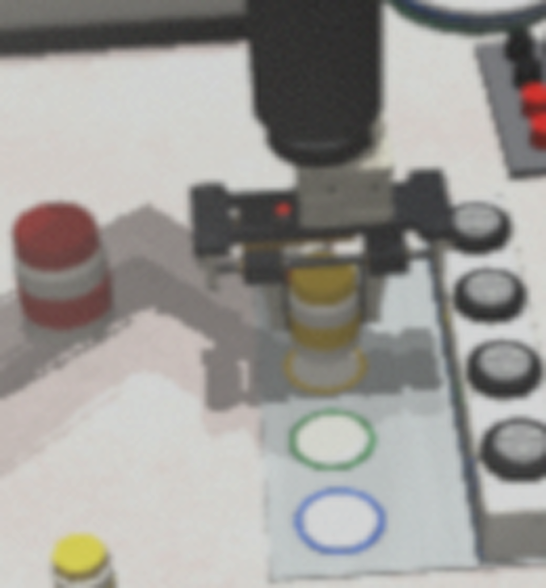

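{"op": "play_rows", "data": {
  "steps": [
    {"gripper":0.5,"tx":0.3,"ty":-0.3,"tz":0.04,"ax":0,"ay":0,"az":0},
    {"gripper":0.5,"tx":0.4,"ty":-0.18,"tz":0,"ax":0,"ay":0,"az":0},
    {"gripper":0.5,"tx":0.35,"ty":0,"tz":0,"ax":0,"ay":0,"az":0},
    {"gripper":0.5,"tx":0.15,"ty":0,"tz":0,"ax":0,"ay":0,"az":0},
    {"gripper":0.5,"tx":0.1,"ty":0,"tz":0,"ax":0,"ay":0,"az":0},
    {"gripper":0.5,"tx":0,"ty":0,"tz":0,"ax":0,"ay":0,"az":0},
    {"gripper":0.5,"tx":0,"ty":0,"tz":0,"ax":0,"ay":0,"az":0},
    {"gripper":0.5,"tx":0,"ty":0,"tz":0,"ax":0,"ay":0,"az":0}
  ]
}}

```text
t: 41.07
eef_pos: [0.5861, 0.2686, 0.2061]
ee_rot: [1.192, 1.57, -1.95]
force: [1.3, 0.2, -1.7]
width: 0.0556
```

```bash
python3 chk.py - .5866 .2687 .0437
```

```text
41.0667 grasp [0.5861 0.2684 0.0471] w 0.0556 F [ 1.3  0.2 -1.7] M [ 0.1  -0.06  0.01] q6 -0.73
(array([ 0.13, -0.01, -0.02]), array([-0.  ,  0.  , -0.01]))
```

{"op": "play_rows", "data": {
  "steps": [
    {"gripper":0.5,"tx":0.07,"ty":0,"tz":-0.02,"ax":0,"ay":0,"az":0},
    {"gripper":0.5,"tx":0.07,"ty":0,"tz":0,"ax":0,"ay":0,"az":0},
    {"gripper":0.5,"tx":0,"ty":0,"tz":0,"ax":0,"ay":0,"az":0},
    {"gripper":0.5,"tx":0,"ty":0,"tz":0,"ax":0,"ay":0,"az":0},
    {"gripper":0.5,"tx":0,"ty":0,"tz":0,"ax":0,"ay":0,"az":0}
  ]
}}

```text
t: 41.48
eef_pos: [0.5867, 0.2687, 0.2027]
ee_rot: [2.011, 1.57, -1.131]
force: [-0.1, -0.5, 1.8]
width: 0.0556
```

```bash
python3 chk.py - .5866 .2687 .0437
```

```text
41.4833 grasp [0.5867 0.2686 0.0437] w 0.0556 F [-0.1 -0.5  1.8] M [ 0.02 -0.1  -0.  ] q6 -0.73
(array([ 0., -0.,  0.]), array([-0., -0., -0.]))
```

{"op": "play_rows", "data": {
  "steps": [
    {"gripper":0.7,"tx":0,"ty":0,"tz":0,"ax":0,"ay":0,"az":0},
    {"gripper":0.8,"tx":0,"ty":0,"tz":0,"ax":0,"ay":0,"az":0},
    {"gripper":1,"tx":0,"ty":0,"tz":0,"ax":0,"ay":0,"az":0},
    {"gripper":1,"tx":0,"ty":0,"tz":0,"ax":0,"ay":0,"az":0},
    {"gripper":1,"tx":0,"ty":0,"tz":0,"ax":0,"ay":0,"az":0},
    {"gripper":1,"tx":-0.4,"ty":0,"tz":0,"ax":0,"ay":0,"az":0},
    {"gripper":1,"tx":-0.7,"ty":0,"tz":0,"ax":0,"ay":0,"az":0},
    {"gripper":1,"tx":-1,"ty":0,"tz":0,"ax":0,"ay":0,"az":0},
    {"gripper":1,"tx":-1,"ty":0,"tz":0,"ax":0,"ay":0,"az":0},
    {"gripper":1,"tx":-1,"ty":0,"tz":0,"ax":0,"ay":0,"az":0},
    {"gripper":1,"tx":-1,"ty":0,"tz":0,"ax":0,"ay":0,"az":0},
    {"gripper":1,"tx":0,"ty":0,"tz":0.5,"ax":0,"ay":0,"az":0},
    {"gripper":1,"tx":0,"ty":0,"tz":0.9,"ax":0,"ay":0,"az":0},
    {"gripper":1,"tx":0,"ty":0,"tz":0.9,"ax":0,"ay":0,"az":0},
    {"gripper":1,"tx":0,"ty":0,"tz":0.9,"ax":0,"ay":0,"az":0},
    {"gripper":1,"tx":0,"ty":0,"tz":0.9,"ax":0,"ay":0,"az":0},
    {"gripper":1,"tx":0,"ty":0,"tz":0.9,"ax":0,"ay":0,"az":0},
    {"gripper":1,"tx":0,"ty":0,"tz":0.9,"ax":0,"ay":0,"az":0},
    {"gripper":1,"tx":0,"ty":0,"tz":0,"ax":0,"ay":0,"az":0}
  ]
}}

```text
t: 43.07
eef_pos: [0.4361, 0.2679, 0.3309]
ee_rot: [-0.045, 1.57, 3.097]
force: [-0.1, -0.5, -0.9]
width: 0.0878
```

```bash
python3 chk.py p5.png .5866 .2687 .12 240 60 370 200; python3 - <<'E'
from h import *
save('top','top4.png')
E
python3 seg.py | grep -v green
```

```text
43.0667 grasp [0.4359 0.2679 0.1719] w 0.0878 F [-0.1 -0.5 -0.9] M [-0.    0.07 -0.05] q6 -0.93
(array([ 2.07, -0.03, -6.02]), array([0.  , 0.01, 0.  ]))
side red
   [8, 6, 34] [369.6, 91.9] [[369.6, 91.9], [5.2, 7.2], 91.0]
   [7, 5, 30] [379.7, 91.8] [[379.7, 91.8], [4.5, 6.7], 82.1]
   [14, 10, 117] [310.6, 111.5] [[310.5, 111.5], [9.6, 13.4], 88.3]
   [18, 15, 190] [253.0, 116.5] [[252.8, 116.1], [14.0, 18.1], 81.7]
   [14, 6, 43] [310.6, 124.5] [[310.9, 124.0], [5.6, 12.3], 87.0]
   [19, 10, 103] [255.5, 133.5] [[255.5, 132.9], [8.0, 18.7], 81.4]
   [22, 17, 161] [399.7, 189.2] [[398.1, 189.8], [14.1, 20.5], 69.3]
side yellow
   [15, 13, 148] [316.0, 132.1] [[316.0, 132.1], [11.6, 14.4], 92.4]
   [19, 12, 108] [317.3, 147.5] [[317.0, 147.7], [10.1, 19.2], 85.2]
   [13, 11, 111] [258.3, 191.7] [[258.3, 191.7], [9.8, 12.5], 82.3]
   [6, 8, 9] [310.7, 166.9] [[313.2, 166.4], [5.7, 10.6], 131.9]
   [6, 8, 11] [326.5, 166.9] [[339.2, 174.2], [19.1, 28.2], 0.0]
side blue
   [10, 7, 40] [290.0, 249.8] [[289.8, 249.9], [4.3, 10.3], 59.1]
   [9, 8, 44] [294.5, 256.0] [[294.6, 255.9], [4.
[... 210 characters left out ...]
1, 15.5], 29.7]
   [5, 5, 11] [197.1, 263.3] [[197.2, 263.3], [1.5, 6.0], 131.9]
   [16, 22, 215] [179.0, 271.4] [[179.2, 271.2], [12.6, 22.3], 13.9]
top yellow
   [9, 1, 9] [221.0, 173.0] [[220.5, 173.0], [0.0, 8.1], 90.0]
   [24, 22, 351] [220.5, 205.1] [[220.1, 205.1], [18.8, 22.9], 121.1]
   [12, 12, 120] [292.6, 266.6] [[292.6, 266.6], [11.4, 11.6], 0.1]
   [8, 2, 9] [248.8, 173.1] [[243.2, 173.0], [0.2, 2.4], 0.0]
   [21, 21, 107] [249.2, 206.9] [[249.2, 206.9], [20.0, 20.7], 35.9]
top blue
   [8, 1, 8] [276.5, 174.0] [[275.4, 174.0], [0.0, 8.3], 90.0]
   [21, 21, 94] [277.3, 206.8] [[276.8, 207.2], [19.9, 20.5], 50.2]
   [10, 11, 87] [372.8, 235.2] [[372.8, 235.1], [9.3, 10.5], 148.9]
```

View pics/p5.png

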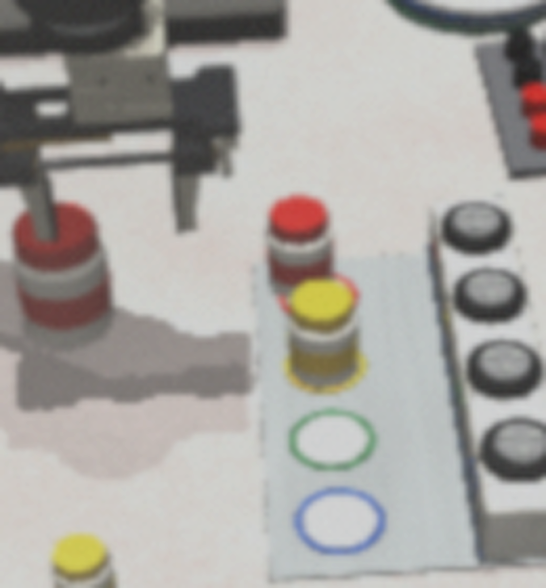

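View pics/top4.png

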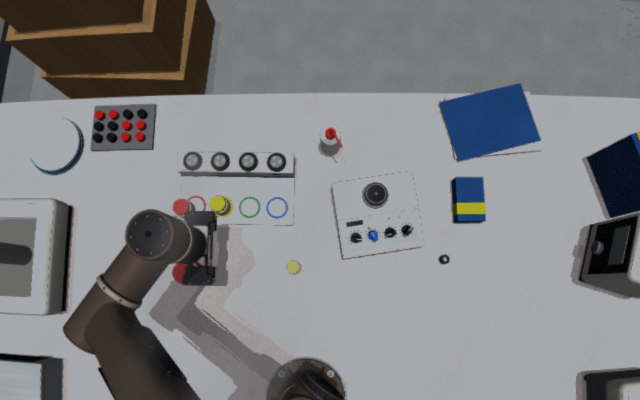

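```bash
python3 - <<'E'
from h import *
a=atz('top',[179.9,206.4],.074);b=atz('top',[189.7,202.7],.074);print(a,b,a-b+[.5885,.3555,0])
a=atz('side',[310.6,111.5],.074);b=atz('side',[314.5,116.1],.074);print(a,b,a-b+[.5885,.3555,0])
E
```

```text
[0.57493073 0.38240569 0.074     ] [0.58626233 0.35217288 0.074     ] [0.57716839 0.38573281 0.        ]
[0.57732537 0.37797583 0.074     ] [0.58868895 0.35032711 0.074     ] [0.57713642 0.38314872 0.        ]
```

{"op": "play_rows", "data": {
  "steps": [
    {"gripper":1,"tx":0,"ty":-0.4,"tz":-0.5,"ax":0,"ay":0,"az":0},
    {"gripper":1,"tx":0,"ty":-0.7,"tz":-0.86,"ax":0,"ay":0,"az":0},
    {"gripper":1,"tx":0,"ty":-0.7,"tz":-0.86,"ax":0,"ay":0,"az":0},
    {"gripper":1,"tx":0,"ty":-0.7,"tz":-0.86,"ax":0,"ay":0,"az":0},
    {"gripper":1,"tx":0,"ty":-0.7,"tz":-0.86,"ax":0,"ay":0,"az":0},
    {"gripper":1,"tx":0,"ty":-0.7,"tz":-0.86,"ax":0,"ay":0,"az":0},
    {"gripper":1,"tx":0,"ty":-0.66,"tz":-0.84,"ax":0,"ay":0,"az":0},
    {"gripper":1,"tx":0,"ty":0,"tz":0,"ax":0,"ay":0,"az":0},
    {"gripper":1,"tx":1,"ty":0,"tz":0,"ax":0,"ay":0,"az":0},
    {"gripper":1,"tx":0.8,"ty":0,"tz":0,"ax":0,"ay":0,"az":0},
    {"gripper":1,"tx":0,"ty":0,"tz":0,"ax":0,"ay":0,"az":0},
    {"gripper":1,"tx":0,"ty":0,"tz":0,"ax":0,"ay":0,"az":0},
    {"gripper":1,"tx":0,"ty":0,"tz":0,"ax":0,"ay":0,"az":0}
  ]
}}

```text
t: 44.35
eef_pos: [0.5808, 0.3827, 0.2857]
ee_rot: [2.014, 1.57, -1.128]
force: [0.3, -0.4, 0.4]
width: 0.0876
```

```bash
python3 chk.py r1.png .577 .382 .0446 240 60 370 200
```

```text
44.35 grasp [0.5809 0.3826 0.1267] w 0.0876 F [ 0.3 -0.4  0.4] M [ 0.15 -0.04 -0.05] q6 -0.86
(array([3.28, 0.02, 0.15]), array([-0.01, -0.  , -0.01]))
```

View pics/r1.png

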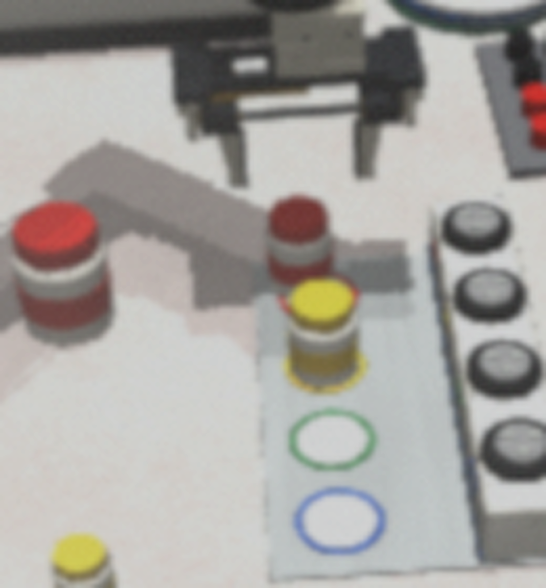

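{"op": "play_rows", "data": {
  "steps": [
    {"gripper":1,"tx":0.6,"ty":0.02,"tz":0.14,"ax":0,"ay":0,"az":0},
    {"gripper":1,"tx":0.8,"ty":0,"tz":0,"ax":0,"ay":0,"az":0},
    {"gripper":1,"tx":0.8,"ty":0,"tz":0,"ax":0,"ay":0,"az":0},
    {"gripper":1,"tx":0.7,"ty":0,"tz":0,"ax":0,"ay":0,"az":0},
    {"gripper":1,"tx":0.3,"ty":0,"tz":0,"ax":0,"ay":0,"az":0},
    {"gripper":1,"tx":0,"ty":0,"tz":0,"ax":0,"ay":0,"az":0},
    {"gripper":1,"tx":0,"ty":0,"tz":0,"ax":0,"ay":0,"az":0},
    {"gripper":1,"tx":0,"ty":0,"tz":0,"ax":0,"ay":0,"az":0}
  ]
}}

```text
t: 45.07
eef_pos: [0.577, 0.3826, 0.2066]
ee_rot: [-2.603, 1.569, 0.539]
force: [0.2, -0.9, -0.1]
width: 0.0875
```

```bash
python3 chk.py r2.png .577 .382 .0446 240 60 370 200
```

```text
45.0667 grasp [0.5773 0.3827 0.0476] w 0.0875 F [ 0.2 -0.9 -0.1] M [ 0.05 -0.06 -0.  ] q6 -0.87
(array([0.12, 0.02, 0.  ]), array([-0.  , -0.01,  0.01]))
```

View pics/r2.png

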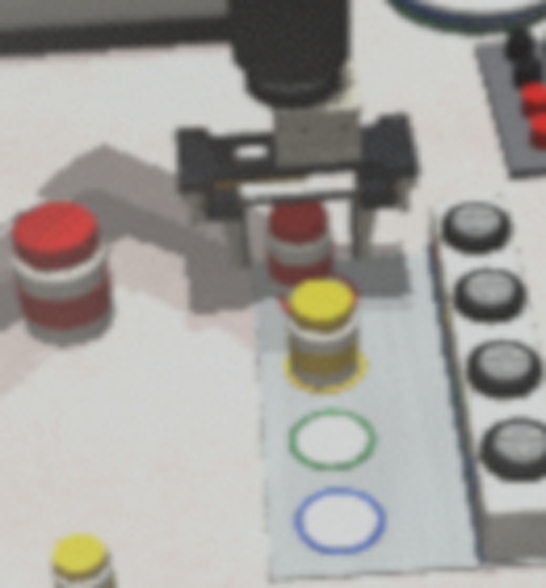

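{"op": "play_rows", "data": {
  "steps": [
    {"gripper":0.72,"tx":0.1,"ty":0.02,"tz":0,"ax":0,"ay":0,"az":0},
    {"gripper":0.66,"tx":0,"ty":0,"tz":0,"ax":0,"ay":0,"az":0},
    {"gripper":0.6,"tx":0,"ty":0,"tz":0,"ax":0,"ay":0,"az":0},
    {"gripper":0.5,"tx":0,"ty":0,"tz":0,"ax":0,"ay":0,"az":0},
    {"gripper":0.5,"tx":0,"ty":0,"tz":0,"ax":0,"ay":0,"az":0},
    {"gripper":0.5,"tx":0,"ty":0,"tz":0,"ax":0,"ay":0,"az":0},
    {"gripper":0.5,"tx":0,"ty":0,"tz":0,"ax":0,"ay":0,"az":0}
  ],
  "newtons": 30
}}

```text
t: 45.7
eef_pos: [0.5765, 0.3816, 0.2024]
ee_rot: [1.052, 1.57, -2.09]
force: [0.4, -0.1, 1.0]
width: 0.0558
```

```bash
python3 chk.py - .588 .3567 .0646
```

```text
45.7 grasp [0.5765 0.3815 0.0434] w 0.0558 F [ 0.4 -0.1  1. ] M [ 0.07 -0.    0.03] q6 -0.87
(array([-0.85,  1.  , -0.46]), array([-0.  ,  0.  , -0.01]))
```

{"op": "play_rows", "data": {
  "steps": [
    {"gripper":0.5,"tx":-0.4,"ty":0,"tz":0,"ax":0,"ay":0,"az":0},
    {"gripper":0.5,"tx":-0.5,"ty":0,"tz":0,"ax":0,"ay":0,"az":0},
    {"gripper":0.5,"tx":0,"ty":0.5,"tz":-0.23,"ax":0,"ay":0,"az":0},
    {"gripper":0.5,"tx":0,"ty":0.5,"tz":-0.23,"ax":0,"ay":0,"az":0},
    {"gripper":0.5,"tx":0,"ty":0,"tz":0,"ax":0,"ay":0,"az":0},
    {"gripper":0.5,"tx":0,"ty":0,"tz":0,"ax":0,"ay":0,"az":0},
    {"gripper":0.5,"tx":0,"ty":0,"tz":0,"ax":0,"ay":0,"az":0}
  ]
}}

```text
t: 46.28
eef_pos: [0.5882, 0.3558, 0.2246]
ee_rot: [0.844, 1.569, -2.3]
force: [0.0, -0.8, -1.6]
width: 0.0553
```

```bash
python3 chk.py r3.png .588 .3567 .0434 240 60 370 200; python3 - <<'E'
from seg import *
im=save('top','top5.png')
cv2.imwrite('pics/t5z.png',cv2.resize(im[150:260,150:310,::-1],None,fx=5,fy=5,interpolation=cv2.INTER_CUBIC))
E
```

```text
46.2833 grasp [0.588  0.3557 0.0656] w 0.0553 F [ 0.  -0.8 -1.6] M [ 0.09 -0.07 -0.01] q6 -0.83
(array([ 0.89, -0.04,  0.01]), array([-0.01,  0.01, -0.01]))
```

View pics/r3.png

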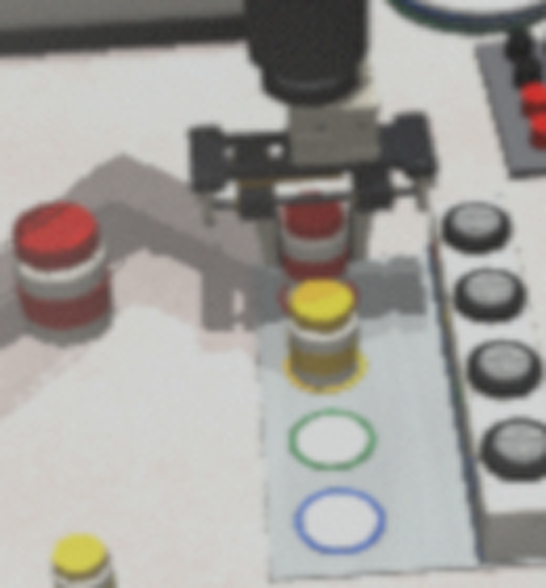

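View pics/t5z.png

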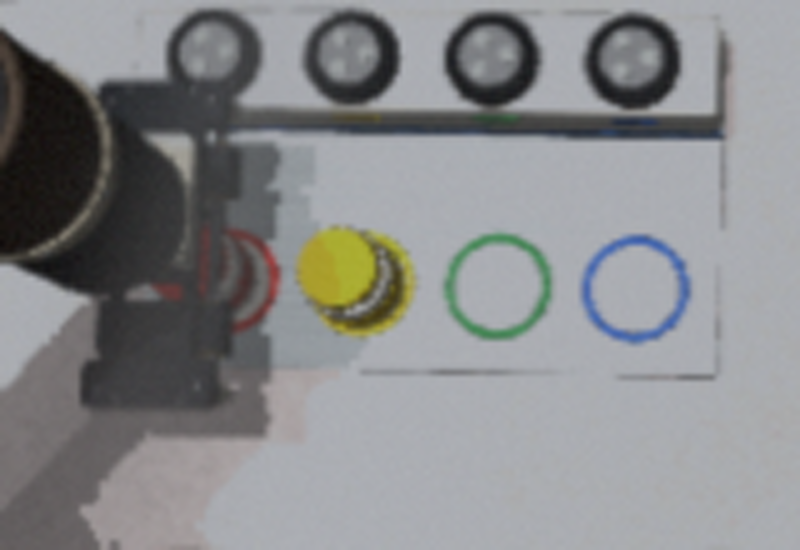

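{"op": "play_rows", "data": {
  "steps": [
    {"gripper":0.5,"tx":0.4,"ty":-0.04,"tz":0,"ax":0,"ay":0,"az":0},
    {"gripper":0.5,"tx":0.3,"ty":0,"tz":0,"ax":0,"ay":0,"az":0},
    {"gripper":0.5,"tx":0.1,"ty":0,"tz":0,"ax":0,"ay":0,"az":0},
    {"gripper":0.5,"tx":0,"ty":0,"tz":0,"ax":0,"ay":0,"az":0},
    {"gripper":0.5,"tx":0,"ty":0,"tz":0,"ax":0,"ay":0,"az":0},
    {"gripper":0.5,"tx":0,"ty":0,"tz":0,"ax":0,"ay":0,"az":0}
  ]
}}

```text
t: 46.88
eef_pos: [0.588, 0.3577, 0.2047]
ee_rot: [0.997, 1.57, -2.145]
force: [0.5, -0.0, -1.5]
width: 0.0557
```

```bash
python3 chk.py - .588 .3567 .0434; python3 - <<'E'
from h import *
print(atz('top',[217.4,203.2],.074))
E
```

```text
46.8833 grasp [0.5879 0.3575 0.0457] w 0.0557 F [ 0.5 -0.  -1.5] M [ 0.05 -0.07  0.  ] q6 -0.83
(array([0.09, 0.04, 0.  ]), array([-0.  ,  0.01, -0.01]))
[0.58425507 0.2658665  0.074     ]
```

{"op": "play_rows", "data": {
  "steps": [
    {"gripper":0.5,"tx":0.06,"ty":0.02,"tz":0,"ax":0,"ay":0,"az":0},
    {"gripper":0.5,"tx":0.06,"ty":0,"tz":0,"ax":0,"ay":0,"az":0},
    {"gripper":0.5,"tx":0,"ty":0,"tz":0,"ax":0,"ay":0,"az":0},
    {"gripper":0.5,"tx":0,"ty":0,"tz":0,"ax":0,"ay":0,"az":0},
    {"gripper":0.5,"tx":0,"ty":0,"tz":0,"ax":0,"ay":0,"az":0}
  ]
}}

```text
t: 47.3
eef_pos: [0.5881, 0.3571, 0.2023]
ee_rot: [1.491, 1.57, -1.651]
force: [-1.2, 0.3, 2.7]
width: 0.0554
```

```bash
python3 chk.py - .588 .3567 .0434
```

```text
47.3 grasp [0.5881 0.357  0.0433] w 0.0554 F [-1.2  0.3  2.7] M [-0.11  0.58 -0.  ] q6 -0.83
(array([-0.  ,  0.02,  0.  ]), array([-0.,  0., -0.]))
```

{"op": "play_rows", "data": {
  "steps": [
    {"gripper":0.7,"tx":0,"ty":0,"tz":0,"ax":0,"ay":0,"az":0},
    {"gripper":0.8,"tx":0,"ty":0,"tz":0,"ax":0,"ay":0,"az":0},
    {"gripper":1,"tx":0,"ty":0,"tz":0,"ax":0,"ay":0,"az":0},
    {"gripper":1,"tx":0,"ty":0,"tz":0,"ax":0,"ay":0,"az":0},
    {"gripper":1,"tx":0,"ty":0,"tz":0,"ax":0,"ay":0,"az":0},
    {"gripper":1,"tx":-0.4,"ty":0,"tz":0,"ax":0,"ay":0,"az":0},
    {"gripper":1,"tx":-0.7,"ty":0,"tz":0,"ax":0,"ay":0,"az":0},
    {"gripper":1,"tx":-1,"ty":0,"tz":0,"ax":0,"ay":0,"az":0},
    {"gripper":1,"tx":-1,"ty":0,"tz":0,"ax":0,"ay":0,"az":0},
    {"gripper":1,"tx":-1,"ty":0,"tz":0,"ax":0,"ay":0,"az":0},
    {"gripper":1,"tx":-1,"ty":0,"tz":0,"ax":0,"ay":0,"az":0},
    {"gripper":1,"tx":-1,"ty":0,"tz":0,"ax":0,"ay":0,"az":0},
    {"gripper":1,"tx":-1,"ty":0,"tz":0,"ax":0,"ay":0,"az":0},
    {"gripper":0.3,"tx":0,"ty":0,"tz":0,"ax":0,"ay":0,"az":0}
  ]
}}

```text
t: 48.47
eef_pos: [0.589, 0.3576, 0.3866]
ee_rot: [-2.572, 1.562, 0.57]
force: [1.0, 0.6, 2.2]
width: 0.0842
```

```bash
sed -i 's/^P=.*/P=[.5475,-.2218,.138]/' goal.py; python3 - <<'E'
from goal import *
p,R,s=cur(); print(s['t'],p,s['q'])
pos,Rk=knobpose(2.0,.10,flip=1); print(pos,delta(pos,Rk)); path([[.50,.15,.38],pos+[0,0,.03]])
E
python3 seg.py | grep -A6 -E "top (red|yellow)"
```

```text
48.4667 [0.58903034 0.35759228 0.38658876] [ 0.82833503  0.38929868  0.01551444  0.00233193 -1.18882049 -0.82895333]
[ 0.42052347 -0.2131853   0.31274189] (array([ 2.8 , 22.84,  6.77]), array([10.22,  2.01, -1.57]))
seg total [0.2  8.3  3.56] rows 9 [0.022 0.923 0.396]
seg total [ 1.4  14.53  3.19] rows 15 [0.093 0.969 0.213]
top red
   [5, 7, 17] [339.0, 143.0] [[339.0, 143.0], [1.9, 7.8], 151.7]
   [15, 15, 184] [188.1, 202.9] [[188.1, 202.9], [14.2, 14.7], 64.2]
   [17, 20, 58] [199.9, 207.1] [[194.9, 205.7], [18.7, 19.6], 52.2]
   [24, 23, 420] [183.5, 271.8] [[183.4, 271.8], [22.1, 22.5], 63.9]
   [11, 23, 67] [198.9, 273.2] [[172.5, 271.3], [33.8, 57.4], 92.7]
top yellow
   [8, 1, 8] [221.5, 173.0] [[221.0, 173.0], [0.0, 7.0], 90.0]
   [24, 22, 354] [220.4, 205.1] [[220.8, 205.5], [19.9, 23.9], 119.7]
   [12, 12, 119] [292.6, 266.6] [[292.6, 266.6], [11.4, 11.5], 45.0]
top green
   [8, 2, 9] [248.8, 173.1] [[255.1, 173.0], [0.1, 1.0], 83.3]
   [21, 21, 107] [249.2, 206.9] [[249.2, 206.9], [20.0, 20.7], 35.9]
```

{"op": "play_rows", "data": {
  "steps": [
    {"gripper":0.3,"tx":0,"ty":0.5,"tz":0.2,"ax":0,"ay":0,"az":0},
    {"gripper":0.3,"tx":0,"ty":0.92,"tz":0.4,"ax":0,"ay":0,"az":0},
    {"gripper":0.3,"tx":0,"ty":0.92,"tz":0.4,"ax":0,"ay":0,"az":0},
    {"gripper":0.3,"tx":0,"ty":0.92,"tz":0.4,"ax":0,"ay":0,"az":0},
    {"gripper":0.3,"tx":0,"ty":0.92,"tz":0.4,"ax":0,"ay":0,"az":0},
    {"gripper":0.3,"tx":0,"ty":0.92,"tz":0.4,"ax":0,"ay":0,"az":0},
    {"gripper":0.3,"tx":0,"ty":0.92,"tz":0.4,"ax":0,"ay":0,"az":0},
    {"gripper":0.3,"tx":0,"ty":0.92,"tz":0.4,"ax":0,"ay":0,"az":0},
    {"gripper":0.3,"tx":0,"ty":0.92,"tz":0.4,"ax":0,"ay":0,"az":0},
    {"gripper":0.3,"tx":0.08,"ty":0.95,"tz":0.22,"ax":0,"ay":0,"az":0},
    {"gripper":0.3,"tx":0.08,"ty":0.95,"tz":0.22,"ax":0,"ay":0,"az":0},
    {"gripper":0.3,"tx":0.08,"ty":0.95,"tz":0.22,"ax":0,"ay":0,"az":0},
    {"gripper":0.3,"tx":0.08,"ty":0.95,"tz":0.22,"ax":0,"ay":0,"az":0},
    {"gripper":0.3,"tx":0.08,"ty":0.95,"tz":0.22,"ax":0,"ay":0,"az":0},
    {"gripper":0.3,"tx":0.08,"ty":0.95,"tz":0.22,"ax":0,"ay":0,"az":0},
    {"gripper":0.3,"tx":0.08,"ty":0.95,"tz":0.22,"ax":0,"ay":0,"az":0},
    {"gripper":0.3,"tx":0.08,"ty":0.95,"tz":0.22,"ax":0,"ay":0,"az":0},
    {"gripper":0.3,"tx":0.08,"ty":0.95,"tz":0.22,"ax":0,"ay":0,"az":0},
    {"gripper":0.3,"tx":0.08,"ty":0.5,"tz":0.1,"ax":0,"ay":0,"az":0},
    {"gripper":0.3,"tx":0,"ty":0,"tz":0,"ax":0,"ay":0,"az":0}
  ]
}}

```text
t: 50.23
eef_pos: [0.4496, -0.0674, 0.3588]
ee_rot: [0.394, 1.568, -2.75]
force: [0.0, 0.4, 0.0]
width: 0.0261
```

{"op": "play_rows", "data": {
  "steps": [
    {"gripper":0.3,"tx":0,"ty":0,"tz":0,"ax":0.93,"ay":0.183,"az":-0.143},
    {"gripper":0.3,"tx":0,"ty":0,"tz":0,"ax":0.93,"ay":0.183,"az":-0.143},
    {"gripper":0.3,"tx":0,"ty":0,"tz":0,"ax":0.93,"ay":0.183,"az":-0.143},
    {"gripper":0.3,"tx":0,"ty":0,"tz":0,"ax":0.93,"ay":0.183,"az":-0.143},
    {"gripper":0.3,"tx":0,"ty":0,"tz":0,"ax":0.93,"ay":0.183,"az":-0.143},
    {"gripper":0.3,"tx":0,"ty":0,"tz":0,"ax":0.93,"ay":0.183,"az":-0.143},
    {"gripper":0.3,"tx":0,"ty":0,"tz":0,"ax":0.93,"ay":0.183,"az":-0.143},
    {"gripper":0.3,"tx":0,"ty":0,"tz":0,"ax":0.93,"ay":0.183,"az":-0.143},
    {"gripper":0.3,"tx":0,"ty":0,"tz":0,"ax":0.93,"ay":0.183,"az":-0.143},
    {"gripper":0.3,"tx":0,"ty":0,"tz":0,"ax":0.93,"ay":0.183,"az":-0.143},
    {"gripper":0.3,"tx":0,"ty":0,"tz":0,"ax":0.93,"ay":0.183,"az":-0.143},
    {"gripper":0.2,"tx":0,"ty":0,"tz":0,"ax":0,"ay":0,"az":0},
    {"gripper":0.2,"tx":0,"ty":0,"tz":0,"ax":0,"ay":0,"az":0},
    {"gripper":0.2,"tx":0,"ty":0,"tz":0,"ax":0,"ay":0,"az":0}
  ],
  "newtons": 6
}}

```text
t: 51.4
eef_pos: [0.4509, -0.0652, 0.3596]
ee_rot: [-1.945, 1.318, 0.123]
force: [-0.7, 0.7, 0.0]
width: 0.0184
```

```bash
cat > kd.py <<'E'
from goal import *
import sys
th,h=float(sys.argv[1]),float(sys.argv[2])
p,R,s=cur(); print(s['t'],p,s['width'],'F',s['force'],'q',np.round(s['q'],2),delta(*knobpose(th,h,flip=1)))
E
python3 kd.py 2.0 .1
```

```text
51.4 [ 0.45090364 -0.06521724  0.35958463] 0.018392103389871264 F [-0.68493576  0.69395427  0.00814244] q [ 0.31 -0.06 -0.64  0.07 -0.73 -1.43] (array([ 1.33,  4.27, -4.48]), array([ 0.03, -0.  , -0.09]))
```

{"op": "play_rows", "data": {
  "steps": [
    {"gripper":0.22,"tx":0,"ty":0.71,"tz":-0.75,"ax":0.03,"ay":0,"az":-0.09},
    {"gripper":0.22,"tx":0,"ty":0.71,"tz":-0.75,"ax":0,"ay":0,"az":0},
    {"gripper":0.22,"tx":0,"ty":0.71,"tz":-0.75,"ax":0,"ay":0,"az":0},
    {"gripper":0.22,"tx":0.4,"ty":0.71,"tz":-0.75,"ax":0,"ay":0,"az":0},
    {"gripper":0.22,"tx":0.4,"ty":0.71,"tz":-0.75,"ax":0,"ay":0,"az":0},
    {"gripper":0.22,"tx":0.5,"ty":0.71,"tz":-0.75,"ax":0,"ay":0,"az":0},
    {"gripper":0.22,"tx":0,"ty":0,"tz":0,"ax":0,"ay":0,"az":0},
    {"gripper":0.22,"tx":0,"ty":0,"tz":0,"ax":0,"ay":0,"az":0},
    {"gripper":0.22,"tx":0,"ty":0,"tz":0,"ax":0,"ay":0,"az":0}
  ]
}}

```text
t: 52.15
eef_pos: [0.4206, -0.2136, 0.3127]
ee_rot: [-1.927, 1.308, 0.134]
force: [0.3, 0.6, 0.8]
width: 0.0192
```

```bash
python3 kd.py 2.0 .06
```

```text
52.15 [ 0.42062675 -0.21363299  0.31274608] 0.019154687664094255 F [0.31814949 0.64815472 0.8123804 ] q [-0.08  0.04 -0.61 -0.09 -0.67 -0.94] (array([ 1.6 , -0.  ,  0.02]), array([-0.03, -0.01,  0.  ]))
```

{"op": "play_rows", "data": {
  "steps": [
    {"gripper":0.22,"tx":0.5,"ty":0,"tz":0.02,"ax":0,"ay":0,"az":0},
    {"gripper":0.22,"tx":0.6,"ty":0,"tz":0,"ax":0,"ay":0,"az":0},
    {"gripper":0.22,"tx":0.4,"ty":0,"tz":0,"ax":0,"ay":0,"az":0},
    {"gripper":0.22,"tx":0,"ty":0,"tz":0,"ax":0,"ay":0,"az":0},
    {"gripper":0.22,"tx":0,"ty":0,"tz":0,"ax":0,"ay":0,"az":0},
    {"gripper":0.22,"tx":0,"ty":0,"tz":0,"ax":0,"ay":0,"az":0}
  ]
}}

```text
t: 52.65
eef_pos: [0.4302, -0.2114, 0.2771]
ee_rot: [-1.928, 1.307, 0.134]
force: [-0.3, 0.2, 0.6]
width: 0.0193
```

```bash
python3 kd.py 2.0 .03; python3 k2.py k9.png .03 
```

```text
52.65 [ 0.43015295 -0.21141811  0.27714555] 0.019280021255248393 F [-0.34154651  0.23597786  0.5882622 ] q [-0.07  0.11 -0.63 -0.1  -0.57 -0.93] (array([ 1.32,  0.02, -0.01]), array([-0.02, -0.01,  0.01]))
52.65 [ 0.43015295 -0.21141811  0.27714555] 0.019280021255248393 [-0.34154651  0.23597786  0.5882622 ] (array([ 1.32,  0.02, -0.01]), array([-1.912e+01, -2.000e-02, -1.000e-02]))
```

View pics/k9.png

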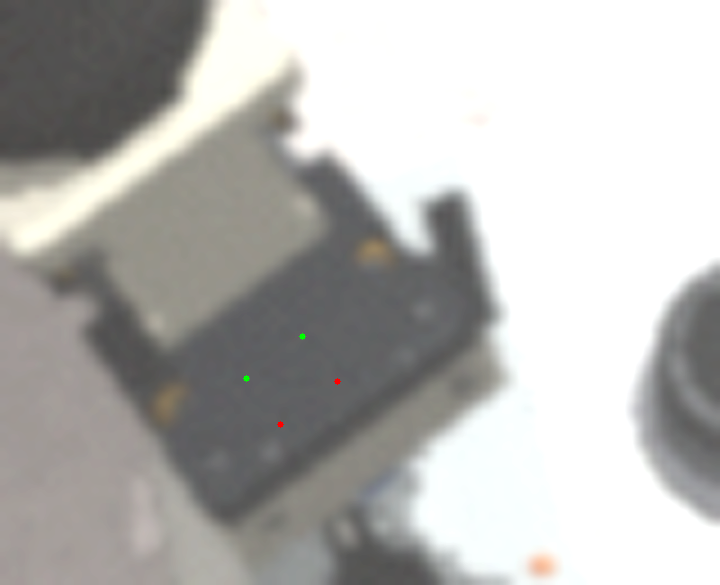

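{"op": "play_rows", "data": {
  "steps": [
    {"gripper":0.22,"tx":0.25,"ty":0.02,"tz":-0.01,"ax":0,"ay":0,"az":0},
    {"gripper":0.22,"tx":0.25,"ty":0,"tz":0,"ax":0,"ay":0,"az":0},
    {"gripper":0.22,"tx":0.1,"ty":0,"tz":0,"ax":0,"ay":0,"az":0},
    {"gripper":0.22,"tx":0,"ty":0,"tz":0,"ax":0,"ay":0,"az":0},
    {"gripper":0.22,"tx":0,"ty":0,"tz":0,"ax":0,"ay":0,"az":0}
  ]
}}

```text
t: 53.12
eef_pos: [0.4333, -0.2118, 0.2615]
ee_rot: [-1.926, 1.309, 0.135]
force: [0.4, -0.6, -0.4]
width: 0.0193
```

```bash
python3 kd.py 2.0 .03
```

```text
53.1167 [ 0.43329956 -0.21176662  0.26154865] 0.019309822172482786 F [ 0.37132294 -0.60653914 -0.39166305] q [-0.07  0.14 -0.64 -0.1  -0.54 -0.93] (array([ 0.69, -0.04,  0.  ]), array([-0.04, -0.01, -0.  ]))
```

{"op": "play_rows", "data": {
  "steps": [
    {"gripper":0.22,"tx":0.25,"ty":-0.03,"tz":0,"ax":0,"ay":0,"az":0},
    {"gripper":0.22,"tx":0.25,"ty":0,"tz":0,"ax":0,"ay":0,"az":0},
    {"gripper":0.22,"tx":0.14,"ty":0,"tz":0,"ax":0,"ay":0,"az":0},
    {"gripper":0.22,"tx":0,"ty":0,"tz":0,"ax":0,"ay":0,"az":0},
    {"gripper":0.22,"tx":0,"ty":0,"tz":0,"ax":0,"ay":0,"az":0}
  ]
}}

```text
t: 53.53
eef_pos: [0.4381, -0.2108, 0.2461]
ee_rot: [-1.926, 1.309, 0.135]
force: [-0.1, 0.1, -0.3]
width: 0.0192
```

```bash
python3 kd.py 2.0 .03
```

```text
53.5333 [ 0.43806553 -0.21075436  0.24613466] 0.0191711763884877 F [-0.11061004  0.13299449 -0.27307125] q [-0.07  0.17 -0.65 -0.11 -0.5  -0.92] (array([ 0.04, -0.01, -0.  ]), array([-0.04, -0.01, -0.  ]))
```

Close on the bar and turn back (counter-clockwise), in stages.

{"op": "play_rows", "data": {
  "steps": [
    {"gripper":0.05,"tx":0,"ty":0,"tz":0,"ax":0,"ay":0,"az":0},
    {"gripper":0.05,"tx":0,"ty":0,"tz":0,"ax":0,"ay":0,"az":0},
    {"gripper":0.05,"tx":0,"ty":0,"tz":0,"ax":0,"ay":0,"az":0},
    {"gripper":0.05,"tx":0,"ty":0,"tz":0,"ax":-0.5,"ay":0,"az":0},
    {"gripper":0.05,"tx":0,"ty":0,"tz":0,"ax":-0.8,"ay":0,"az":0},
    {"gripper":0.05,"tx":0,"ty":0,"tz":0,"ax":-0.8,"ay":0,"az":0},
    {"gripper":0.05,"tx":0,"ty":0,"tz":0,"ax":-0.8,"ay":0,"az":0},
    {"gripper":0.05,"tx":0,"ty":0,"tz":0,"ax":-0.8,"ay":0,"az":0},
    {"gripper":0.05,"tx":0,"ty":0,"tz":0,"ax":-0.8,"ay":0,"az":0},
    {"gripper":0.05,"tx":0,"ty":0,"tz":0,"ax":-0.8,"ay":0,"az":0},
    {"gripper":0.05,"tx":0,"ty":0,"tz":0,"ax":0,"ay":0,"az":0}
  ],
  "newtons": 8
}}

```text
t: 54.45
eef_pos: [0.4388, -0.2115, 0.2469]
ee_rot: [-2.493, 1.306, 0.129]
force: [4.3, -7.7, -6.7]
width: 0.012
```

```bash
python3 kst.py
```

```text
theta est 1.4431160850484641
54.45 [ 0.43875344 -0.21146456  0.24693335] 0.01204988507311535 [-0.06980671  0.16543928 -0.65167197 -0.10860268 -0.4965163  -0.36139527] Ftool [ 7.30397316  5.65115816 -6.07377851] M [0.01156822 1.64030849 2.58602443] [ 4.30801423 -7.6829809  -6.67736593]
```

{"op": "play_rows", "data": {
  "steps": [
    {"gripper":0.05,"tx":0.03,"ty":0.05,"tz":-0.05,"ax":-0.4,"ay":0,"az":0},
    {"gripper":0.05,"tx":0,"ty":0,"tz":0,"ax":-0.8,"ay":0,"az":0},
    {"gripper":0.05,"tx":0,"ty":0,"tz":0,"ax":-0.8,"ay":0,"az":0},
    {"gripper":0.05,"tx":0,"ty":0,"tz":0,"ax":-0.8,"ay":0,"az":0},
    {"gripper":0.05,"tx":0,"ty":0,"tz":0,"ax":-0.8,"ay":0,"az":0},
    {"gripper":0.05,"tx":0,"ty":0,"tz":0,"ax":-0.8,"ay":0,"az":0},
    {"gripper":0.05,"tx":0,"ty":0,"tz":0,"ax":-0.8,"ay":0,"az":0},
    {"gripper":0.05,"tx":0,"ty":0,"tz":0,"ax":0,"ay":0,"az":0}
  ]
}}

```text
t: 55.12
eef_pos: [0.4398, -0.2126, 0.2466]
ee_rot: [-3.034, 1.305, 0.131]
force: [4.8, -2.3, -3.3]
width: 0.0116
```

```bash
python3 kst.py
```

```text
theta est 0.8998983088541053
55.1167 [ 0.43978766 -0.21260537  0.24662305] 0.01161268707368212 [-0.07298202  0.16812969 -0.6479427  -0.11179195 -0.49682145  0.1876366 ] Ftool [ 4.39797447  2.53736174 -3.71766518] M [0.00903114 0.65967284 0.77271793] [ 4.80177174 -2.31516964 -3.34430803]
```

{"op": "play_rows", "data": {
  "steps": [
    {"gripper":0.05,"tx":0.02,"ty":0.03,"tz":-0.04,"ax":-0.75,"ay":0,"az":0},
    {"gripper":0.05,"tx":0,"ty":0,"tz":0,"ax":-0.75,"ay":0,"az":0},
    {"gripper":0.05,"tx":0,"ty":0,"tz":0,"ax":-0.75,"ay":0,"az":0},
    {"gripper":0.05,"tx":0,"ty":0,"tz":0,"ax":-0.75,"ay":0,"az":0},
    {"gripper":0.05,"tx":0,"ty":0,"tz":0,"ax":-0.75,"ay":0,"az":0},
    {"gripper":0.05,"tx":0,"ty":0,"tz":0,"ax":-0.75,"ay":0,"az":0},
    {"gripper":0.05,"tx":0,"ty":0,"tz":0,"ax":0,"ay":0,"az":0}
  ]
}}

```text
t: 55.7
eef_pos: [0.4411, -0.2128, 0.2468]
ee_rot: [2.782, 1.304, 0.133]
force: [3.6, 5.1, 1.7]
width: 0.0118
```

```bash
python3 kst.py
```

```text
theta est 0.43055912333579505
55.7 [ 0.44112829 -0.21276073  0.24675122] 0.011808650819444027 [-0.07362045  0.16983527 -0.64460005 -0.11362246 -0.49786571  0.65911318] Ftool [-0.56448689 -2.67537987 -5.84387178] M [ 0.04867461  1.42210813 -1.25239257] [3.57734538 5.08023412 1.73809137]
```

{"op": "play_rows", "data": {
  "steps": [
    {"gripper":0.05,"tx":0,"ty":-0.02,"tz":-0.05,"ax":-0.75,"ay":0,"az":0},
    {"gripper":0.05,"tx":0,"ty":0,"tz":0,"ax":-0.75,"ay":0,"az":0},
    {"gripper":0.05,"tx":0,"ty":0,"tz":0,"ax":-0.75,"ay":0,"az":0},
    {"gripper":0.05,"tx":0,"ty":0,"tz":0,"ax":-0.75,"ay":0,"az":0},
    {"gripper":0.05,"tx":0,"ty":0,"tz":0,"ax":-0.75,"ay":0,"az":0},
    {"gripper":0.05,"tx":0,"ty":0,"tz":0,"ax":-0.25,"ay":0,"az":0},
    {"gripper":0.05,"tx":0,"ty":0,"tz":0,"ax":0,"ay":0,"az":0},
    {"gripper":0.05,"tx":0,"ty":0,"tz":0,"ax":0,"ay":0,"az":0},
    {"gripper":0.05,"tx":0,"ty":0,"tz":0,"ax":0,"ay":0,"az":0}
  ]
}}

```text
t: 56.45
eef_pos: [0.442, -0.2119, 0.247]
ee_rot: [2.367, 1.304, 0.133]
force: [3.3, 3.2, 1.5]
width: 0.0118
```

```bash
python3 kst.py
```

```text
theta est 0.016501324563598985
56.45 [ 0.44198169 -0.2118589   0.24700181] 0.01177557009866408 [-0.07105301  0.16985959 -0.64450418 -0.1118639  -0.49765362  1.06914533] Ftool [-0.52326935  0.80250838 -4.7572934 ] M [-0.02702892  1.48177332 -0.22162475] [3.28855115 3.2149283  1.54897977]
```

{"op": "play_rows", "data": {
  "steps": [
    {"gripper":0.05,"tx":0,"ty":0,"tz":-0.04,"ax":-0.15,"ay":0,"az":0},
    {"gripper":0.05,"tx":0,"ty":0,"tz":0,"ax":0,"ay":0,"az":0},
    {"gripper":0.05,"tx":0,"ty":0,"tz":0,"ax":0,"ay":0,"az":0},
    {"gripper":0.25,"tx":0,"ty":0,"tz":0,"ax":0,"ay":0,"az":0},
    {"gripper":0.25,"tx":0,"ty":0,"tz":0,"ax":0,"ay":0,"az":0},
    {"gripper":0.25,"tx":0,"ty":0,"tz":0,"ax":0,"ay":0,"az":0},
    {"gripper":0.25,"tx":-0.3,"ty":0,"tz":0,"ax":0,"ay":0,"az":0},
    {"gripper":0.25,"tx":-0.6,"ty":0,"tz":0,"ax":0,"ay":0,"az":0},
    {"gripper":0.25,"tx":-1,"ty":0,"tz":0,"ax":0,"ay":0,"az":0},
    {"gripper":0.25,"tx":-1,"ty":0,"tz":0,"ax":0,"ay":0,"az":0},
    {"gripper":0.25,"tx":-1,"ty":0,"tz":0,"ax":0,"ay":0,"az":0},
    {"gripper":0.25,"tx":-1,"ty":0,"tz":0,"ax":0,"ay":0,"az":0},
    {"gripper":0.25,"tx":-1,"ty":0,"tz":0,"ax":0,"ay":0,"az":0},
    {"gripper":0.25,"tx":-1,"ty":0,"tz":0,"ax":0,"ay":0,"az":0},
    {"gripper":0.25,"tx":0,"ty":0,"tz":0,"ax":0,"ay":0,"az":0},
    {"gripper":0.25,"tx":0,"ty":0,"tz":0,"ax":0,"ay":0,"az":0}
  ]
}}

```text
t: 57.78
eef_pos: [0.3963, -0.2174, 0.4145]
ee_rot: [2.348, 1.305, 0.132]
force: [-0.0, -0.1, -0.6]
width: 0.0222
```

```bash
python3 kd.py 0 .2; python3 - <<'E'
from h import *
im=save('side','side9.png');it=save('top','top9.png')
cv2.imwrite('pics/s9z.png',cv2.convertScaleAbs(cv2.resize(im[90:300,230:400,::-1],None,fx=2.8,fy=2.8,interpolation=cv2.INTER_CUBIC),alpha=1.3))
E
```

```text
57.7833 [ 0.3962614  -0.21743326  0.41447633] 0.022232686841509964 F [-0.00515447 -0.13535607 -0.62635149] q [-0.09 -0.1  -0.49 -0.07 -0.92  1.05] (array([ 0.19, -0.1 ,  0.05]), array([ 0.01, -0.02, -0.04]))
```

View pics/s9z.png

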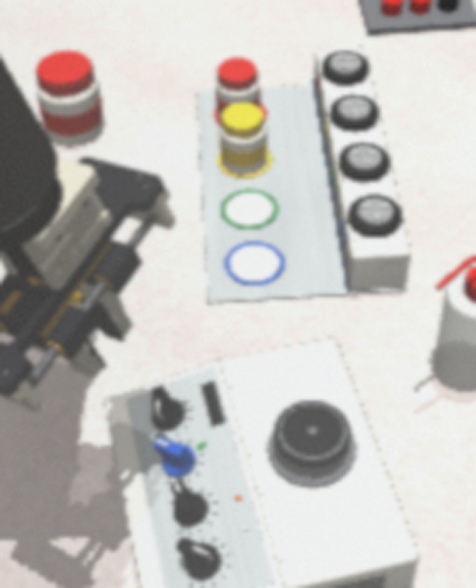

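View pics/top9.png

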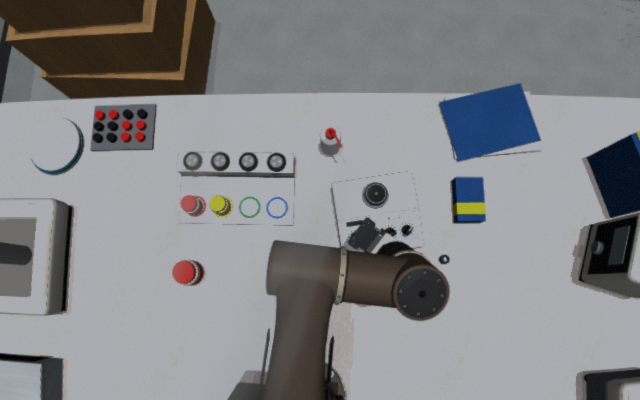

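```bash
python3 - <<'E'
from h import *
it=cv2.imread('pics/top9.png'); a=cv2.resize(it[185:230,170:290],None,fx=6,fy=6,interpolation=cv2.INTER_CUBIC)
s=cv2.imread('pics/side9.png'); b=cv2.resize(s[240:270,275:315],None,fx=9,fy=9,interpolation=cv2.INTER_CUBIC)
s0=cv2.imread('pics/side0.png'); c=cv2.resize(s0[240:270,275:315],None,fx=9,fy=9,interpolation=cv2.INTER_CUBIC)
o=np.zeros((a.shape[0]+b.shape[0],720,3),np.uint8);o[:a.shape[0]]=a;o[a.shape[0]:,:360]=b;o[a.shape[0]:,360:]=c
cv2.imwrite('pics/fin.png',o)
print(atz('top',[188.1,202.9],.074))
E
```

```text
[0.58566795 0.35716232 0.074     ]
```

View pics/fin.png

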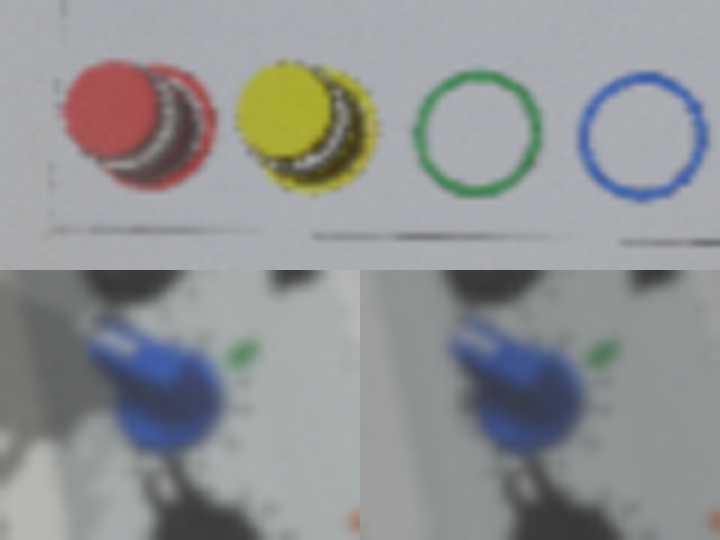

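```bash
python3 -c "
from station import job_done
print(job_done())"
```

```text
the job is handed in; nothing more can be done
None
```

The job is handed in at about 58 s of robot time, well inside the 210 s limit; no verdict came back, so the results below are my own checks. Two jars were present, the smaller red and the larger yellow; I saw no green or blue one.

- **Speed knob up:** I turned it to about 2.0 rad, judged by the tool's rotation while gripping, and the picture showed the pointer at the green mark.
- **Mixing:** Red, then yellow, was pressed on the middle of the head to its stop with about 22 N. Each was held there for about two seconds. The tool stopped sinking while the force kept rising, so I take the head to have been fully down.
- **Placing:** Both jars stand upright inside their own rings, about 2 to 4 mm off centre as seen from the top camera.
- **Red jar knocked aside:** After I first placed it, it was knocked about 3 cm off its place. I picked it up again after placing the yellow and put it back.
- **Speed knob back to off:** It ended at about 0.01 rad by the tool's rotation, and its picture matches the one from the start.
- **Left alone:** I never touched the wash bottle, specimen, carton or look-alike jars. I saw no sign of touching the black knobs and steered clear of them.

One disagreement remained. The two cameras differed by about 2 to 4 mm. I followed the top camera, because where the knob sat when gripped agreed with it.

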